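# Present the gold RF housing to the inspection camera

## Robot

A 6-joint arm with a two-finger parallel gripper is mounted at the origin on the work surface. World frame = base frame: x ahead of the robot, y to its left, z up, the work surface at z = 0. Lengths are in m, angles in degrees, forces in N, time in s.
With the tool pointing down it reaches from about 0.375 to 0.9 m from the base axis. Payload 3.1 kg.
Tool frame: the origin (TCP) lies at the very end of the fingers, on their centre line; the grasp point (between the pads) lies 19 mm behind it (bot.grip_point_offset is the distance from the TCP to the grasp point, in m); z points along the fingers, x is the direction in which the jaws open and shut, and the axes are right-handed (so a half turn about z gives the same grasp; the last joint's range is limited). The gripper opens to 87 mm and grips with 3 to 60 N. Pads are 19 mm wide; open, the fingers measure 117 mm over their backs; the gripper's body (75 mm by 190 mm) begins 51 mm behind the grasp point.
Start: joints at [-84.253, 30.224, 82.088, -0, 67.689, -10.227], TCP at [0.172, -0.601, 0.223] pointing down, gripper open.
Joint ranges: [-176.69, 176.69], [-43.24, 126.21], [12.49, 139.97], [-82, 262], [0, 151.66], [-163.58, 163.58]. Speed limits (degrees/s): [159.86, 159.86, 180, 180, 180, 180].

## Interface

Orientations are given as a 3x3 rotation matrix whose columns are the frame's x, y, z axes.
In Python, from rig import bot, capture, recognise, place_of gives the robot as it stands.
- The arm moves only by the tool send_rows, never from a script. Its argument "motion" is a list of rows, each a list of 2 entries, a list of its own where there are three numbers: the shift along the tool's x, y, z in mm, then the turn about the tool's z in rad. A call has exactly 5 rows; each row shifts and turns the pose as measured when the row begins, along the tool's axes as they then stand; what a row does not reach is not made up. A row lasts 1/12 s, in which the tool goes at most 41.7 mm and 7.16 degrees, less where a joint would pass 70% of its speed; a pose out of reach is approached as far as the arm can. A call with a gripper value outside its range is refused whole. "gripper" is the closure, from 0 (fully open) to 1 (shut), set as the call begins (left out, the last holds). The fingers move at their own pace and stop on an object; the grip force is fixed at half the most. Time passes only in rows, so rows that do not move let the fingers close, or fill a call up. It gives the time, the measured TCP pose, the force and the opening at its end, in the units of the state.
- bot.read_state(): the state, without advancing time (a new reading comes with each control period).
- capture(name): name is "scene" or "top" or "wrist"; returns a dict with "image" (400x640x3 uint8, blue, green, red), "fx", "fy", "cx", "cy" (pixels), "dist_coeffs" ([k1, k2, p1, p2, k3] as OpenCV has them; the pictures are not rectified), "rvec" (rotation vector, rad) and "tvec" (3), from world to camera coordinates, as OpenCV has them. Camera axes: x right, y down, z forward; pixel columns grow to the right and rows downward; lengths in m; the calibration is good to about 2 mm. A picture is of the moment at which its call begins. There is no depth.
- bot.hand_in(): hands the job in, once; it reports no verdict.
Trained networks look in the newest picture that a camera, given by its name, has taken for a name from the list of things; names that differ only in an ending like _2 or _b are one class to them, and where a whole thing is asked for, a point or a joint stands for the part that bears it (a point fixed in the world has none). Each returns a list of dicts, best first, with "p" (0 to 1); they miss things now and then, are a little off and sometimes report something else, mostly with a low value. They report only what shows in the picture. A call takes as long as a camera call. They do not tell look-alikes from the thing itself.
- recognise(camera, target): "xy" ([column, row] in pixels, amid what is visible of it).
- place_of(camera, target): "xy" ([column, row] in pixels: a listed point, or the origin of a listed thing).
The state is a dict: "time_s": time; "joint_positions": joint angles; "qvel": joint speeds; "tau": joint torques, N m; "position": TCP position; "tcp_rot": TCP orientation; "force": force on the tool from outside, world axes, zero at the start; "moment": the same for the moment, N m; "opening": opening from 0.0 (shut) to 1.0 (fully open).
Only numpy, scipy, OpenCV 4.12 (cv2) and the standard library are available. Lean on these libraries where they do the work, as an engineer would, in place of code of your own. Each camera call takes 0.05 s, during which the arm holds its last target.

## Task

Lift the guard bridge off the work stage by its black knob and stand it on its two feet in the black tray. Then pick up the gold housing from under it and hold it up to the inspection camera, open pockets uppermost, with its connector face centred on the lens axis, square to the lens (tilted as the camera is) and 100 mm in front of the glass. Finish while still gripping the housing there, motionless; do not bump the camera or its stand, and leave the jar, the screwdriver and the chip box where they are.

Things in the scene. Friction and masses are not known exactly. Their poses are not given: they have to be found in the camera images.
- stage: fixed work stage: cork-clad square tub, 150 x 150 mm, with a round bright steel plate (diameter 128 mm) on top, whose top face is 90 mm above the bench. Origin: centre of its underside, on the bench; z up. The housing and the bridge stand on the steel plate, the housing's centre within 10 mm of the plate's centre.
- housing: loose gold-plated box 36 mm (x) by 50 mm (y) by 24 mm high, 0.12 kg, open pockets on top. Two gold connectors (8 mm thick, 10 mm long, 26 mm apart, 12 mm above its underside) stand out of its +x face; its end faces (+y and -y) are flat and free: grip it there, 50 mm wide. Origin: centre of its underside; z up. At the start +x points within 75 degrees of world +x.
- housing_face (a point): centre of the housing's connector face, midway between the two connectors: 18 mm along x and 12 mm up z from the housing's origin. This is the point to bring to the focus.
- bridge: loose aluminium guard bridge, 0.15 kg, astride the housing, its bar along the housing's y (within 5 degrees), 3 mm above it. Bar 100 mm (y) by 18 mm, 27 to 37 mm above the soles; two feet 16 mm (y) by 18 mm, centred 42 mm either side of the middle. Black square knob 22 x 22 mm on the bar's middle, 37 to 67 mm above the soles: lift it by that. Origin: midway between the feet, at sole level; z up.
- tray: black open parts tray, fixed to the bench, 180 mm (x) by 140 mm (y) outside, walls 4 mm thick and 22 mm high, inner floor 4 mm above the bench. Empty. Origin: centre of its underside; z up.
- camera_head: fixed inspection camera: blue box, black lens barrel 44 mm thick, white ring light. Origin: centre of the front glass, 282 mm above the bench. It looks along its own -x, roughly towards the robot and 25 degrees below level; its y is level. The housing is presented rightly when its x, y, z axes are parallel to these x, y, z axes (connectors towards the glass and 25 degrees up).
- focus (a point): the focus point in the air on the lens axis, 100 mm in front of the glass, 240 mm above the bench. The yellow ring (diameter 52 mm) on the stand's base plate lies straight below it.
- camera_stand: fixed camera stand: white base plate 10 mm thick, 110 mm wide (y), from 55 mm in front (-x) of its origin to 255 mm behind; steel column, diameter 28 mm, 340 mm high, 215 mm behind (+x); a grey clamp block at its top carries the camera. Origin: at bench level straight below the focus, in the middle of the yellow ring.
- jar: bystander: amber glass jar with a white cap, diameter 44 mm, 60 mm high. Origin: centre of its underside.
- screwdriver: bystander: grey-handled screwdriver, 160 mm long, lying on the bench beyond the work stage and tray, along its x.
- chip_box: bystander: flat black chip box with a greyish clear lid, 60 x 60 x 18 mm, on the bench. Origin: centre of its underside.
There are look-alikes about, which are no part of the job. What is meant by the housing is not blue or turquoise, and is the larger of those in its own colour.

How it is judged:
By the outcome, as a careful person would: the job done as asked, in the order asked, and still so for the second after the job is handed in, while the arm keeps its last pose, push and grip.
It also fails if it takes over 72 s, if anything falls off the work surface, if the arm or the gripper's body presses on something with over 40 N, if the wrist force passes 120 N, or if a joint passes its speed limit or range.

## Working session

There is one attempt and no reset: what is moved stays moved. The work goes in short steps, Python scripts to look and compute and a tool call to move; the robot and the scene stay as the last step left them, time stands still between calls to the robot, and variables do not carry over. Pictures are saved under pics/ and viewed, and the job is handed in when it is done.

Besides the shell and the picture viewer there is one more tool, called after "Call:" as name(argument=value, ...), one argument or row to a line, values as JSON. send_rows: Moves the arm, as the interface text tells. Its arguments: {"type":"object","properties":{"motion":{"type":"array","items":{"type":"array"}},"gripper":{"type":"number"}},"required":["motion"]}

```bash
ls; mkdir -p pics
python3 - <<'E'
from rig import bot,capture,recognise,place_of
import cv2
print(bot.read_state(), bot.grip_point_offset)
for n in ["scene","top","wrist"]:
    c=capture(n); cv2.imwrite(f"pics/{n}0.png",c["image"])
    print(n,[c[k] for k in("fx","fy","cx","cy","dist_coeffs","rvec","tvec")])
    for t in ["stage","housing","housing_face","bridge","tray","camera_head","focus","camera_stand","jar","screwdriver","chip_box"]:
        print(t,[(round(d["p"],2),[round(float(v),1) for v in d["xy"]]) for d in place_of(n,t)][:4])
E
```

```text
pics
{'time_s': 0.0, 'joint_positions': array([-8.42534863e+01,  3.02805511e+01,  8.21544965e+01, -1.97928711e-03,
        6.76867836e+01, -1.02273663e+01]), 'qvel': array([ 0.05901556,  0.04142645, -0.07462113, -0.05613771,  0.00678776,
        0.01698042]), 'tau': array([-8.53185520e-04, -4.40046108e+01, -1.76593530e+01,  6.31885557e-02,
        5.84216556e-02, -1.70309236e-04]), 'position': array([ 0.17194571, -0.60014852,  0.2215651 ]), 'tcp_rot': array([[ 2.75211493e-01, -9.61383677e-01, -2.44704351e-04],
       [-9.61381418e-01, -2.75211384e-01,  2.11246818e-03],
       [-2.09823785e-03, -3.46121306e-04, -9.99997739e-01]]), 'force': array([-0.35820008,  0.27673451,  0.79053903]), 'moment': array([-0.04392424, -0.00498075, -0.00941377]), 'opening': 1.0012940537869306} 0.0187
scene [488.9349570297829, 488.9349570297829, 317.50987410271176, 194.49176059689756, array([-0.02322037,  0.        ,  0.        ,  0.        ,  0.        ]), array([ 1.15835605,  2.1365521 , -1.10841901]), array([ 0.25660585, -0.11128926,  1.71640955])]
stage [(0.74, [302.9, 239.0])]
housing [(0.69, [297.9,
[... 929 characters left out ...]
), (0.5, [323.6, 170.0])]
bridge [(0.94, [344.7, 216.5])]
tray [(0.94, [443.4, 222.1])]
camera_head [(0.91, [215.2, 135.0])]
focus [(0.25, [342.2, 216.6]), (0.23, [335.6, 224.1])]
camera_stand [(0.58, [252.9, 201.6])]
jar [(0.59, [180.1, 267.4])]
screwdriver [(0.83, [350.5, 139.0])]
chip_box [(0.73, [420.9, 142.6])]
wrist [358.8922866886613, 358.8922866886613, 318.92246143734627, 197.94972362162275, array([-0.07219176,  0.        ,  0.        ,  0.        ,  0.        ]), array([-2.30348619,  1.73516498,  0.27206102]), array([-0.62402767, -0.03751277,  0.39380961])]
stage []
housing []
housing_face []
bridge []
tray []
camera_head []
focus []
camera_stand []
jar []
screwdriver []
chip_box []
```

View pics/scene0.png

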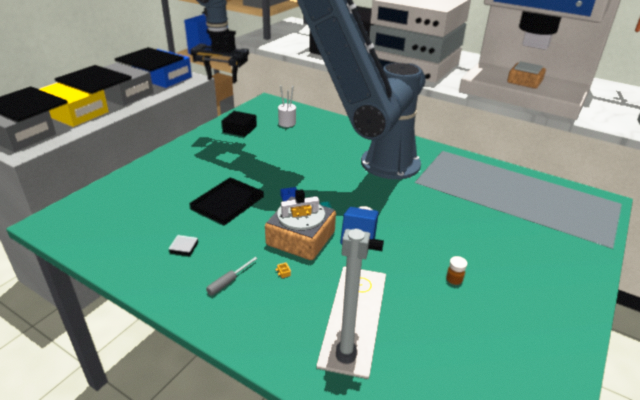

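View pics/top0.png

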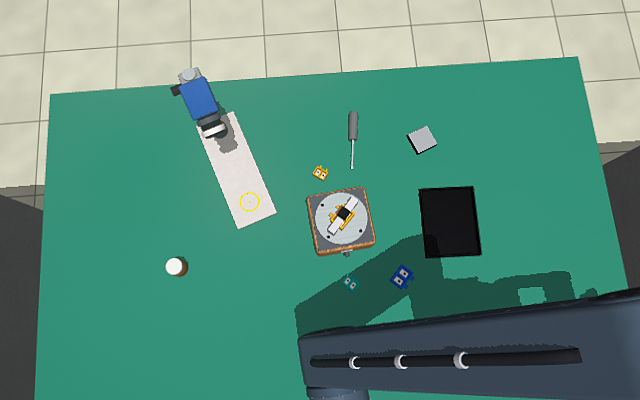

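Top view: the stage is at about (340,220), with the gold housing under the bridge (knob at 344,213). The tray is at (450,222), the focus ring at (250,201) and the camera head at (212,128). Candidates for the housing: gold on the stage (340,217), a small gold one on the bench (320,172), a blue one (402,277) and a turquoise one (350,282). The one on the stage under the bridge fits: it is gold and the larger of the two gold ones. I'll confirm that in a crop.

```bash
cat > h.py <<'E'
from rig import bot,capture,recognise,place_of
import numpy as np,cv2
def cam(c):
    K=np.array([[c["fx"],0,c["cx"]],[0,c["fy"],c["cy"]],[0,0,1.]]);return K,np.array(c["dist_coeffs"],float),np.array(c["rvec"],float),np.array(c["tvec"],float)
def back(c,uv,z):
    K,D,r,t=cam(c);R=cv2.Rodrigues(r)[0]
    p=cv2.undistortPoints(np.array([[uv]],float),K,D)[0,0]
    d=R.T@np.array([p[0],p[1],1]);o=-R.T@t
    return o+d*(z-o[2])/d[2]
def proj(c,P):
    K,D,r,t=cam(c);return cv2.projectPoints(np.array(P,float).reshape(-1,3),r,t,K,D)[0][:,0]
def best(n,t):
    l=place_of(n,t);return l[0]["xy"] if l else None
E
python3 - <<'E'
from h import *
c=capture("top");im=c["image"]
def b(t,z):
    u=best("top",t)
    if u is not None: print(t,u,back(c,u,z).round(4))
b("stage",0);b("bridge",.09);b("tray",0);b("camera_head",.282);b("camera_stand",0);b("jar",0);b("screwdriver",0.01);b("chip_box",0)
cr=cv2.resize(im[160:300,290:430],None,fx=4,fy=4,interpolation=cv2.INTER_CUBIC);cv2.imwrite("pics/crop1.png",cr)
# yellow ring
hsv=cv2.cvtColor(im,cv2.COLOR_BGR2HSV)
m=cv2.inRange(hsv,(22,120,120),(35,255,255));m[:,:225]=0;m[:,275:]=0
ys,xs=np.nonzero(m);print("ring",len(xs));e=cv2.fitEllipse(np.c_[xs,ys].astype(np.int32));print(e,back(c,e[0],.01))
# tray dark
s=capture("scene");cv2.imwrite("pics/crop2.png",cv2.resize(s["image"][170:300,170:400],None,fx=3,fy=3,interpolation=cv2.INTER_CUBIC))
for t,z in (("stage",0),("bridge",.09),("tray",0),("camera_head",.282),("camera_stand",0)):
    u=best("scene",t); print(t,u,back(s,u,z).round(4))
E
```

```text
stage [336.5, 228.5] [ 0.507  -0.0206  0.    ]
bridge [339.9, 217.5] [ 0.5185 -0.0269  0.09  ]
tray [447.0, 220.0] [ 0.5073 -0.3091  0.    ]
camera_head [215.5, 134.4] [0.681  0.2306 0.282 ]
camera_stand [251.0, 201.9] [0.5943 0.1972 0.    ]
jar [176.9, 265.6] [0.4422 0.3937 0.    ]
screwdriver [352.6, 137.9] [ 0.7471 -0.0839  0.01  ]
chip_box [421.8, 143.8] [ 0.7197 -0.2695  0.    ]
ring 83
((249.0349884033203, 201.42115783691406), (17.944068908691406, 18.689786911010742), 70.22190856933594) [0.5936699  0.20100832 0.01      ]
stage [302.7, 238.1] [ 0.5156 -0.0258  0.    ]
bridge [299.6, 213.1] [ 0.5239 -0.0308  0.09  ]
tray [226.9, 202.4] [ 0.5033 -0.3137  0.    ]
camera_head [366.2, 219.5] [0.6807 0.2359 0.282 ]
camera_stand [358.3, 287.8] [0.5988 0.1959 0.    ]
```

View pics/crop1.png

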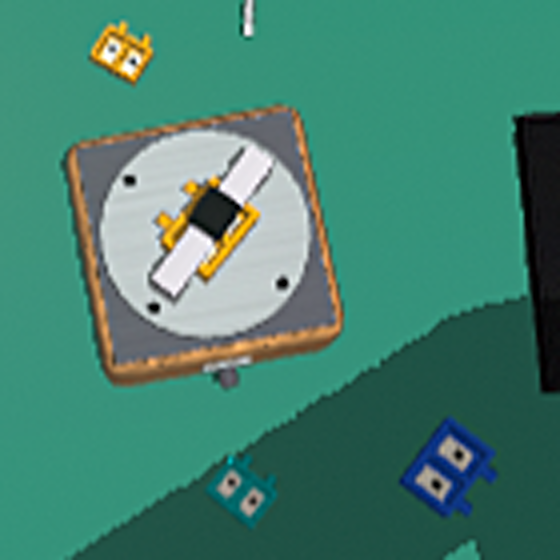

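View pics/crop2.png

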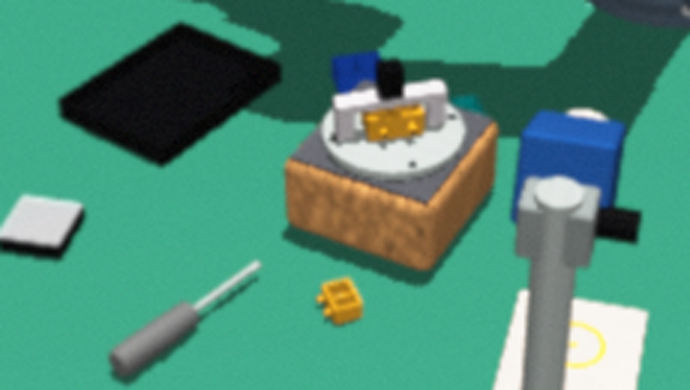

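The crop confirms it: the gold box under the bridge is clearly larger than the gold one on the bench. Its connectors point up-left in the picture, so its yaw is about 55°. Next I'll get the wrist camera offset and plan the first move.

```bash
cat > plan.py <<'E'
from h import *
from scipy.spatial.transform import Rotation as Ro
def plan(goal,yaw,step=40.,tstep=6.5,n=None):
    """rows from the measured pose to goal TCP pos and tool-x yaw (tool z kept); straight, ideal tracking"""
    s=bot.read_state();p=s["position"].copy();R=s["tcp_rot"].copy();goal=np.array(goal,float)
    y0=np.degrees(np.arctan2(R[1,0],R[0,0]));dt=0 if yaw is None else -((yaw-y0+180)%360-180)
    N=n or int(max(np.ceil(np.linalg.norm(goal-p)*1000/step),np.ceil(abs(dt)/tstep),1))
    rows=[]
    d=(goal-p)/N
    for i in range(N):
        rows.append([[round(float(v),0 if N>2 else 1) for v in R.T@d*1000],round(float(np.radians(dt/N)),3)])
        R=R@Ro.from_euler("z",dt/N,degrees=True).as_matrix()
    print("t",round(s["time_s"],2),"pos",p.round(4),"yaw",round(y0,2),"z",s["tcp_rot"][:,2].round(4),"F",s["force"].round(1),"op",round(s["opening"],3),"j",s["joint_positions"].round(0))
    for i in range(0,N,5): print(rows[i:i+5])
E
python3 - <<'E'
from plan import *
c=capture("wrist");K,D,r,t=cam(c);R=cv2.Rodrigues(r)[0]
s=bot.read_state();o=-R.T@t
print("cam in tool",s["tcp_rot"].T@(o-s["position"]),"axes in tool",(s["tcp_rot"].T@R.T).round(3))
plan([.50,-.03,.30],-35)
E
```

```text
cam in tool [-0.00025585 -0.08412425 -0.16285856] axes in tool [[ 1.     0.001 -0.002]
 [-0.     0.953  0.304]
 [ 0.002 -0.304  0.953]]
t 2.6 pos [ 0.172  -0.6008  0.2226] yaw -74.02 z [-0. -0. -1.] F [-0.6  0.2  0. ] op 1.001 j [-84.  30.  82.  -0.  68. -10.]
[[[-27.0, -28.0, -5.0], -0.04], [[-26.0, -29.0, -5.0], -0.04], [[-25.0, -30.0, -5.0], -0.04], [[-23.0, -31.0, -5.0], -0.04], [[-22.0, -32.0, -5.0], -0.04]]
[[[-21.0, -33.0, -5.0], -0.04], [[-20.0, -33.0, -5.0], -0.04], [[-18.0, -34.0, -5.0], -0.04], [[-17.0, -35.0, -5.0], -0.04], [[-15.0, -36.0, -5.0], -0.04]]
[[[-14.0, -36.0, -5.0], -0.04], [[-13.0, -37.0, -5.0], -0.04], [[-11.0, -37.0, -5.0], -0.04], [[-10.0, -38.0, -5.0], -0.04], [[-8.0, -38.0, -5.0], -0.04]]
[[[-7.0, -38.0, -5.0], -0.04], [[-5.0, -38.0, -5.0], -0.04]]
```

View pics/wrist0.png

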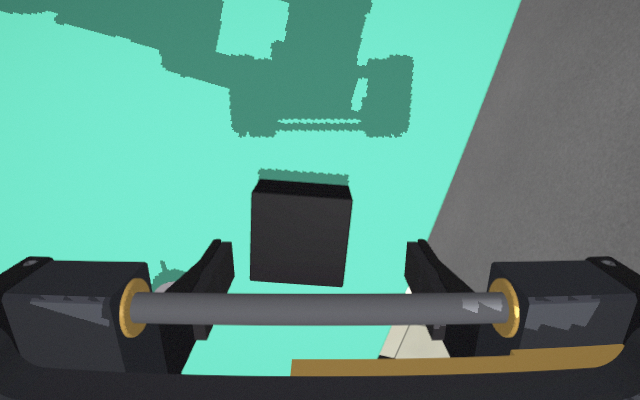

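The wrist picture shows only the bench, with a black organiser at (300,235) between the fingers. I'll move over the stage.

Call:
send_rows(
  motion=[
    [[-27,-28,-5],-0.04],
    [[-26,-29,-5],-0.04],
    [[-25,-30,-5],-0.04],
    [[-23,-31,-5],-0.04],
    [[-22,-32,-5],-0.04],
  ],
)

```text
time_s: 3.02
position: [0.2677, -0.436, 0.2455]
tcp_rot: [[0.458, -0.889, -0.001], [-0.889, -0.458, -0.007], [0.006, 0.004, -1.0]]
force: [0.2, -0.2, 0.2]
opening: 1.0
```

Call:
send_rows(
  motion=[
    [[-21,-33,-5],-0.04],
    [[-20,-33,-5],-0.04],
    [[-18,-34,-5],-0.04],
    [[-17,-35,-5],-0.04],
    [[-15,-36,-5],-0.04],
  ],
)

```text
time_s: 3.43
position: [0.3676, -0.2596, 0.2713]
tcp_rot: [[0.63, -0.776, 0.001], [-0.776, -0.63, -0.009], [0.008, 0.004, -1.0]]
force: [1.0, 0.6, 0.0]
opening: 1.002
```

Call:
send_rows(
  motion=[
    [[-14,-36,-5],-0.04],
    [[-13,-37,-5],-0.04],
    [[-11,-37,-5],-0.04],
    [[-10,-38,-5],-0.04],
    [[-8,-38,-5],-0.04],
  ],
)

```text
time_s: 3.85
position: [0.4662, -0.0807, 0.298]
tcp_rot: [[0.778, -0.629, 0.006], [-0.629, -0.778, -0.011], [0.011, 0.005, -1.0]]
force: [0.7, 0.0, -0.0]
opening: 1.004
```

Run:
```python
from plan import *
plan([.51,-.03,.28],-35)
```

```text
t 3.85 pos [ 0.4662 -0.0807  0.298 ] yaw -38.96 z [ 0.0055 -0.0113 -0.9999] F [ 0.7  0.  -0. ] op 1.004 j [-23.  13.  98.  -1.  69.  16.]
[[[1.0, -33.5, 8.8], -0.035], [[2.1, -33.5, 8.8], -0.035]]
```

Call:
send_rows(
  motion=[
    [[1,-33,9],-0.035],
    [[2,-33,9],-0.035],
    [[0,0,0],0],
    [[0,0,0],0],
    [[0,0,0],0],
  ],
)

```text
time_s: 4.27
position: [0.5148, -0.02, 0.282]
tcp_rot: [[0.829, -0.559, 0.014], [-0.559, -0.829, -0.011], [0.018, 0.001, -1.0]]
force: [-0.0, -0.5, 0.4]
opening: 1.002
```

Run:
```python
from plan import *
c=capture("wrist");cv2.imwrite("pics/w1.png",c["image"])
for t,z in (("bridge",.09),("stage",0),("housing",.09)):
    l=place_of("wrist",t)
    for d in l[:2]: print(t,d["p"],np.round(d["xy"],1),back(c,d["xy"],z).round(4))
plan([.52,-.03,.28],-35)
```

```text
bridge 0.84 [322.6 178.4] [ 0.516  -0.0301  0.09  ]
bridge 0.6 [417.  322.6] [ 0.5108 -0.2407  0.09  ]
stage 0.66 [319.6 158.8] [ 0.516  -0.0276  0.    ]
housing 0.67 [323.6 175.9] [ 0.5183 -0.0285  0.09  ]
housing 0.63 [398.   65.3] [0.6362 0.0215 0.09  ]
t 4.47 pos [ 0.5145 -0.0214  0.2823] yaw -34.14 z [ 0.0146 -0.0116 -0.9998] F [-0.5 -0.6  0.2] op 1.003 j [-15.  17.  94.  -0.  68.  20.]
[[[9.3, 4.0, 2.5], 0.015]]
```

View pics/w1.png

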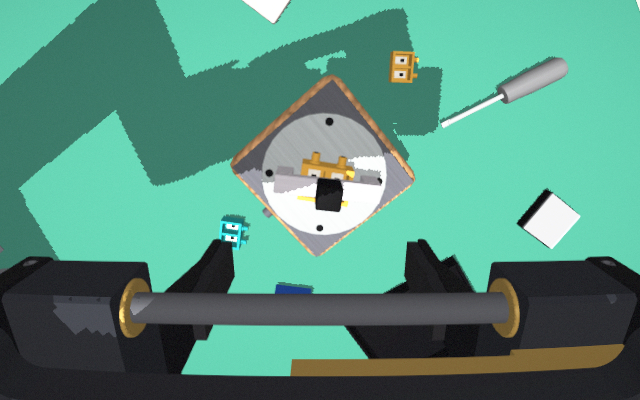

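The wrist view shows the bridge bar from (275,185) to (385,180) with the knob at (329,190). The housing's connectors are at (316,158) and (342,160), facing up-picture. I'll overlay the model to refine the pose.

```bash
cat > ov.py <<'E'
from plan import *
def box(x0,x1,y0,y1,z0,z1): return np.array([[x,y,z] for x in(x0,x1) for y in(y0,y1) for z in(z0,z1)],float)
E_=[(0,1),(2,3),(4,5),(6,7),(0,2),(1,3),(4,6),(5,7),(0,4),(1,5),(2,6),(3,7)]
BR=[box(-.009,.009,-.05,.05,.027,.037),box(-.011,.011,-.011,.011,.037,.067),box(-.009,.009,-.05,-.034,0,.027),box(-.009,.009,.034,.05,0,.027)]
HO=[box(-.018,.018,-.025,.025,0,.024),box(.018,.028,-.017,-.009,.008,.016),box(.018,.028,.009,.017,.008,.016)]
def draw(im,c,boxes,T,col,off,f):
    for b in boxes:
        q=(proj(c,b@T[:3,:3].T+T[:3,3])-off)*f
        for i,j in E_: cv2.line(im,tuple(map(int,q[i])),tuple(map(int,q[j])),col,1)
def pose(x,y,z,yaw):
    T=np.eye(4);T[:3,:3]=Ro.from_euler("z",yaw,degrees=True).as_matrix();T[:3,3]=x,y,z;return T
def crop(im,u0,v0,w,h,f): return cv2.resize(im[v0:v0+h,u0:u0+w],None,fx=f,fy=f,interpolation=cv2.INTER_CUBIC)
E
python3 - <<'E'
from ov import *
c=capture("wrist");im=c["image"]
print(back(c,(316,153),.102),back(c,(342,155),.102))
a=crop(im,225,70,200,190,4)
b=a.copy();off=np.array([225,70])
draw(b,c,BR,pose(.518,-.029,.09,55),(0,0,255),off,4)
draw(b,c,HO,pose(.518,-.029,.09,53),(255,0,0),off,4)
cv2.imwrite("pics/w2.png",np.hstack([cv2.resize(a,(400,380)),cv2.resize(b,(400,380))]))
cv2.imwrite("pics/w2b.png",cv2.resize(b,(800,600))[:600])
E
```

```text
[ 0.52607695 -0.00432661  0.102     ] [ 0.54579127 -0.02013234  0.102     ]
```

View pics/w2b.png

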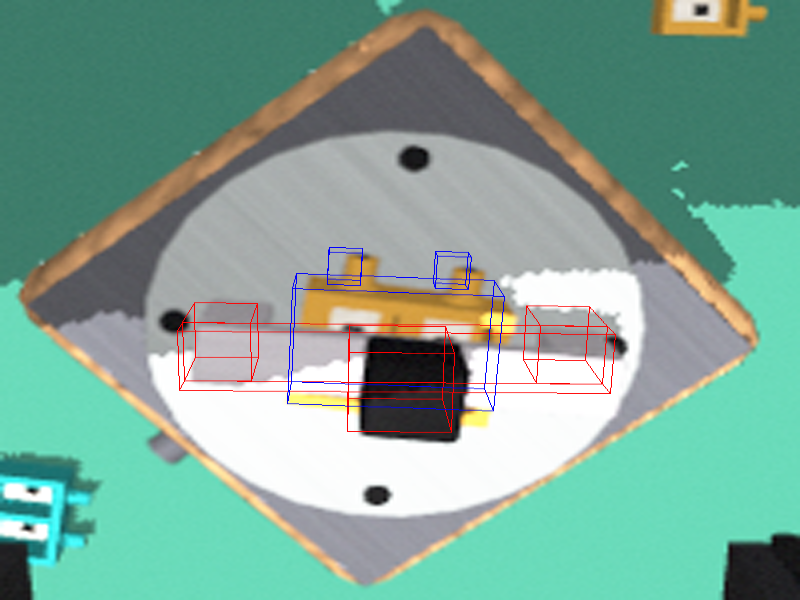

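View pics/w2.png

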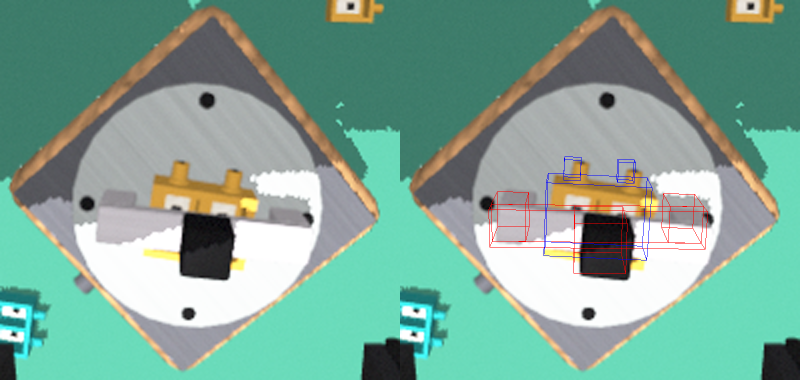

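Run:
```python
from ov import *
im=cv2.imread("pics/w1.png")
a=crop(im,265,140,130,85,6)
for k in range(0,130,10): cv2.putText(a,str(265+k),(k*6,8),0,.3,(0,0,255),1);cv2.line(a,(k*6,0),(k*6,510),(0,0,255) if k%50==35 else (90,90,90),1)
for k in range(0,85,10): cv2.putText(a,str(140+k),(0,k*6+4),0,.3,(0,0,255),1);cv2.line(a,(0,k*6),(780,k*6),(90,90,90),1)
cv2.imwrite("pics/w3.png",a)
```

```text
(no output)
```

View pics/w3.png

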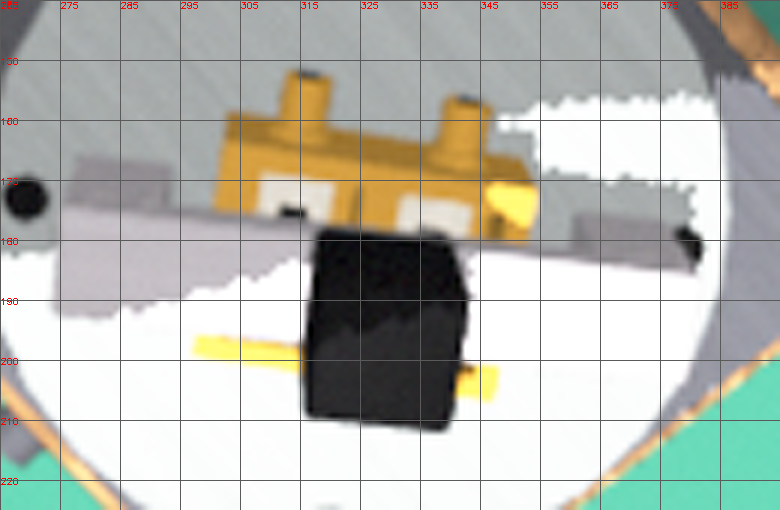

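Run:
```python
from ov import *
from scipy.optimize import least_squares
c=capture("wrist")
def fit(obj,px,x0,z):
    obj=np.array(obj)*1e-3;px=np.array(px)
    f=lambda q:(proj(c,obj@pose(q[0],q[1],z,q[2]*100)[:3,:3].T+[q[0],q[1],z])-px).ravel()
    r=least_squares(f,[x0[0],x0[1],x0[2]/100],loss="soft_l1");print(r.x*[1,1,100]);print(f(r.x).reshape(-1,2).round(1).tolist());return r.x
b=fit([(9,50,0),(9,34,0),(9,-34,0),(9,-50,37),(9,50,37),(-9,50,37),(-11,11,67),(-11,-11,67),(11,-11,67),(11,11,37),(11,-11,37)],
 [(277.5,166.5),(293,168),(361,175.5),(380,185.5),(275,175),(274,192),(315.5,209.5),(339,212),(342.5,191),(318,179),(340,180)],(.518,-.029,55),.09)
h=fit([(18,25,0),(18,25,24),(18,-25,0),(18,-25,24),(28,13,12),(28,-13,12)],[(303,158.5),(302,163.5),(351.5,166.5),(354.5,172),(316,152),(344,156.5)],(.518,-.029,53),.09)
im=c["image"];a=crop(im,265,140,130,85,6);off=np.array([265,140])
draw(a,c,BR,pose(b[0],b[1],.09,b[2]*100),(0,0,255),off,6)
draw(a,c,HO,pose(h[0],h[1],.09,h[2]*100),(255,0,0),off,6)
cv2.imwrite("pics/w4.png",a)
```

```text
[ 5.17785620e-01 -3.48867106e-02  4.93774060e+01]
[[0.3, -0.4], [0.6, -0.3], [-1.0, -0.6], [2.1, 0.9], [-0.9, -0.1], [-1.4, 1.7], [-1.1, 1.5], [1.0, 1.6], [0.9, -2.0], [-1.1, -1.7], [0.7, -0.1]]
[ 5.16801484e-01 -3.35204849e-02  4.62441403e+01]
[[-0.1, -0.3], [0.3, -0.2], [0.2, -0.3], [-0.1, -0.2], [0.5, 0.6], [-1.1, 0.5]]
```

View pics/w4.png

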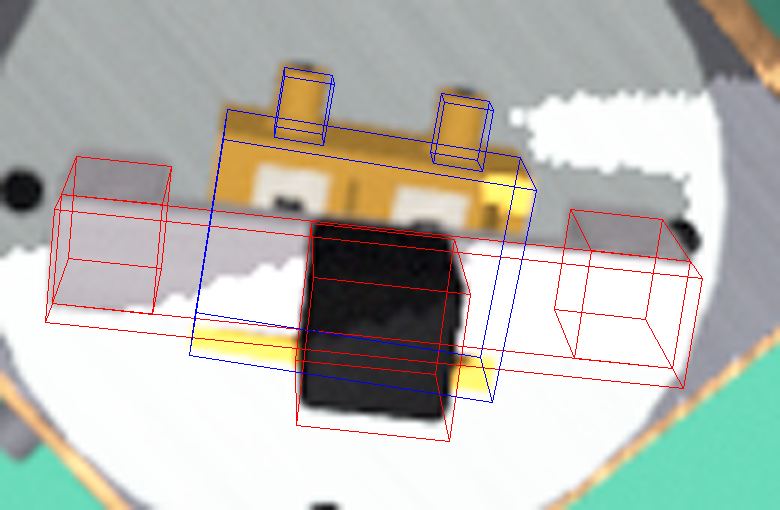

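The fit matches the picture: bridge at (0.518,-0.0345) with yaw about 49.5°, housing yaw about 46.5°. I'll descend with the jaws along the bar.

Run:
```python
from plan import *
plan([.5175,-.0345,.18],-40.5,n=5)
```

```text
t 4.57 pos [ 0.5147 -0.0214  0.2824] yaw -34.15 z [ 0.015  -0.0115 -0.9998] F [-0.3  0.6 -0.2] op 0.998 j [-15.  17.  94.  -0.  68.  20.]
[[[2.0, 2.0, 21.0], 0.022], [[2.0, 2.0, 21.0], 0.022], [[2.0, 2.0, 21.0], 0.022], [[2.0, 2.0, 21.0], 0.022], [[2.0, 2.0, 21.0], 0.022]]
```

Call:
send_rows(
  motion=[
    [[2,2,21],0.022],
    [[2,2,21],0.022],
    [[2,2,21],0.022],
    [[2,2,21],0.022],
    [[2,2,21],0.022],
  ],
)

```text
time_s: 4.98
position: [0.5231, -0.042, 0.1815]
tcp_rot: [[0.753, -0.657, 0.033], [-0.657, -0.754, -0.017], [0.036, -0.009, -0.999]]
force: [0.5, -0.3, -0.3]
opening: 0.998
```

Run:
```python
from plan import *
plan([.5175,-.0345,.132],-40.5,n=4)
```

```text
t 4.98 pos [ 0.5231 -0.042   0.1815] yaw -41.1 z [ 0.0327 -0.0166 -0.9993] F [ 0.5 -0.3 -0.3] op 0.998 j [-17.  25. 100.  -0.  53.  25.]
[[[-3.0, -0.0, 12.0], -0.003], [[-3.0, -0.0, 12.0], -0.003], [[-3.0, -0.0, 12.0], -0.003], [[-3.0, -0.0, 12.0], -0.003]]
```

Call:
send_rows(
  motion=[
    [[-3,0,12],0],
    [[-3,0,12],0],
    [[-3,0,12],0],
    [[-3,0,10],0],
    [[0,0,0],0],
  ],
)

```text
time_s: 5.4
position: [0.5124, -0.0392, 0.1297]
tcp_rot: [[0.747, -0.665, 0.026], [-0.664, -0.747, -0.016], [0.03, -0.006, -1.0]]
force: [0.4, 0.5, -0.4]
opening: 0.997
```

Run:
```python
from plan import *
plan([.5175,-.0345,.131],-40.5,n=1)
c=capture("wrist");cv2.imwrite("pics/w5.png",c["image"])
```

```text
t 5.4 pos [ 0.5124 -0.0392  0.1297] yaw -41.66 z [ 0.0262 -0.0156 -0.9995] F [ 0.4  0.5 -0.4] op 0.997 j [-17.  29. 104.  -1.  45.  25.]
[[[0.7, -6.9, -1.2], -0.02]]
```

View pics/w5.png

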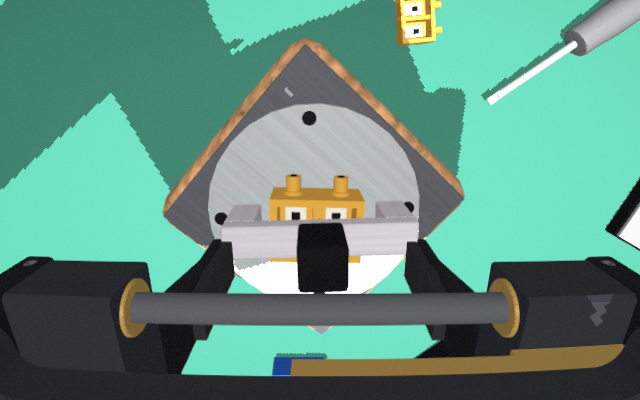

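The knob (323,258) is centred between the fingers, so I'll shift 7 mm along -y and close.

Call:
send_rows(
  motion=[
    [[0.5,-6,-1],-0.02],
    [[0,0,0],0],
    [[0,0,0],0],
    [[0,0,0],0],
    [[0,0,0],0],
  ],
)

```text
time_s: 5.87
position: [0.5212, -0.037, 0.1352]
tcp_rot: [[0.76, -0.649, 0.035], [-0.649, -0.761, -0.018], [0.039, -0.009, -0.999]]
force: [-0.3, 0.6, -0.0]
opening: 1.0
```

Run:
```python
from ov import *
plan([.5175,-.0345,.131],-40.5,n=1)
c=capture("wrist");cv2.imwrite("pics/w6.png",crop(c["image"],190,130,260,180,3))
```

```text
t 5.87 pos [ 0.5212 -0.037   0.1352] yaw -40.5 z [ 0.0354 -0.0185 -0.9992] F [-0.3  0.6 -0. ] op 1.0 j [-16.  29. 103.  -1.  46.  25.]
[[[-4.6, 0.5, 4.0], -0.0]]
```

View pics/w6.png

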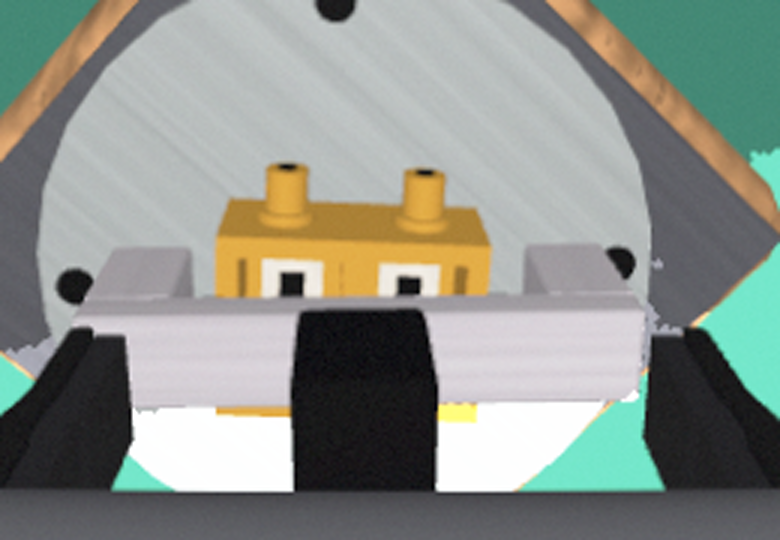

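Call:
send_rows(
  motion=[
    [[-5,0.5,4],0],
    [[0,0,0],0],
    [[0,0,0],0],
    [[0,0,0],0],
    [[0,0,0],0],
  ],
  gripper=0.6,
)

```text
time_s: 6.33
position: [0.5166, -0.0337, 0.131]
tcp_rot: [[0.76, -0.649, 0.036], [-0.649, -0.761, -0.019], [0.039, -0.009, -0.999]]
force: [-0.1, 1.7, 0.2]
opening: 0.702
```

Call:
send_rows(
  motion=[
    [[0,0,0],0],
    [[0,0,0],0],
    [[0,0,0],0],
    [[0,0,0],0],
    [[0,0,0],0],
  ],
  gripper=1,
)

```text
time_s: 6.75
position: [0.5167, -0.0337, 0.1309]
tcp_rot: [[0.76, -0.649, 0.036], [-0.649, -0.761, -0.019], [0.039, -0.009, -0.999]]
force: [-0.9, -1.0, 0.1]
opening: 0.328
```

Run:
```python
from ov import *
plan([.5175,-.0345,.131],-40.5,n=1)
c=capture("wrist");cv2.imwrite("pics/w7.png",crop(c["image"],190,130,260,180,3))
```

```text
t 6.75 pos [ 0.5167 -0.0337  0.1309] yaw -40.49 z [ 0.0359 -0.0186 -0.9992] F [-0.9 -1.   0.1] op 0.328 j [-16.  29. 104.  -1.  45.  25.]
[[[1.1, 0.1, -0.0], 0.0]]
```

View pics/w7.png

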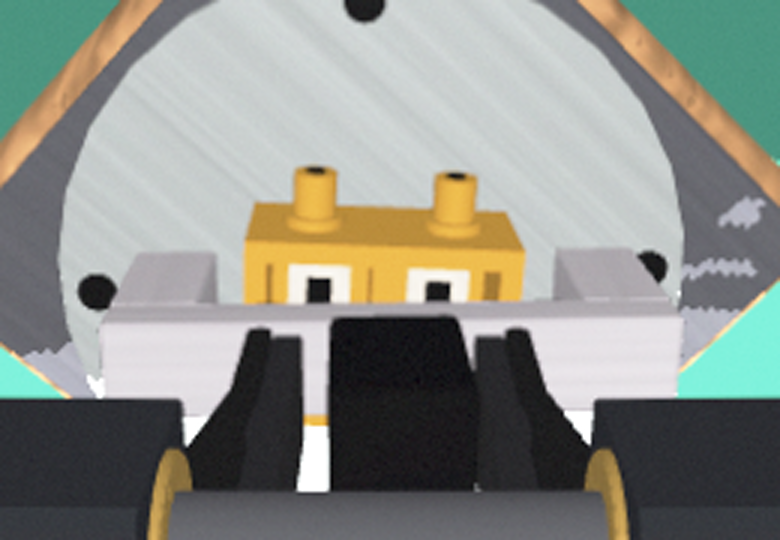

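Call:
send_rows(
  motion=[
    [[1,0,0],0],
    [[0,0,0],0],
    [[0,0,0],0],
    [[0,0,0],0],
    [[0,0,0],0],
  ],
  gripper=1,
)

```text
time_s: 7.22
position: [0.5168, -0.0338, 0.1313]
tcp_rot: [[0.76, -0.65, 0.034], [-0.649, -0.76, -0.017], [0.037, -0.009, -0.999]]
force: [0.1, 1.1, 1.8]
opening: 0.255
```

Call:
send_rows(
  motion=[
    [[0,0,-4],0],
    [[0,0,-8],0],
    [[0,0,-15],0],
    [[0,0,-20],0],
    [[0,0,-25],0],
  ],
)

```text
time_s: 7.63
position: [0.5099, -0.032, 0.2008]
tcp_rot: [[0.76, -0.649, 0.02], [-0.649, -0.76, -0.014], [0.024, -0.002, -1.0]]
force: [0.4, -0.3, -1.7]
opening: 0.251
```

Run:
```python
from ov import *
plan([.507,-.309,.20],None)
c=capture("wrist");cv2.imwrite("pics/w8.png",c["image"])
```

```text
t 7.63 pos [ 0.5099 -0.032   0.2008] yaw -40.5 z [ 0.0199 -0.0143 -0.9997] F [ 0.4 -0.3 -1.7] op 0.251 j [-16.  23. 101.  -1.  55.  25.]
[[[25.0, 30.0, 1.0], 0.0], [[25.0, 30.0, 1.0], 0.0], [[25.0, 30.0, 1.0], 0.0], [[25.0, 30.0, 1.0], 0.0], [[25.0, 30.0, 1.0], 0.0]]
[[[25.0, 30.0, 1.0], 0.0], [[25.0, 30.0, 1.0], 0.0]]
```

View pics/w8.png

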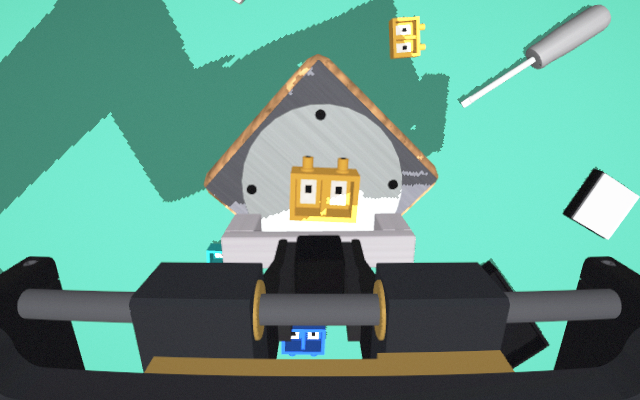

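The bridge is lifted and held level; the housing, now clear at (325,190), still stands on the stage. Next, to the tray.

Call:
send_rows(
  motion=[
    [[20,24,1],0],
    [[25,30,1],0],
    [[25,30,1],0],
    [[25,30,1],0],
    [[25,30,1],0],
  ],
)

```text
time_s: 8.1
position: [0.5131, -0.2183, 0.2097]
tcp_rot: [[0.77, -0.637, 0.039], [-0.637, -0.771, -0.017], [0.041, -0.011, -0.999]]
force: [1.2, -0.4, -1.5]
opening: 0.25
```

Run:
```python
from ov import *
plan([.506,-.311,.12],None,n=5)
```

```text
t 8.1 pos [ 0.5131 -0.2183  0.2097] yaw -39.62 z [ 0.0387 -0.0174 -0.9991] F [ 1.2 -0.4 -1.5] op 0.25 j [-35.  25.  95.   1.  58.   5.]
[[[10.0, 15.0, 18.0], 0.0], [[10.0, 15.0, 18.0], 0.0], [[10.0, 15.0, 18.0], 0.0], [[10.0, 15.0, 18.0], 0.0], [[10.0, 15.0, 18.0], 0.0]]
```

Call:
send_rows(
  motion=[
    [[10,14,18],0],
    [[10,14,18],0],
    [[10,14,18],0],
    [[10,13,18],0],
    [[5,8,5],0],
  ],
)

```text
time_s: 8.52
position: [0.513, -0.3124, 0.136]
tcp_rot: [[0.764, -0.643, 0.05], [-0.642, -0.766, -0.03], [0.058, -0.009, -0.998]]
force: [0.5, 1.2, -2.1]
opening: 0.251
```

Run:
```python
from ov import *
c=capture("top");cv2.imwrite("pics/t2.png",crop(c["image"],380,140,160,150,4))
plan([.506,-.311,.06],None,n=5)
```

```text
t 8.57 pos [ 0.5129 -0.3138  0.1361] yaw -40.06 z [ 0.0499 -0.0312 -0.9983] F [ 0.5 -1.1 -2.4] op 0.255 j [-42.  33.  93.   1.  50.  -3.]
[[[-2.0, 1.0, 15.0], 0.0], [[-2.0, 1.0, 15.0], 0.0], [[-2.0, 1.0, 15.0], 0.0], [[-2.0, 1.0, 15.0], 0.0], [[-2.0, 1.0, 15.0], 0.0]]
```

View pics/t2.png

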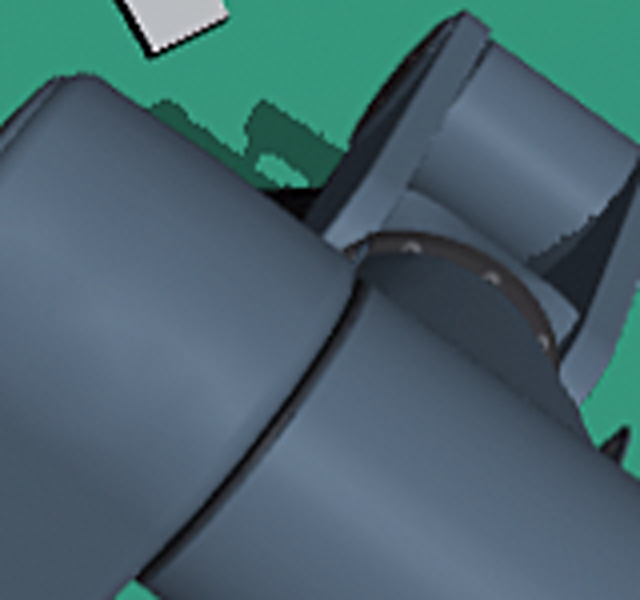

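The arm hides the tray here, but the tilt is small (3.4°, or 1.2° more than at the grasp). Descending.

Call:
send_rows(
  motion=[
    [[-3,0,15],0],
    [[-3,0,15],0],
    [[-3,0,15],0],
    [[-2,0,13],0],
    [[0,0,5],0],
  ],
)

```text
time_s: 8.98
position: [0.5098, -0.3093, 0.0756]
tcp_rot: [[0.763, -0.644, 0.056], [-0.643, -0.765, -0.035], [0.065, -0.009, -0.998]]
force: [-0.1, 0.4, -2.7]
opening: 0.248
```

Run:
```python
from ov import *
c=capture("wrist");cv2.imwrite("pics/w9.png",c["image"])
c=capture("scene");cv2.imwrite("pics/s9.png",crop(c["image"],160,150,160,110,4))
plan([.506,-.311,.047],None,n=5)
```

```text
t 9.08 pos [ 0.5105 -0.3098  0.0762] yaw -40.13 z [ 0.0566 -0.0359 -0.9978] F [-0.4 -0.1 -0.8] op 0.25 j [-42.  38.  96.   1.  42.  -3.]
[[[-1.0, 1.0, 6.0], 0.0], [[-1.0, 1.0, 6.0], 0.0], [[-1.0, 1.0, 6.0], 0.0], [[-1.0, 1.0, 6.0], 0.0], [[-1.0, 1.0, 6.0], 0.0]]
```

View pics/w9.png

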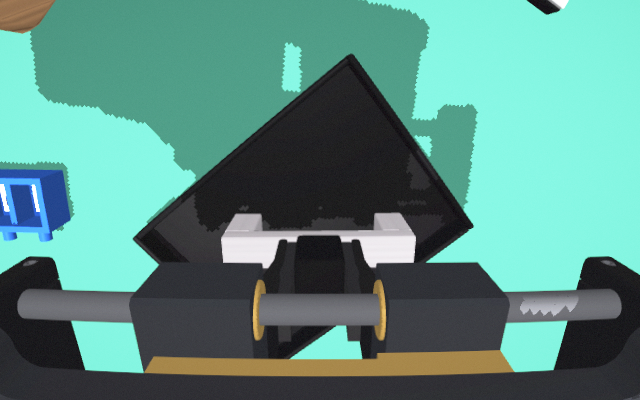

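View pics/s9.png

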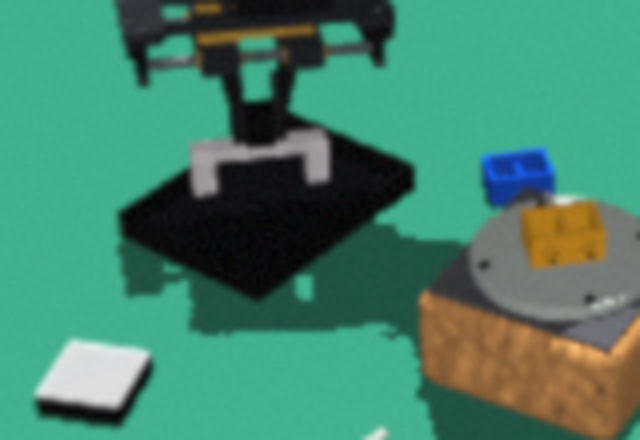

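The bridge hangs over the middle of the tray, its feet inside the walls in both views. Lowering.

Call:
send_rows(
  motion=[
    [[-1,0,8],0],
    [[-1,0,8],0],
    [[-1,0,6],0],
    [[0,0,4],0],
    [[0,0,2],0],
  ],
)

```text
time_s: 9.5
position: [0.5129, -0.3101, 0.0502]
tcp_rot: [[0.763, -0.643, 0.063], [-0.642, -0.766, -0.042], [0.075, -0.009, -0.997]]
force: [-0.0, 0.5, -1.4]
opening: 0.253
```

Call:
send_rows(
  motion=[
    [[0,0,1],0],
    [[0,0,1],0],
    [[0,0,0],0],
    [[0,0,0],0],
    [[0,0,0],0],
  ],
)

```text
time_s: 9.92
position: [0.5132, -0.3104, 0.0483]
tcp_rot: [[0.763, -0.643, 0.063], [-0.642, -0.766, -0.041], [0.075, -0.009, -0.997]]
force: [-0.0, -0.2, -1.6]
opening: 0.248
```

Call:
send_rows(
  motion=[
    [[0,0,1.5],0],
    [[0,0,1.5],0],
    [[0,0,0],0],
    [[0,0,0],0],
    [[0,0,0],0],
  ],
)

```text
time_s: 10.33
position: [0.5137, -0.3109, 0.0485]
tcp_rot: [[0.763, -0.643, 0.064], [-0.642, -0.766, -0.042], [0.076, -0.009, -0.997]]
force: [0.1, -1.0, -1.9]
opening: 0.253
```

Call:
send_rows(
  motion=[
    [[0,0,3],0],
    [[0,0,3],0],
    [[0,0,1],0],
    [[0,0,1],0],
    [[0,0,1],0],
  ],
)

```text
time_s: 10.75
position: [0.5154, -0.3125, 0.0459]
tcp_rot: [[0.764, -0.642, 0.066], [-0.641, -0.766, -0.045], [0.08, -0.008, -0.997]]
force: [-1.4, 0.5, 8.3]
opening: 0.26
```

There is contact at 8 N, at the expected height. Releasing.

Call:
send_rows(
  motion=[
    [[0,0,0],0],
    [[0,0,0],0],
    [[0,0,0],0],
    [[0,0,0],0],
    [[0,0,0],0],
  ],
  gripper=0.3,
)

```text
time_s: 11.17
position: [0.5167, -0.3138, 0.0461]
tcp_rot: [[0.763, -0.642, 0.069], [-0.641, -0.766, -0.047], [0.084, -0.008, -0.996]]
force: [-0.4, -0.7, -0.6]
opening: 0.551
```

Run:
```python
from ov import *
c=capture("scene");cv2.imwrite("pics/s10.png",crop(c["image"],160,150,160,110,4))
plan([.49,-.05,.25],None)
```

```text
t 11.22 pos [ 0.5167 -0.3138  0.046 ] yaw -40.01 z [ 0.0691 -0.0474 -0.9965] F [ 0.8  0.6 -0.1] op 0.595 j [-42.  41.  96.   1.  38.  -3.]
[[[-19.0, -21.0, -24.0], 0.0], [[-19.0, -21.0, -24.0], 0.0], [[-19.0, -21.0, -24.0], 0.0], [[-19.0, -21.0, -24.0], 0.0], [[-19.0, -21.0, -24.0], 0.0]]
[[[-19.0, -21.0, -24.0], 0.0], [[-19.0, -21.0, -24.0], 0.0], [[-19.0, -21.0, -24.0], 0.0], [[-19.0, -21.0, -24.0], 0.0]]
```

View pics/s10.png

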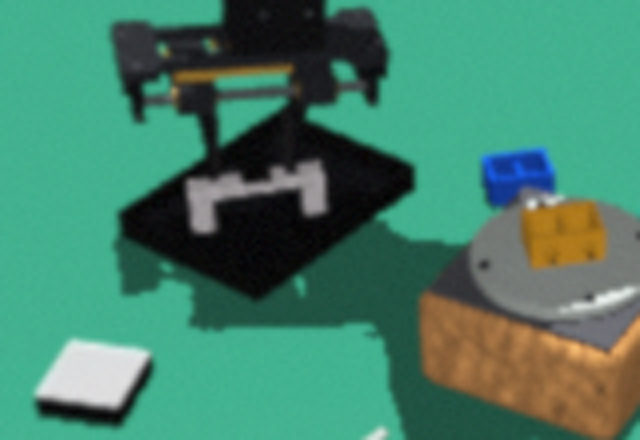

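The bridge stands on both feet in the tray. I'll rise and return to the housing.

Call:
send_rows(
  motion=[
    [[0,0,-12],0],
    [[0,0,-20],0],
    [[0,0,-25],0],
    [[-10,-10,-25],0],
    [[-15,-15,-25],0],
  ],
  gripper=0,
)

```text
time_s: 11.63
position: [0.5043, -0.2748, 0.1507]
tcp_rot: [[0.761, -0.646, 0.062], [-0.644, -0.764, -0.042], [0.075, -0.008, -0.997]]
force: [-0.5, 0.6, 0.7]
opening: 0.957
```

Call:
send_rows(
  motion=[
    [[-20,-24,-22],0],
    [[-20,-24,-22],0],
    [[-20,-24,-22],0],
    [[-20,-24,-15],0],
    [[-20,-24,-10],0],
  ],
)

```text
time_s: 12.05
position: [0.5007, -0.113, 0.2461]
tcp_rot: [[0.755, -0.652, 0.073], [-0.65, -0.758, -0.05], [0.088, -0.01, -0.996]]
force: [-0.8, 0.1, -0.5]
opening: 0.999
```

Run:
```python
from ov import *
plan([.505,-.03,.25],-43.5)
```

```text
t 12.05 pos [ 0.5007 -0.113   0.2461] yaw -40.73 z [ 0.073  -0.05   -0.9961] F [-0.8  0.1 -0.5] op 0.999 j [-25.  18. 100.  -1.  57.  17.]
[[[-17.0, -22.0, -3.0], 0.016], [[-17.0, -22.0, -3.0], 0.016], [[-17.0, -21.0, -3.0], 0.016]]
```

Call:
send_rows(
  motion=[
    [[-6,-20,-35],0.016],
    [[-6,-20,-35],0.016],
    [[0,0,-40],0.016],
    [[0,0,-40],0],
    [[0,0,-40],0],
  ],
)

```text
time_s: 12.47
position: [0.4956, -0.0541, 0.437]
tcp_rot: [[0.728, -0.683, 0.058], [-0.681, -0.731, -0.041], [0.07, -0.01, -0.997]]
force: [0.8, -0.8, -0.3]
opening: 1.0
```

Call:
send_rows(
  motion=[
    [[0,0,15],0],
    [[0,0,15],0],
    [[0,0,15],0],
    [[0,0,15],0],
    [[0,0,15],0],
  ],
)

```text
time_s: 12.88
position: [0.5067, -0.0574, 0.3835]
tcp_rot: [[0.727, -0.679, 0.1], [-0.678, -0.733, -0.054], [0.11, -0.029, -0.993]]
force: [0.6, -0.6, -0.4]
opening: 1.001
```

Run:
```python
from ov import *
plan([.505,-.03,.25],-43.5)
```

```text
t 12.88 pos [ 0.5067 -0.0574  0.3835] yaw -43.0 z [ 0.1003 -0.0541 -0.9935] F [ 0.6 -0.6 -0.4] op 1.001 j [-18.   9.  89.  -1.  76.  25.]
[[[-9.0, -4.0, 33.0], 0.002], [[-9.0, -4.0, 33.0], 0.002], [[-9.0, -4.0, 33.0], 0.002], [[-9.0, -4.0, 33.0], 0.002]]
```

Call:
send_rows(
  motion=[
    [[0,0,0],0],
    [[0,0,0],0],
    [[0,0,0],0],
    [[0,0,0],0],
    [[0,0,0],0],
  ],
)

```text
time_s: 13.3
position: [0.5041, -0.0566, 0.3845]
tcp_rot: [[0.727, -0.679, 0.098], [-0.678, -0.733, -0.053], [0.108, -0.028, -0.994]]
force: [0.0, -0.5, 1.2]
opening: 1.007
```

Call:
send_rows(
  motion=[
    [[0,0,40],0],
    [[0,0,40],0],
    [[0,0,0],0],
    [[0,0,0],0],
    [[0,0,0],0],
  ],
)

```text
time_s: 13.72
position: [0.5169, -0.0623, 0.3107]
tcp_rot: [[0.726, -0.679, 0.112], [-0.677, -0.734, -0.058], [0.122, -0.034, -0.992]]
force: [-0.1, 0.7, -0.2]
opening: 0.998
```

Call:
send_rows(
  motion=[
    [[0,0,10],0],
    [[0,0,10],0],
    [[0,0,10],0],
    [[0,0,5],0],
    [[0,0,0],0],
  ],
)

```text
time_s: 14.13
position: [0.5256, -0.0657, 0.281]
tcp_rot: [[0.724, -0.678, 0.126], [-0.676, -0.734, -0.063], [0.135, -0.04, -0.99]]
force: [-0.8, 0.2, -0.1]
opening: 1.0
```

Call:
send_rows(
  motion=[
    [[0,0,-10],0],
    [[0,0,-10],0],
    [[0,0,-10],0],
    [[0,0,-10],0],
    [[0,0,-10],0],
  ],
)

```text
time_s: 14.55
position: [0.5186, -0.0622, 0.3345]
tcp_rot: [[0.724, -0.678, 0.125], [-0.676, -0.734, -0.062], [0.134, -0.039, -0.99]]
force: [0.5, -0.1, -0.3]
opening: 1.002
```

Call:
send_rows(
  motion=[
    [[0,0,0],0],
    [[0,0,0],0],
    [[0,0,0],0],
    [[0,0,0],0],
    [[0,0,0],0],
  ],
)

```text
time_s: 14.97
position: [0.5203, -0.0625, 0.34]
tcp_rot: [[0.723, -0.677, 0.134], [-0.676, -0.734, -0.065], [0.143, -0.044, -0.989]]
force: [-0.5, -0.2, -0.3]
opening: 0.999
```

Run:
```python
from ov import *
s=bot.read_state();print(s["joint_positions"],s["qvel"],s["tau"])
plan([.505,-.03,.25],-43.5)
```

```text
[-18.42352047  11.51370292  92.95282399  -1.2029056   67.02226354
  24.83234248] [-0.04766653  0.13702308  0.35944116  0.04652915 -0.00809785  0.0084942 ] [ 2.35225348e-02 -3.06919706e+01 -2.01332527e+01  1.55760295e-02
 -5.29515389e-01  1.25674048e-02]
t 14.97 pos [ 0.5203 -0.0625  0.34  ] yaw -43.05 z [ 0.1344 -0.0651 -0.9888] F [-0.5 -0.2 -0.3] op 0.999 j [-18.  12.  93.  -1.  67.  25.]
[[[-15.0, -3.0, 28.0], 0.003], [[-15.0, -3.0, 28.0], 0.003], [[-15.0, -3.0, 28.0], 0.003]]
```

Run:
```python
from ov import *
plan([.34,-.05,.26],None,n=5)
```

```text
t 14.97 pos [ 0.5203 -0.0625  0.34  ] yaw -43.05 z [ 0.1344 -0.0651 -0.9888] F [-0.5 -0.2 -0.3] op 0.999 j [-18.  12.  93.  -1.  67.  25.]
[[[-30.0, 23.0, 11.0], 0.0], [[-30.0, 23.0, 11.0], 0.0], [[-30.0, 23.0, 11.0], 0.0], [[-30.0, 23.0, 11.0], 0.0], [[-30.0, 23.0, 11.0], 0.0]]
```

Call:
send_rows(
  motion=[
    [[-30,23,10],0],
    [[-30,23,10],0],
    [[-30,23,10],0],
    [[-30,23,10],0],
    [[-30,23,10],0],
  ],
)

```text
time_s: 15.38
position: [0.3453, -0.0513, 0.2619]
tcp_rot: [[0.723, -0.674, 0.148], [-0.673, -0.737, -0.07], [0.156, -0.049, -0.987]]
force: [0.5, -0.6, 0.2]
opening: 0.999
```

Run:
```python
from ov import *
plan([.30,-.05,.26],None,n=5)
```

```text
t 15.38 pos [ 0.3453 -0.0513  0.2619] yaw -42.92 z [ 0.1478 -0.0696 -0.9866] F [ 0.5 -0.6  0.2] op 0.999 j [-27.   0. 121.   0.  50.  15.]
[[[-7.0, 6.0, -1.0], 0.0], [[-7.0, 6.0, -1.0], 0.0], [[-7.0, 6.0, -1.0], 0.0], [[-7.0, 6.0, -1.0], 0.0], [[-7.0, 6.0, -1.0], 0.0]]
```

Call:
send_rows(
  motion=[
    [[-16,13,6],0],
    [[-16,13,6],0],
    [[-16,13,6],0],
    [[-16,13,6],0],
    [[-16,13,6],0],
  ],
)

```text
time_s: 15.8
position: [0.2358, -0.0423, 0.2118]
tcp_rot: [[0.727, -0.673, 0.138], [-0.671, -0.739, -0.065], [0.145, -0.046, -0.988]]
force: [-0.4, -0.4, -0.2]
opening: 1.002
```

Call:
send_rows(
  motion=[
    [[-12,10,4],0],
    [[-12,10,4],0],
    [[-12,10,4],0],
    [[-12,10,4],0],
    [[-12,10,4],0],
  ],
)

```text
time_s: 16.22
position: [0.1833, -0.0426, 0.2207]
tcp_rot: [[0.73, -0.675, 0.108], [-0.673, -0.738, -0.055], [0.117, -0.032, -0.993]]
force: [-0.2, 0.5, -0.1]
opening: 1.001
```

Run:
```python
from ov import *
plan([.30,-.05,.26],None,n=5)
```

```text
t 16.22 pos [ 0.1833 -0.0426  0.2207] yaw -42.66 z [ 0.1077 -0.0551 -0.9927] F [-0.2  0.5 -0.1] op 1.001 j [-56. -15. 140.   5.  49. -17.]
[[[19.0, -15.0, -5.0], 0.0], [[19.0, -15.0, -5.0], 0.0], [[19.0, -15.0, -5.0], 0.0], [[19.0, -15.0, -5.0], 0.0], [[19.0, -15.0, -5.0], 0.0]]
```

Pushing against the inner reach limit (j3 at 140°) reduces the tilt, so that gives me a way to steer it. I'll keep going, mostly downward, to level the tool.

Run:
```python
from ov import *
plan([.19,-.05,.12],None,n=5)
```

```text
t 16.22 pos [ 0.1833 -0.0426  0.2207] yaw -42.66 z [ 0.1077 -0.0551 -0.9927] F [-0.2  0.5 -0.1] op 1.001 j [-56. -15. 140.   5.  49. -17.]
[[[-0.0, 1.0, 20.0], 0.0], [[-0.0, 1.0, 20.0], 0.0], [[-0.0, 1.0, 20.0], 0.0], [[-0.0, 1.0, 20.0], 0.0], [[-0.0, 1.0, 20.0], 0.0]]
```

Call:
send_rows(
  motion=[
    [[0,1,15],0],
    [[0,1,15],0],
    [[0,1,15],0],
    [[0,0,0],0],
    [[0,0,0],0],
  ],
)

```text
time_s: 16.63
position: [0.2039, -0.0541, 0.2031]
tcp_rot: [[0.723, -0.684, 0.095], [-0.681, -0.729, -0.061], [0.111, -0.021, -0.994]]
force: [-0.5, 0.4, -0.1]
opening: 1.003
```

Run:
```python
from ov import *
plan([.19,-.05,.12],None,n=5)
```

```text
t 16.63 pos [ 0.2039 -0.0541  0.2031] yaw -43.29 z [ 0.0952 -0.0607 -0.9936] F [-0.5  0.4 -0.1] op 1.003 j [-50.  -7. 140.   3.  41.  -9.]
[[[-4.0, 2.0, 16.0], 0.0], [[-4.0, 2.0, 16.0], 0.0], [[-4.0, 2.0, 16.0], 0.0], [[-4.0, 2.0, 16.0], 0.0], [[-4.0, 2.0, 16.0], 0.0]]
```

Call:
send_rows(
  motion=[
    [[-10,8,15],0],
    [[-10,8,15],0],
    [[-10,8,15],0],
    [[-10,8,15],0],
    [[-10,8,15],0],
  ],
)

```text
time_s: 17.05
position: [0.1978, -0.0665, 0.1909]
tcp_rot: [[0.728, -0.684, 0.045], [-0.683, -0.729, -0.047], [0.065, 0.003, -0.998]]
force: [0.1, 0.3, 0.2]
opening: 1.0
```

Run:
```python
from ov import *
plan([.19,-.05,.12],None,n=5)
```

```text
t 17.05 pos [ 0.1978 -0.0665  0.1909] yaw -43.18 z [ 0.045  -0.0466 -0.9979] F [0.1 0.3 0.2] op 1.0 j [-51.  -2. 140.   1.  39.  -9.]
[[[-4.0, -1.0, 14.0], 0.0], [[-4.0, -1.0, 14.0], 0.0], [[-4.0, -1.0, 14.0], 0.0], [[-4.0, -1.0, 14.0], 0.0], [[-4.0, -1.0, 14.0], 0.0]]
```

Call:
send_rows(
  motion=[
    [[-10,8,15],0],
    [[-10,8,15],0],
    [[-10,8,15],0],
    [[-10,8,15],0],
    [[-10,8,15],0],
  ],
)

```text
time_s: 17.47
position: [0.1904, -0.0858, 0.1759]
tcp_rot: [[0.729, -0.685, -0.005], [-0.685, -0.728, -0.028], [0.015, 0.024, -1.0]]
force: [-0.5, -0.1, -0.1]
opening: 1.002
```

Run:
```python
from ov import *
plan([.50,-.03,.26],None)
c=capture("scene");cv2.imwrite("pics/s11.png",crop(c["image"],250,50,240,200,3))
```

```text
t 17.47 pos [ 0.1904 -0.0858  0.1759] yaw -43.22 z [-0.005  -0.0276 -0.9996] F [-0.5 -0.1 -0.1] op 1.002 j [-54.   3. 140.  -2.  36. -10.]
[[[21.0, -28.0, -10.0], 0.0], [[21.0, -28.0, -10.0], 0.0], [[21.0, -28.0, -10.0], 0.0], [[21.0, -28.0, -10.0], 0.0], [[21.0, -28.0, -10.0], 0.0]]
[[[21.0, -28.0, -10.0], 0.0], [[21.0, -28.0, -10.0], 0.0], [[21.0, -28.0, -10.0], 0.0], [[21.0, -28.0, -10.0], 0.0]]
```

View pics/s11.png

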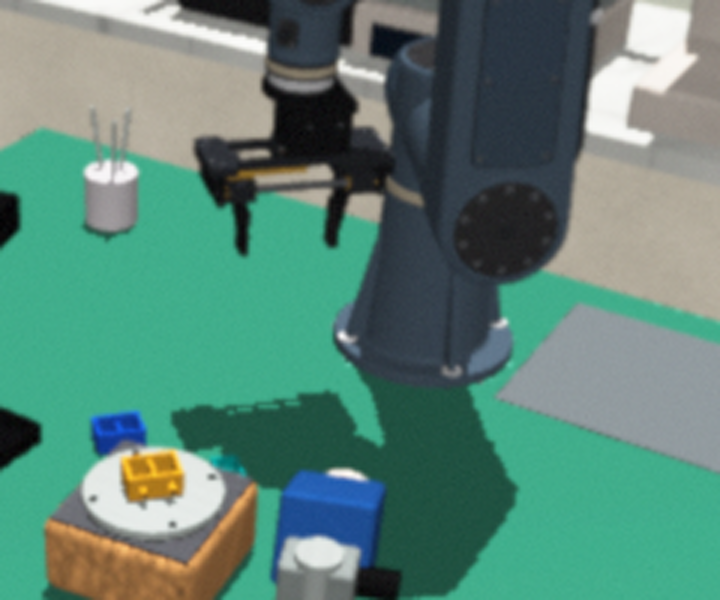

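The tool is nearly vertical again, with no contact. Going back over the housing.

Call:
send_rows(
  motion=[
    [[20,-30,-10],0],
    [[21,-30,-10],0],
    [[21,-30,-10],0],
    [[21,-30,-10],0],
    [[21,-30,-10],0],
  ],
)

```text
time_s: 17.93
position: [0.367, -0.0532, 0.2208]
tcp_rot: [[0.704, -0.71, -0.022], [-0.71, -0.704, -0.019], [-0.002, 0.029, -1.0]]
force: [0.0, -2.1, 0.3]
opening: 0.998
```

Run:
```python
from ov import *
plan([.51,-.03,.25],-43.5,n=4)
```

```text
t 17.93 pos [ 0.367  -0.0532  0.2208] yaw -45.26 z [-0.0218 -0.0191 -0.9996] F [ 0.  -2.1  0.3] op 0.998 j [-24.  11. 115.  -2.  54.  22.]
[[[21.0, -29.0, -8.0], -0.008], [[21.0, -29.0, -8.0], -0.008], [[21.0, -29.0, -8.0], -0.008], [[22.0, -29.0, -8.0], -0.008]]
```

Call:
send_rows(
  motion=[
    [[21,-29,-4],-0.008],
    [[21,-29,-4],-0.008],
    [[21,-29,-4],-0.008],
    [[10,-12,0],0],
    [[0,0,0],0],
  ],
)

```text
time_s: 18.35
position: [0.5038, -0.0317, 0.2306]
tcp_rot: [[0.725, -0.689, -0.013], [-0.689, -0.725, -0.022], [0.006, 0.025, -1.0]]
force: [0.5, -0.2, -0.7]
opening: 1.002
```

Run:
```python
from ov import *
plan([.5168,-.0335,.16],-43.5,n=5)
c=capture("wrist");cv2.imwrite("pics/w12.png",c["image"])
im=c["image"]
a=crop(im,200,80,240,200,3)
draw(a,c,HO,pose(.5168,-.0335,.09,46.2),(255,0,0),np.array([200,80]),3)
cv2.imwrite("pics/w12b.png",a)
for t,z in (("housing",.09),("housing_face",.102)):
    for d in place_of("wrist",t)[:3]: print(t,d["p"],np.round(d["xy"],1),back(c,d["xy"],z).round(4))
```

```text
t 18.35 pos [ 0.5038 -0.0317  0.2306] yaw -43.53 z [-0.0126 -0.0219 -0.9997] F [ 0.5 -0.2 -0.7] op 1.002 j [-15.  21.  98.  -2.  62.  29.]
[[[2.0, -2.0, 14.0], -0.0], [[2.0, -2.0, 14.0], -0.0], [[2.0, -2.0, 14.0], -0.0], [[2.0, -2.0, 14.0], -0.0], [[2.0, -2.0, 14.0], -0.0]]
housing 0.76 [393.8  29.4] [0.6309 0.0172 0.09  ]
housing 0.69 [329. 172.] [ 0.5159 -0.0321  0.09  ]
housing 0.69 [316.7 306.2] [ 0.4129 -0.1247  0.09  ]
housing_face 0.92 [330.2 152.2] [ 0.5299 -0.0179  0.102 ]
housing_face 0.92 [250.3 244.9] [ 0.4208 -0.0302  0.102 ]
housing_face 0.83 [409.5  23.9] [0.6395 0.0127 0.102 ]
```

View pics/w12b.png

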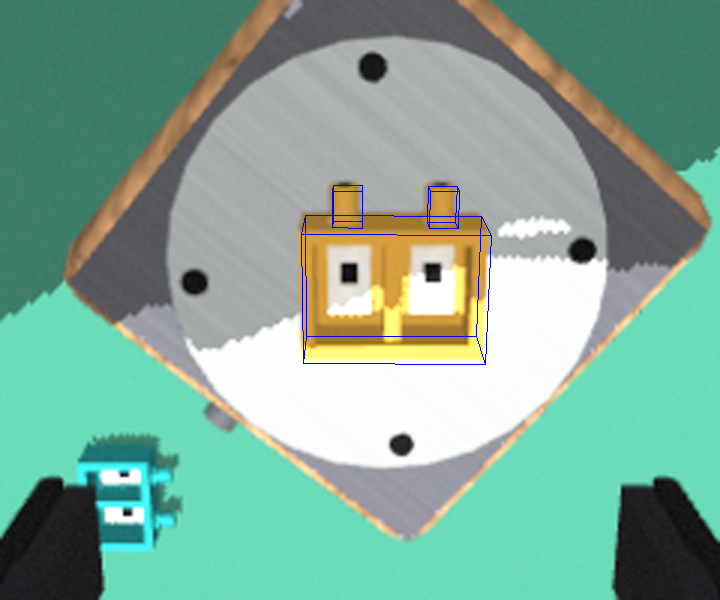

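The model overlay fits the housing very well: (0.5168,-0.0335), yaw 46.2°, at (330,172). The networks agree to 2 mm. Descending.

Call:
send_rows(
  motion=[
    [[2,-3,20],0],
    [[2,-3,24],0],
    [[2,-2,24],0],
    [[2,-2,20],0],
    [[0,0,10],0],
  ],
)

```text
time_s: 18.92
position: [0.5021, -0.0337, 0.1319]
tcp_rot: [[0.721, -0.693, -0.019], [-0.693, -0.721, -0.022], [0.001, 0.029, -1.0]]
force: [-0.7, -0.2, 0.0]
opening: 0.998
```

Run:
```python
from ov import *
plan([.5168,-.0335,.093],-43.8,n=3)
plan([.5168,-.0335,.093],-43.8,n=1)
```

```text
t 18.92 pos [ 0.5021 -0.0337  0.1319] yaw -43.87 z [-0.0193 -0.0217 -0.9996] F [-0.7 -0.2  0. ] op 0.998 j [-16.  29. 104.  -2.  48.  30.]
[[[3.0, -4.0, 13.0], -0.0], [[3.0, -4.0, 13.0], -0.0], [[3.0, -4.0, 13.0], -0.0]]
t 18.92 pos [ 0.5021 -0.0337  0.1319] yaw -43.87 z [-0.0193 -0.0217 -0.9996] F [-0.7 -0.2  0. ] op 0.998 j [-16.  29. 104.  -2.  48.  30.]
[[[10.5, -11.4, 38.6], -0.001]]
```

Call:
send_rows(
  motion=[
    [[5,-6,6],0],
    [[5,-6,6],0],
    [[1,-1,5],0],
    [[0,0,5],0],
    [[0,0,0],0],
  ],
)

```text
time_s: 19.33
position: [0.5136, -0.0331, 0.1069]
tcp_rot: [[0.718, -0.695, -0.028], [-0.696, -0.718, -0.02], [-0.006, 0.034, -0.999]]
force: [-0.4, -0.0, -0.6]
opening: 0.996
```

Run:
```python
from ov import *
plan([.5168,-.0335,.093],-43.8,n=1)
c=capture("wrist");im=c["image"]
a=crop(im,200,80,240,200,3)
draw(a,c,HO,pose(.5168,-.0335,.09,46.2),(255,0,0),np.array([200,80]),3)
cv2.imwrite("pics/w13.png",a)
```

```text
t 19.33 pos [ 0.5136 -0.0331  0.1069] yaw -44.08 z [-0.0277 -0.0199 -0.9994] F [-0.4 -0.  -0.6] op 0.996 j [-15.  32. 103.  -2.  46.  30.]
[[[2.7, -2.4, 13.8], -0.005]]
```

View pics/w13.png

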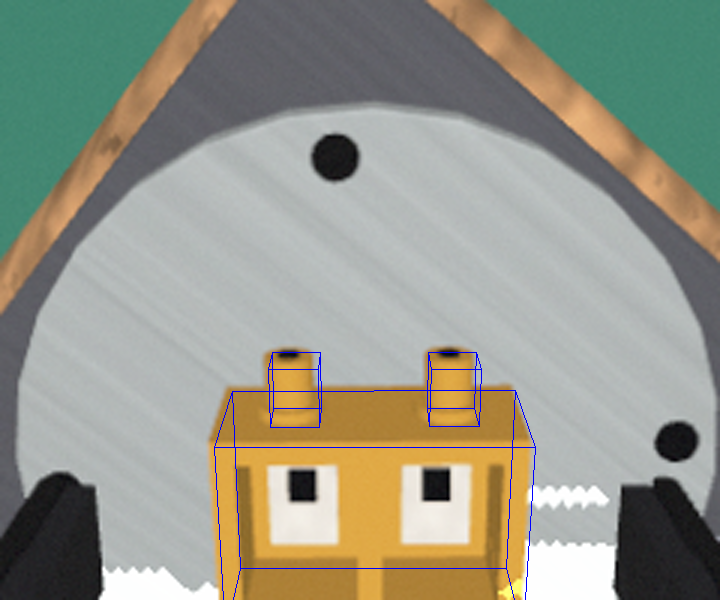

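Call:
send_rows(
  motion=[
    [[2,-1.5,5],0],
    [[1,-1,5],0],
    [[0,0,2],0],
    [[0,0,0],0],
    [[0,0,0],0],
  ],
)

```text
time_s: 19.8
position: [0.5188, -0.0339, 0.0957]
tcp_rot: [[0.719, -0.695, -0.024], [-0.695, -0.718, -0.021], [-0.002, 0.031, -1.0]]
force: [0.0, -0.6, 0.6]
opening: 1.005
```

Run:
```python
from ov import *
plan([.5168,-.0335,.093],-43.8,n=1)
```

```text
t 19.8 pos [ 0.5188 -0.0339  0.0957] yaw -44.06 z [-0.0235 -0.0211 -0.9995] F [ 0.  -0.6  0.6] op 1.005 j [-15.  34. 103.  -2.  45.  30.]
[[[-1.7, 1.1, 2.7], -0.005]]
```

Call:
send_rows(
  motion=[
    [[-1.5,1,2],0],
    [[0,0,0],0],
    [[0,0,0],0],
    [[0,0,0],0],
    [[0,0,0],0],
  ],
  gripper=1,
)

```text
time_s: 20.22
position: [0.5167, -0.0334, 0.0938]
tcp_rot: [[0.719, -0.695, -0.023], [-0.695, -0.718, -0.021], [-0.002, 0.031, -1.0]]
force: [0.3, 0.8, 0.0]
opening: 0.707
```

Call:
send_rows(
  motion=[
    [[0,0,0],0],
    [[0,0,0],0],
    [[0,0,0],0],
    [[0,0,0],0],
    [[0,0,0],0],
  ],
)

```text
time_s: 20.63
position: [0.5167, -0.0334, 0.094]
tcp_rot: [[0.719, -0.695, -0.023], [-0.695, -0.718, -0.021], [-0.002, 0.031, -1.0]]
force: [-0.4, 1.1, -0.9]
opening: 0.57
```

Run:
```python
from ov import *
plan([.5168,-.0335,.093],-43.8,n=1)
c=capture("wrist");im=c["image"]
a=crop(im,200,80,240,200,3)
draw(a,c,HO,pose(.5168,-.0335,.09,46.2),(255,0,0),np.array([200,80]),3)
cv2.imwrite("pics/w14.png",a)
```

```text
t 20.63 pos [ 0.5167 -0.0334  0.094 ] yaw -44.05 z [-0.023  -0.0212 -0.9995] F [-0.4  1.1 -0.9] op 0.57 j [-15.  34. 103.  -2.  44.  30.]
[[[0.1, -0.0, 1.0], -0.004]]
```

View pics/w14.png

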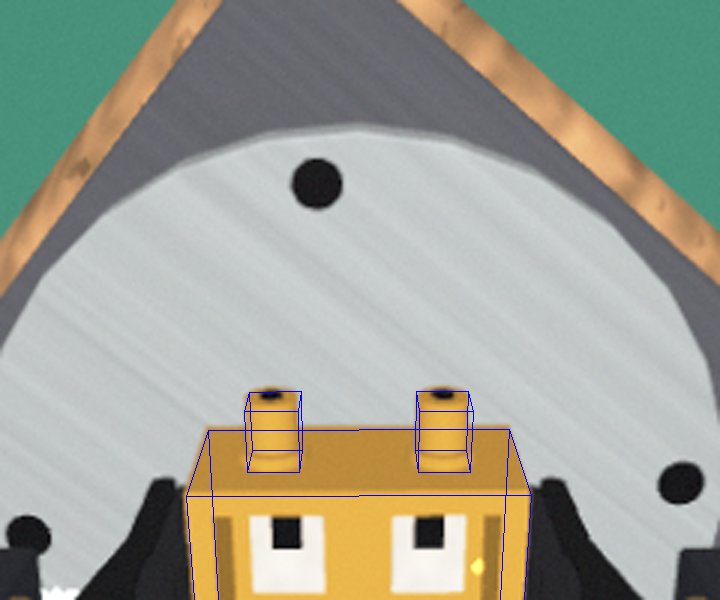

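It is gripped: the opening of 49.6 mm matches the 50 mm width. Before moving I'll refine the camera stand's yaw from the top picture.

Run:
```python
from ov import *
np.savez("grasp.npz",R=bot.read_state()["tcp_rot"],p=bot.read_state()["position"])
im=cv2.imread("pics/top0.png")
a=crop(im,165,60,125,175,4)[: ,:]
for k in range(0,125,10): cv2.putText(a,str(165+k),(k*4,8),0,.3,(0,0,255),1);cv2.line(a,(k*4,0),(k*4,700),(90,90,90),1)
for k in range(0,175,10): cv2.putText(a,str(60+k),(0,k*4+4),0,.3,(0,0,255),1);cv2.line(a,(0,k*4),(500,k*4),(90,90,90),1)
cv2.imwrite("pics/t3.png",a[100:])
im=cv2.imread("pics/scene0.png")
a=crop(im,310,200,90,190,4)
for k in range(0,90,10): cv2.putText(a,str(310+k),(k*4,8),0,.3,(0,0,255),1);cv2.line(a,(k*4,0),(k*4,760),(90,90,90),1)
for k in range(0,190,10): cv2.putText(a,str(200+k),(0,k*4+4),0,.3,(0,0,255),1);cv2.line(a,(0,k*4),(360,k*4),(90,90,90),1)
cv2.imwrite("pics/s3.png",a[160:])
```

```text
(no output)
```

View pics/t3.png

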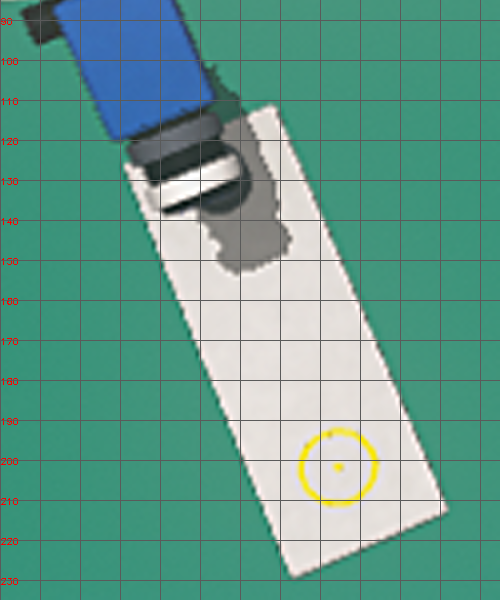

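View pics/s3.png

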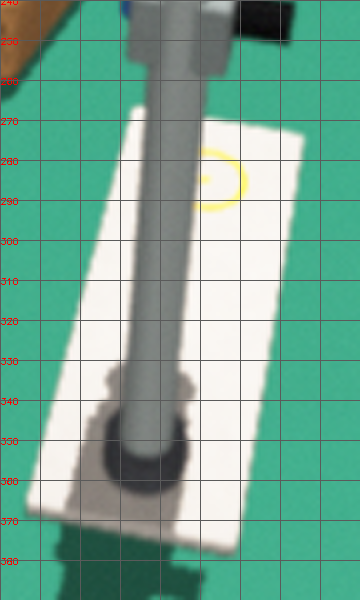

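Run:
```python
from ov import *
from scipy.optimize import least_squares
T=capture("top");S=capture("scene")
loc=np.array([(-55,55),(-55,-55),(255,-55)]);tp=[(238,229.5),(276.75,213),(233.75,111.25)]
sl=np.array([(-55,55),(-55,-55),(255,-55),(255,55)]);sp=[(386.25,273.5),(343.25,266.75),(316.25,366.5),(368.75,376)]
def res(c,loc,px):
    W=np.array([back(c,p,.01)[:2] for p in px])
    print(W.round(4).tolist())
    def f(q):
        a=q[2];R=np.array([[np.cos(a),-np.sin(a)],[np.sin(a),np.cos(a)]]);return ((loc*1e-3)@R.T+q[:2]-W).ravel()
    r=least_squares(f,[.594,.2,.37]);print(r.x[:2],np.degrees(r.x[2]),(r.fun*1e3).round(1))
res(T,loc,tp);res(S,sl,sp)
d=back(S,(360.5,285),.01);print("dot scene",d)
print("dot top",back(T,(249.7,201.7),.01))
# head from both views by triangulation of network glass centre
for n,c in (("top",T),("scene",S)):
    print(n,[ (round(d["p"],2),np.round(d["xy"],1)) for d in place_of(n,"camera_head")[:1]])
```

```text
[[0.5219, 0.2325], [0.5575, 0.1307], [0.8486, 0.232]]
[0.5909978  0.19971786] 19.3258788824203 [-1.   0.9 -0.2 -1.1  1.2  0.2]
[[0.5242, 0.2353], [0.5633, 0.1317], [0.8552, 0.2354], [0.8157, 0.337]]
[0.59536844 0.20136643] 19.570681956995767 [ 1.  -0.5 -1.3 -0.6 -1.2 -0.5  1.5  1.6]
dot scene [0.59650163 0.19997318 0.01      ]
dot top [0.5927945 0.1993101 0.01     ]
top [(0.98, array([214.8, 135.5]))]
scene [(0.56, array([361.1, 220.1]))]
```

```bash
cat > fin.py <<'E'
from ov import *
g=np.load("grasp.npz");Rg,pg=g["R"],g["p"]
x=Rg[:,0].copy();yh=-x;yh[2]=0;yh/=np.linalg.norm(yh);xh=np.array([yh[1],-yh[0],0]);Rh=np.c_[xh,yh,[0,0,1]]
ph=np.array([.5168,-.0335,.09])
Rth=Rg.T@Rh; pth=Rg.T@(ph-pg)   # housing in tool
psi,FOC=np.radians(19.5),np.array([.5935,.2004,.24])
t=np.radians(25);cx=np.array([np.cos(t)*np.cos(psi),np.cos(t)*np.sin(psi),np.sin(t)]);cy=np.array([-np.sin(psi),np.cos(psi),0]);RC=np.c_[cx,cy,np.cross(cx,cy)]
RF=RC@Rth.T
fp=pth+Rth@np.array([.018,0,.012])  # face point in tool
PF=FOC-RF@fp
def report():
    s=bot.read_state();R=s["tcp_rot"];H=R@Rth
    face=s["position"]+R@fp
    E=RC.T@H
    rv=np.degrees(Ro.from_matrix(E).as_rotvec())
    print("t",round(s["time_s"],2),"z",R[:,2].round(3),"need z",RF[:,2].round(3),"dz",(RF[:,2]-R[:,2]).round(3),"az of dz",round(float(np.degrees(np.arctan2(*(RF[:2,2]-R[:2,2])[::-1]))),0),"| rot err in cam axes",rv.round(1),"| face",face.round(4),"err(cam axes mm)",((face-FOC)@RC*1e3).round(1),"j",s["joint_positions"].round(0),"F",s["force"].round(1))
    return s
E
python3 - <<'E'
from fin import *
report();print(xh,PF,RF.round(3),fp)
plan([.50,-.03,.20],None,n=4)
E
```

```text
t 20.88 z [-0.023 -0.021 -1.   ] need z [ 0.371  0.133 -0.919] dz [0.394 0.154 0.08 ] az of dz 21.0 | rot err in cam axes [ 5.8 24.5 26. ] | face [ 0.5293 -0.0205  0.102 ] err(cam axes mm) [-180.  -186.9  -68.3] j [-15.  34. 103.  -2.  44.  30.] F [ 0.1 -0.1 -0.2]
[0.69523084 0.71878653 0.        ] [0.58132568 0.1961865  0.22509482] [[ 0.335 -0.866  0.371]
 [-0.942 -0.307  0.133]
 [-0.002 -0.394 -0.919]] [ 7.70835888e-05 -1.77136633e-02 -8.62276950e-03]
t 20.88 pos [ 0.5168 -0.0334  0.0939] yaw -44.05 z [-0.0231 -0.0212 -0.9995] F [ 0.1 -0.1 -0.2] op 0.569 j [-15.  34. 103.  -2.  44.  30.]
[[[-4.0, 3.0, -26.0], 0.0], [[-4.0, 3.0, -26.0], 0.0], [[-4.0, 3.0, -26.0], 0.0], [[-4.0, 3.0, -26.0], 0.0]]
```

Call:
send_rows(
  motion=[
    [[0,0,-8],0],
    [[-3,2,-20],0],
    [[-3,2,-35],0],
    [[-3,2,-38],0],
    [[0,0,-38],0],
  ],
)

```text
time_s: 21.3
position: [0.5024, -0.027, 0.2303]
tcp_rot: [[0.718, -0.695, -0.047], [-0.696, -0.718, -0.015], [-0.024, 0.043, -0.999]]
force: [0.0, 0.4, -1.4]
opening: 0.575
```

Call:
send_rows(
  motion=[
    [[5,-5,-38],0.03],
    [[8,-8,-38],0.04],
    [[10,-10,-35],0.04],
    [[5,-25,-30],0.04],
    [[0,-30,-26],0.04],
  ],
)

```text
time_s: 21.72
position: [0.5837, 0.0043, 0.4072]
tcp_rot: [[0.563, -0.825, -0.048], [-0.826, -0.563, -0.016], [-0.014, 0.049, -0.999]]
force: [1.2, -0.3, -1.8]
opening: 0.571
```

Run:
```python
from fin import *
s=report();plan([.70,.39,.52],-64)
c=capture("wrist");cv2.imwrite("pics/w15.png",c["image"])
```

```text
t 21.72 z [-0.048 -0.016 -0.999] need z [ 0.371  0.133 -0.919] dz [0.419 0.15  0.08 ] az of dz 20.0 | rot err in cam axes [ 3.8 25.9 14.5] | face [0.5987 0.0144 0.4149] err(cam axes mm) [  22.1 -177.1  182.7] j [-10.  20.  71.  -1.  92.  46.] F [ 1.2 -0.3 -1.8]
t 21.72 pos [0.5837 0.0043 0.4072] yaw -55.71 z [-0.048  -0.0163 -0.9987] F [ 1.2 -0.3 -1.8] op 0.571 j [-10.  20.  71.  -1.  92.  46.]
[[[-23.0, -28.0, -11.0], 0.013], [[-24.0, -28.0, -11.0], 0.013], [[-24.0, -27.0, -11.0], 0.013], [[-24.0, -27.0, -11.0], 0.013], [[-25.0, -27.0, -11.0], 0.013]]
[[[-25.0, -26.0, -11.0], 0.013], [[-25.0, -26.0, -11.0], 0.013], [[-26.0, -26.0, -11.0], 0.013], [[-26.0, -25.0, -11.0], 0.013], [[-26.0, -25.0, -11.0], 0.013]]
[[[-27.0, -25.0, -11.0], 0.013]]
```

View pics/w15.png

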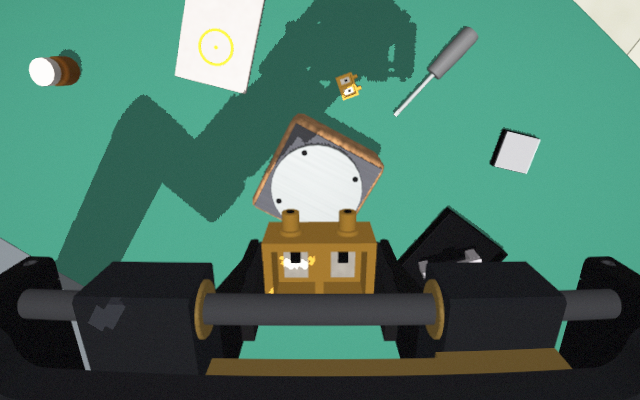

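The housing is held squarely, with its connectors at (290,218) and (347,218). Next I'll go high and to the left, well above the camera, then push outward past the reach limit to tilt.

Call:
send_rows(
  motion=[
    [[-18,-22,-28],0.013],
    [[-18,-22,-28],0.013],
    [[-20,-22,-25],0.013],
    [[-22,-24,-22],0.013],
    [[-24,-26,-15],0.013],
  ],
)

```text
time_s: 22.18
position: [0.6326, 0.1527, 0.5241]
tcp_rot: [[0.501, -0.865, -0.038], [-0.865, -0.501, -0.016], [-0.005, 0.041, -0.999]]
force: [1.1, -0.8, -1.4]
opening: 0.568
```

Call:
send_rows(
  motion=[
    [[-25,-27,-8],0.013],
    [[-25,-27,-8],0.013],
    [[-25,-27,-8],0.013],
    [[-25,-27,-8],0.013],
    [[-25,-27,-8],0.013],
  ],
)

```text
time_s: 22.6
position: [0.6853, 0.3326, 0.5612]
tcp_rot: [[0.442, -0.897, -0.028], [-0.897, -0.442, -0.013], [-0.001, 0.03, -1.0]]
force: [41.8, 20.5, 77.3]
opening: 0.576
```

Run:
```python
from fin import *
s=report();plan([.80,.43,.55],None)
```

```text
t 22.6 z [-0.028 -0.013 -1.   ] need z [ 0.371  0.133 -0.919] dz [0.398 0.146 0.08 ] az of dz 20.0 | rot err in cam axes [ 1.4 24.9  6.6] | face [0.7015 0.3404 0.5692] err(cam axes mm) [273.8  96.  235.6] j [ 18.  40.  12.  -0. 129.  81.] F [41.8 20.5 77.3]
t 22.6 pos [0.6853 0.3326 0.5612] yaw -63.77 z [-0.0275 -0.013  -0.9995] F [41.8 20.5 77.3] op 0.576 j [ 18.  40.  12.  -0. 129.  81.]
[[[-9.0, -37.0, 2.0], 0.0], [[-9.0, -37.0, 2.0], 0.0], [[-9.0, -37.0, 2.0], 0.0], [[-9.0, -37.0, 2.0], 0.0]]
```

Call:
send_rows(
  motion=[
    [[0,0,0],0],
    [[0,0,0],0],
    [[0,-3,0],0],
    [[0,-5,0],0],
    [[0,-5,0],0],
  ],
)

```text
time_s: 23.02
position: [0.6887, 0.3431, 0.5437]
tcp_rot: [[0.452, -0.891, -0.046], [-0.892, -0.452, -0.017], [-0.006, 0.048, -0.999]]
force: [-0.3, -0.8, -1.5]
opening: 0.569
```

Run:
```python
from fin import *
s=report();print(s["joint_positions"],s["opening"])
```

```text
t 23.02 z [-0.046 -0.017 -0.999] need z [ 0.371  0.133 -0.919] dz [0.417 0.15  0.08 ] az of dz 20.0 | rot err in cam axes [ 1.8 26.   7.2] | face [0.7049 0.3511 0.5515] err(cam axes mm) [272.4 104.9 216.7] j [ 18.  42.  12.  -0. 129.  81.] F [-0.3 -0.8 -1.5]
[ 1.82159402e+01  4.17740647e+01  1.24965053e+01 -9.82050129e-02
  1.28524397e+02  8.12842833e+01] 0.5693760751131205
```

Call:
send_rows(
  motion=[
    [[0,-8,-2],0],
    [[0,-8,-2],0],
    [[0,-8,-2],0],
    [[0,-8,-2],0],
    [[0,-8,-2],0],
  ],
)

```text
time_s: 23.43
position: [0.7033, 0.3453, 0.5375]
tcp_rot: [[0.446, -0.895, -0.016], [-0.895, -0.446, -0.004], [-0.004, 0.016, -1.0]]
force: [0.7, 1.4, -2.0]
opening: 0.569
```

Run:
```python
from fin import *
s=report();print(s["position"])
```

```text
t 23.43 z [-0.016 -0.004 -1.   ] need z [ 0.371  0.133 -0.919] dz [0.387 0.137 0.081] az of dz 19.0 | rot err in cam axes [ 1.7 24.1  6.9] | face [0.7194 0.3532 0.5458] err(cam axes mm) [283.  102.  205.5] j [ 18.  42.  13.   0. 126.  82.] F [ 0.7  1.4 -2. ]
[0.70333847 0.34528469 0.5375049 ]
```

Call:
send_rows(
  motion=[
    [[0,-14,-5],0],
    [[0,-15,-6],0],
    [[0,-15,-6],0],
    [[0,-15,-6],0],
    [[0,-15,-6],0],
  ],
)

```text
time_s: 23.85
position: [0.7232, 0.355, 0.5274]
tcp_rot: [[0.446, -0.895, 0.028], [-0.895, -0.446, 0.018], [-0.004, -0.033, -0.999]]
force: [-0.2, 0.6, -1.7]
opening: 0.571
```

Run:
```python
from fin import *
s=report();print(s["position"])
```

```text
t 23.85 z [ 0.028  0.018 -0.999] need z [ 0.371  0.133 -0.919] dz [0.343 0.115 0.08 ] az of dz 19.0 | rot err in cam axes [ 1.8 21.3  6.8] | face [0.7388 0.3626 0.5366] err(cam axes mm) [298.6 104.4 188. ] j [ 18.  43.  13.   1. 123.  82.] F [-0.2  0.6 -1.7]
[0.72320178 0.35495912 0.52737868]
```

Call:
send_rows(
  motion=[
    [[0,-22,-12],0],
    [[0,-25,-14],0],
    [[0,-25,-14],0],
    [[0,-25,-14],0],
    [[0,-25,-14],0],
  ],
)

```text
time_s: 24.27
position: [0.7441, 0.3663, 0.5331]
tcp_rot: [[0.446, -0.889, 0.105], [-0.895, -0.443, 0.057], [-0.004, -0.119, -0.993]]
force: [-0.8, 0.4, -1.1]
opening: 0.573
```

Run:
```python
from fin import *
s=report();print(s["position"])
```

```text
t 24.27 z [ 0.105  0.057 -0.993] need z [ 0.371  0.133 -0.919] dz [0.266 0.077 0.074] az of dz 16.0 | rot err in cam axes [ 2.1 16.4  6.7] | face [0.759  0.3736 0.5438] err(cam axes mm) [322.2 108.  184.9] j [ 18.  43.  13.   1. 118.  82.] F [-0.8  0.4 -1.1]
[0.744144   0.36633652 0.53309969]
```

Call:
send_rows(
  motion=[
    [[8,-24,-14],0],
    [[8,-24,-14],0],
    [[8,-24,-14],0],
    [[8,-24,-14],0],
    [[8,-24,-14],0],
  ],
)

```text
time_s: 24.68
position: [0.775, 0.3384, 0.5545]
tcp_rot: [[0.447, -0.874, 0.189], [-0.894, -0.437, 0.095], [-0.001, -0.212, -0.977]]
force: [-0.4, 1.2, -0.4]
opening: 0.57
```

Run:
```python
from fin import *
s=report();print(s["position"])
```

```text
t 24.68 z [ 0.189  0.095 -0.977] need z [ 0.371  0.133 -0.919] dz [0.182 0.038 0.058] az of dz 12.0 | rot err in cam axes [ 2.3 11.   6.7] | face [0.7889 0.3453 0.5667] err(cam axes mm) [348.8  71.3 197.8] j [ 15.  41.  13.   3. 114.  80.] F [-0.4  1.2 -0.4]
[0.77498196 0.33841035 0.55450511]
```

Call:
send_rows(
  motion=[
    [[20,-22,-14],0],
    [[20,-22,-14],0],
    [[20,-22,-14],0],
    [[20,-22,-14],0],
    [[15,-18,-10],0],
  ],
)

```text
time_s: 25.1
position: [0.8167, 0.2572, 0.5824]
tcp_rot: [[0.445, -0.853, 0.273], [-0.895, -0.427, 0.125], [0.01, -0.3, -0.954]]
force: [1.0, -0.6, -0.6]
opening: 0.572
```

Run:
```python
from fin import *
s=report();print(s["position"])
```

```text
t 25.1 z [ 0.273  0.125 -0.954] need z [ 0.371  0.133 -0.919] dz [0.098 0.008 0.035] az of dz 5.0 | rot err in cam axes [2.  5.7 6.6] | face [0.8295 0.2636 0.596 ] err(cam axes mm) [371.2 -19.2 219.7] j [  8.  40.  13.   5. 111.  74.] F [ 1.  -0.6 -0.6]
[0.81669453 0.25717496 0.58242289]
```

Call:
send_rows(
  motion=[
    [[12,-22,-14],0],
    [[12,-22,-14],0],
    [[8,-15,-8],0],
    [[0,0,0],0],
    [[0,0,0],0],
  ],
)

```text
time_s: 25.52
position: [0.8287, 0.2284, 0.6016]
tcp_rot: [[0.437, -0.84, 0.321], [-0.899, -0.415, 0.137], [0.018, -0.349, -0.937]]
force: [-0.0, 0.6, -1.0]
opening: 0.569
```

Run:
```python
from fin import *
s=report();print(s["position"])
plan([.50,.18,.48],None)
```

```text
t 25.52 z [ 0.321  0.137 -0.937] need z [ 0.371  0.133 -0.919] dz [ 0.05  -0.003  0.018] az of dz -4.0 | rot err in cam axes [1.5 2.7 6.3] | face [0.8409 0.2345 0.6159] err(cam axes mm) [380.5 -50.5 237.3] j [  6.  39.  13.   6. 109.  73.] F [-0.   0.6 -1. ]
[0.82871692 0.22835539 0.60161781]
t 25.52 pos [0.8287 0.2284 0.6016] yaw -64.1 z [ 0.3212  0.1368 -0.9371] F [-0.   0.6 -1. ] op 0.569 j [  6.  39.  13.   6. 109.  73.]
[[[-11.0, 38.0, 0.0], 0.0], [[-11.0, 38.0, 0.0], 0.0], [[-11.0, 38.0, 0.0], 0.0], [[-11.0, 38.0, 0.0], 0.0], [[-11.0, 38.0, 0.0], 0.0]]
[[[-11.0, 38.0, 0.0], 0.0], [[-11.0, 38.0, 0.0], 0.0], [[-11.0, 38.0, 0.0], 0.0], [[-11.0, 38.0, 0.0], 0.0]]
```

Call:
send_rows(
  motion=[
    [[-5,15,0],0.01],
    [[-9,28,0],0.02],
    [[-11,36,0],0.02],
    [[-11,36,0],0.02],
    [[-11,36,0],0.02],
  ],
)

```text
time_s: 25.93
position: [0.6819, 0.2168, 0.5388]
tcp_rot: [[0.359, -0.876, 0.322], [-0.933, -0.331, 0.139], [-0.016, -0.351, -0.936]]
force: [1.1, 0.4, -0.4]
opening: 0.568
```

Run:
```python
from fin import *
s=report();print(s["position"])
plan([.50,.18,.48],-70)
```

```text
t 25.93 z [ 0.322  0.139 -0.936] need z [ 0.371  0.133 -0.919] dz [ 0.049 -0.006  0.017] az of dz -7.0 | rot err in cam axes [1.3 2.7 1.1] | face [0.6947 0.2214 0.5531] err(cam axes mm) [225.1 -13.9 240.5] j [ 6. 19. 56.  6. 86. 76.] F [ 1.1  0.4 -0.4]
[0.68190075 0.21684078 0.53878951]
t 25.93 pos [0.6819 0.2168 0.5388] yaw -68.96 z [ 0.3219  0.1395 -0.9364] F [ 1.1  0.4 -0.4] op 0.568 j [ 6. 19. 56.  6. 86. 76.]
[[[-6.0, 38.0, -2.0], 0.004], [[-6.0, 38.0, -2.0], 0.004], [[-6.0, 38.0, -2.0], 0.004], [[-6.0, 38.0, -2.0], 0.004], [[-5.0, 39.0, -2.0], 0.004]]
```

Call:
send_rows(
  motion=[
    [[-6,37,0],0.004],
    [[-6,37,0],0.004],
    [[-6,37,3],0.004],
    [[-5,33,8],0.004],
    [[-3,20,14],0.004],
  ],
)

```text
time_s: 26.35
position: [0.5212, 0.1963, 0.4565]
tcp_rot: [[0.35, -0.88, 0.322], [-0.936, -0.32, 0.146], [-0.025, -0.353, -0.935]]
force: [0.0, 0.4, -1.8]
opening: 0.572
```

Run:
```python
from fin import *
s=report();print(s["position"],PF)
plan([.525,.18,.26],None)
```

```text
t 26.35 z [ 0.322  0.146 -0.935] need z [ 0.371  0.133 -0.919] dz [ 0.049 -0.012  0.016] az of dz -14.0 | rot err in cam axes [1.6 2.6 0.3] | face [0.534  0.2006 0.4709] err(cam axes mm) [ 46.8  20.  232.9] j [ 5.  4. 86.  7. 70. 74.] F [ 0.   0.4 -1.8]
[0.52119201 0.19626967 0.45654238] [0.58132568 0.1961865  0.22509482]
t 26.35 pos [0.5212 0.1963 0.4565] yaw -69.49 z [ 0.3221  0.1455 -0.9355] F [ 0.   0.4 -1.8] op 0.572 j [ 5.  4. 86.  7. 70. 74.]
[[[4.0, 14.0, 37.0], 0.0], [[4.0, 14.0, 37.0], 0.0], [[4.0, 14.0, 37.0], 0.0], [[4.0, 14.0, 37.0], 0.0], [[4.0, 14.0, 37.0], 0.0]]
```

Call:
send_rows(
  motion=[
    [[4,14,34],0],
    [[4,14,36],0],
    [[4,14,36],0],
    [[3,12,30],0],
    [[2,6,15],0],
  ],
)

```text
time_s: 26.77
position: [0.5156, 0.1887, 0.2937]
tcp_rot: [[0.36, -0.872, 0.331], [-0.933, -0.328, 0.152], [-0.024, -0.364, -0.931]]
force: [-0.1, -0.3, -1.8]
opening: 0.573
```

Run:
```python
from fin import *
s=report();print(s["position"],PF)
plan(PF,None)
```

```text
t 26.77 z [ 0.331  0.152 -0.931] need z [ 0.371  0.133 -0.919] dz [ 0.04  -0.019  0.012] az of dz -25.0 | rot err in cam axes [1.8 1.9 0.9] | face [0.5282 0.1931 0.3082] err(cam axes mm) [-29.1  14.9  88.8] j [  4.  12. 104.  10.  45.  67.] F [-0.1 -0.3 -1.8]
[0.51561881 0.18870712 0.29369542] [0.58132568 0.1961865  0.22509482]
t 26.77 pos [0.5156 0.1887 0.2937] yaw -68.87 z [ 0.3313  0.1519 -0.9312] F [-0.1 -0.3 -1.8] op 0.573 j [  4.  12. 104.  10.  45.  67.]
[[[6.0, -12.0, 29.0], 0.0], [[6.0, -12.0, 29.0], 0.0], [[6.0, -12.0, 29.0], 0.0]]
```

The orientation is already within 2°. A quick sweep to the right and back should take out the residual roll, using the drift steering.

Run:
```python
from fin import *
plan([.46,-.16,.31],None,step=38)
```

```text
t 26.77 pos [0.5156 0.1887 0.2937] yaw -68.87 z [ 0.3313  0.1519 -0.9312] F [-0.1 -0.3 -1.8] op 0.573 j [  4.  12. 104.  10.  45.  67.]
[[[30.0, 16.0, -9.0], 0.0], [[30.0, 16.0, -9.0], 0.0], [[30.0, 16.0, -9.0], 0.0], [[30.0, 16.0, -9.0], 0.0], [[30.0, 16.0, -9.0], 0.0]]
[[[30.0, 16.0, -9.0], 0.0], [[30.0, 16.0, -9.0], 0.0], [[30.0, 16.0, -9.0], 0.0], [[30.0, 16.0, -9.0], 0.0], [[30.0, 16.0, -9.0], 0.0]]
```

Call:
send_rows(
  motion=[
    [[25,13,-8],0],
    [[30,16,-9],0],
    [[30,16,-9],0],
    [[30,16,-9],0],
    [[30,16,-9],0],
  ],
)

```text
time_s: 27.18
position: [0.4808, 0.0274, 0.2965]
tcp_rot: [[0.381, -0.869, 0.316], [-0.924, -0.346, 0.163], [-0.032, -0.354, -0.935]]
force: [-0.2, -0.8, -0.6]
opening: 0.574
```

Call:
send_rows(
  motion=[
    [[30,16,-9],0],
    [[30,16,-9],0],
    [[30,16,-9],0],
    [[20,10,-5],0],
    [[0,0,0],0],
  ],
)

```text
time_s: 27.6
position: [0.4629, -0.1087, 0.3059]
tcp_rot: [[0.382, -0.865, 0.324], [-0.924, -0.35, 0.155], [-0.021, -0.359, -0.933]]
force: [0.4, 0.0, -1.8]
opening: 0.569
```

Run:
```python
from fin import *
s=report();print(s["position"],PF)
```

```text
t 27.6 z [ 0.324  0.155 -0.933] need z [ 0.371  0.133 -0.919] dz [ 0.047 -0.022  0.014] az of dz -25.0 | rot err in cam axes [2.2 2.2 2.3] | face [ 0.4755 -0.1039  0.3203] err(cam axes mm) [-158.9 -247.4  162.7] j [-39.   7. 108.  23.  58.  17.] F [ 0.4  0.  -1.8]
[ 0.46294363 -0.10865593  0.30591332] [0.58132568 0.1961865  0.22509482]
```

Call:
send_rows(
  motion=[
    [[0,0,-30],0],
    [[0,0,-30],0],
    [[0,0,15],0],
    [[0,0,15],0],
    [[0,0,15],0],
  ],
)

```text
time_s: 28.02
position: [0.4605, -0.1109, 0.3258]
tcp_rot: [[0.383, -0.862, 0.333], [-0.924, -0.353, 0.15], [-0.012, -0.365, -0.931]]
force: [0.8, 0.5, -1.8]
opening: 0.575
```

Call:
send_rows(
  motion=[
    [[0,0,-30],0],
    [[0,0,-30],0],
    [[0,0,15],0],
    [[0,0,15],0],
    [[0,0,15],0],
  ],
)

```text
time_s: 28.43
position: [0.4566, -0.1059, 0.3412]
tcp_rot: [[0.393, -0.858, 0.332], [-0.92, -0.361, 0.154], [-0.012, -0.366, -0.93]]
force: [0.5, -0.5, -1.1]
opening: 0.573
```

Run:
```python
from fin import *
s=report();print(s["position"],PF)
```

```text
t 28.43 z [ 0.332  0.154 -0.93 ] need z [ 0.371  0.133 -0.919] dz [ 0.038 -0.021  0.011] az of dz -28.0 | rot err in cam axes [2.  1.7 3. ] | face [ 0.469  -0.1009  0.3557] err(cam axes mm) [-148.7 -242.4  196.9] j [-40.   4. 105.  22.  63.  18.] F [ 0.5 -0.5 -1.1]
[ 0.4566032  -0.10588842  0.34115373] [0.58132568 0.1961865  0.22509482]
```

Bobbing is slow, so I'll use the outer-limit push at azimuth -25° instead. It is open space there, and I'll approach gently.

Run:
```python
from fin import *
plan([.70,-.25,.48],-69,step=36)
```

```text
t 28.43 pos [ 0.4566 -0.1059  0.3412] yaw -66.88 z [ 0.3324  0.154  -0.9305] F [ 0.5 -0.5 -1.1] op 0.573 j [-40.   4. 105.  22.  63.  18.]
[[[25.0, -23.0, -8.0], 0.004], [[25.0, -23.0, -8.0], 0.004], [[25.0, -23.0, -8.0], 0.004], [[25.0, -23.0, -8.0], 0.004], [[25.0, -23.0, -8.0], 0.004]]
[[[25.0, -24.0, -8.0], 0.004], [[25.0, -24.0, -8.0], 0.004], [[24.0, -24.0, -8.0], 0.004], [[24.0, -24.0, -8.0], 0.004]]
```

Call:
send_rows(
  motion=[
    [[20,-18,-8],0.01],
    [[25,-23,-8],0.01],
    [[25,-23,-8],0.01],
    [[25,-23,-8],0.01],
    [[25,-23,-8],0.01],
  ],
)

```text
time_s: 28.85
position: [0.5767, -0.1665, 0.4033]
tcp_rot: [[0.361, -0.882, 0.303], [-0.931, -0.319, 0.18], [-0.062, -0.347, -0.936]]
force: [0.1, -0.6, -1.7]
opening: 0.573
```

Call:
send_rows(
  motion=[
    [[25,-24,-8],0.004],
    [[25,-24,-8],0.004],
    [[20,-20,-8],0.004],
    [[15,-15,-5],0],
    [[8,-8,-3],0],
  ],
)

```text
time_s: 29.27
position: [0.6911, -0.224, 0.4622]
tcp_rot: [[0.359, -0.882, 0.305], [-0.931, -0.316, 0.183], [-0.065, -0.349, -0.935]]
force: [-0.2, 0.0, -1.0]
opening: 0.569
```

Run:
```python
from fin import *
s=report();print(s["position"])
plan([.78,-.27,.50],None,step=15)
```

```text
t 29.27 z [ 0.305  0.183 -0.935] need z [ 0.371  0.133 -0.919] dz [ 0.066 -0.05   0.016] az of dz -37.0 | rot err in cam axes [ 4.   2.8 -0. ] | face [ 0.7042 -0.2201  0.4765] err(cam axes mm) [  67.3 -433.3  229.6] j [-35.  25.  57.  19.  89.  36.] F [-0.2  0.  -1. ]
[ 0.69113222 -0.22404795  0.46222858]
t 29.27 pos [ 0.6911 -0.224   0.4622] yaw -68.89 z [ 0.3045  0.1832 -0.9347] F [-0.2  0.  -1. ] op 0.569 j [-35.  25.  57.  19.  89.  36.]
[[[9.0, -10.0, -2.0], 0.0], [[9.0, -10.0, -2.0], 0.0], [[9.0, -10.0, -2.0], 0.0], [[9.0, -10.0, -2.0], 0.0], [[9.0, -10.0, -2.0], 0.0]]
[[[9.0, -10.0, -2.0], 0.0], [[9.0, -10.0, -2.0], 0.0], [[9.0, -10.0, -2.0], 0.0]]
```

Call:
send_rows(
  motion=[
    [[14,-16,-4],0],
    [[14,-16,-4],0],
    [[14,-16,-4],0],
    [[14,-16,-4],0],
    [[14,-16,-4],0],
  ],
)

```text
time_s: 29.68
position: [0.7866, -0.2561, 0.5043]
tcp_rot: [[0.37, -0.88, 0.298], [-0.926, -0.325, 0.191], [-0.072, -0.347, -0.935]]
force: [0.9, 0.5, -1.3]
opening: 0.567
```

Run:
```python
from fin import *
s=report();print(s["position"])
```

```text
t 29.68 z [ 0.298  0.191 -0.935] need z [ 0.371  0.133 -0.919] dz [ 0.073 -0.058  0.016] az of dz -38.0 | rot err in cam axes [4.6 3.  0.4] | face [ 0.7997 -0.252   0.5185] err(cam axes mm) [ 157.  -495.3  234.1] j [-33.  36.  31.  19. 103.  42.] F [ 0.9  0.5 -1.3]
[ 0.78664432 -0.2560778   0.50426477]
```

Approaching the limit: small steps.

Call:
send_rows(
  motion=[
    [[8,-10,-3],0],
    [[8,-9,-3],0],
    [[6,-7,-3],0],
    [[6,-7,-3],0],
    [[6,-7,-3],0],
  ],
)

```text
time_s: 30.1
position: [0.8344, -0.2643, 0.5238]
tcp_rot: [[0.38, -0.876, 0.296], [-0.922, -0.333, 0.198], [-0.075, -0.348, -0.934]]
force: [14.0, -5.2, 8.5]
opening: 0.572
```

Call:
send_rows(
  motion=[
    [[8,-9,-5],0],
    [[8,-9,-5],0],
    [[8,-9,-5],0],
    [[8,-9,-5],0],
    [[8,-9,-5],0],
  ],
)

```text
time_s: 30.52
position: [0.844, -0.266, 0.5273]
tcp_rot: [[0.38, -0.865, 0.329], [-0.923, -0.332, 0.193], [-0.057, -0.377, -0.924]]
force: [0.0, -0.0, -1.6]
opening: 0.576
```

Run:
```python
from fin import *
s=report();print(s["position"])
```

```text
t 30.52 z [ 0.329  0.193 -0.924] need z [ 0.371  0.133 -0.919] dz [ 0.042 -0.059  0.005] az of dz -55.0 | rot err in cam axes [4.1 1.1 1.2] | face [ 0.8565 -0.2618  0.542 ] err(cam axes mm) [ 212.5 -523.5  234.1] j [-31.  45.  13.  21. 110.  46.] F [ 0.  -0.  -1.6]
[ 0.84404263 -0.26599482  0.52730349]
```

Call:
send_rows(
  motion=[
    [[25,-4,-3],0],
    [[30,-5,-4],0],
    [[30,-5,-4],0],
    [[30,-5,-4],0],
    [[30,-5,-4],0],
  ],
)

```text
time_s: 30.93
position: [0.8435, -0.3651, 0.504]
tcp_rot: [[0.365, -0.839, 0.404], [-0.931, -0.326, 0.162], [-0.004, -0.436, -0.9]]
force: [0.2, -0.3, 0.2]
opening: 0.573
```

Run:
```python
from fin import *
s=report();print(s["position"])
```

```text
t 30.93 z [ 0.404  0.162 -0.9  ] need z [ 0.371  0.133 -0.919] dz [-0.034 -0.029 -0.019] az of dz -139.0 | rot err in cam axes [ 0.9 -2.6  1.6] | face [ 0.8549 -0.3608  0.5195] err(cam axes mm) [ 171.6 -616.3  228.3] j [-38.  47.  13.  23. 106.  40.] F [ 0.2 -0.3  0.2]
[ 0.8434828  -0.36511892  0.50397875]
```

Run:
```python
from fin import *
plan([.50,.17,.40],-70.4,step=36)
```

```text
t 30.93 pos [ 0.8435 -0.3651  0.504 ] yaw -68.62 z [ 0.4045  0.1622 -0.9001] F [ 0.2 -0.3  0.2] op 0.573 j [-38.  47.  13.  23. 106.  40.]
[[[-35.0, 9.0, 2.0], 0.002], [[-35.0, 9.0, 2.0], 0.002], [[-35.0, 9.0, 2.0], 0.002], [[-35.0, 9.0, 2.0], 0.002], [[-35.0, 9.0, 2.0], 0.002]]
[[[-35.0, 9.0, 2.0], 0.002], [[-35.0, 9.0, 2.0], 0.002], [[-35.0, 9.0, 2.0], 0.002], [[-34.0, 9.0, 2.0], 0.002], [[-34.0, 9.0, 2.0], 0.002]]
[[[-34.0, 9.0, 2.0], 0.002], [[-34.0, 9.0, 2.0], 0.002], [[-34.0, 10.0, 2.0], 0.002], [[-34.0, 10.0, 2.0], 0.002], [[-34.0, 10.0, 2.0], 0.002]]
[[[-34.0, 10.0, 2.0], 0.002], [[-34.0, 10.0, 2.0], 0.002], [[-34.0, 10.0, 2.0], 0.002]]
```

Call:
send_rows(
  motion=[
    [[-10,18,2],0],
    [[-18,26,3],0],
    [[-22,28,3],0],
    [[-24,28,3],0],
    [[-24,28,3],0],
  ],
)

```text
time_s: 31.35
position: [0.7015, -0.337, 0.4158]
tcp_rot: [[0.342, -0.847, 0.407], [-0.94, -0.307, 0.149], [-0.001, -0.434, -0.901]]
force: [0.4, -0.4, -0.7]
opening: 0.574
```

Run:
```python
from fin import *
report();plan([.50,.17,.40],-70.4,step=37)
```

```text
t 31.35 z [ 0.407  0.149 -0.901] need z [ 0.371  0.133 -0.919] dz [-0.037 -0.016 -0.018] az of dz -157.0 | rot err in cam axes [ 0.2 -2.5  0.4] | face [ 0.713  -0.3329  0.4312] err(cam axes mm) [  21.6 -542.6  200.9] j [-43.  29.  58.  23.  81.  26.] F [ 0.4 -0.4 -0.7]
t 31.35 pos [ 0.7015 -0.337   0.4158] yaw -70.03 z [ 0.4074  0.1489 -0.901 ] F [ 0.4 -0.4 -0.7] op 0.574 j [-43.  29.  58.  23.  81.  26.]
[[[-36.0, 1.0, 1.0], 0.0], [[-36.0, 1.0, 1.0], 0.0], [[-36.0, 1.0, 1.0], 0.0], [[-36.0, 1.0, 1.0], 0.0], [[-36.0, 2.0, 1.0], 0.0]]
[[[-36.0, 2.0, 1.0], 0.0], [[-36.0, 2.0, 1.0], 0.0], [[-36.0, 2.0, 1.0], 0.0], [[-36.0, 2.0, 1.0], 0.0], [[-36.0, 2.0, 1.0], 0.0]]
[[[-36.0, 2.0, 1.0], 0.0], [[-36.0, 2.0, 1.0], 0.0], [[-36.0, 2.0, 1.0], 0.0], [[-36.0, 2.0, 1.0], 0.0], [[-36.0, 2.0, 1.0], 0.0]]
```

Call:
send_rows(
  motion=[
    [[-36,5,1],0],
    [[-36,5,1],0],
    [[-36,5,1],0],
    [[-36,5,1],0],
    [[-36,5,1],0],
  ],
)

```text
time_s: 31.77
position: [0.6081, -0.1853, 0.3895]
tcp_rot: [[0.317, -0.86, 0.401], [-0.949, -0.284, 0.14], [-0.007, -0.424, -0.905]]
force: [0.4, 0.3, -0.6]
opening: 0.573
```

Call:
send_rows(
  motion=[
    [[-36,3,1],0],
    [[-36,3,1],0],
    [[-36,3,1],0],
    [[-36,3,1],0],
    [[-36,3,1],0],
  ],
)

```text
time_s: 32.18
position: [0.5354, -0.0215, 0.3768]
tcp_rot: [[0.3, -0.864, 0.404], [-0.954, -0.27, 0.131], [-0.004, -0.424, -0.905]]
force: [1.4, 0.1, -0.7]
opening: 0.572
```

Run:
```python
from fin import *
s=report();print(s["position"]);plan([.51,.175,.36],-70.4,step=37)
```

```text
t 32.18 z [ 0.404  0.131 -0.905] need z [ 0.371  0.133 -0.919] dz [-0.033  0.002 -0.014] az of dz 176.0 | rot err in cam axes [-0.8 -1.9 -2. ] | face [ 0.5472 -0.018   0.3921] err(cam axes mm) [ -41.3 -190.4  187.1] j [-24.   5.  99.  20.  58.  41.] F [ 1.4  0.1 -0.7]
[ 0.53537211 -0.02152813  0.37681712]
t 32.18 pos [ 0.5354 -0.0215  0.3768] yaw -72.56 z [ 0.4037  0.131  -0.9055] F [ 1.4  0.1 -0.7] op 0.572 j [-24.   5.  99.  20.  58.  41.]
[[[-33.0, -4.0, 5.0], -0.006], [[-32.0, -4.0, 5.0], -0.006], [[-32.0, -4.0, 5.0], -0.006], [[-32.0, -5.0, 5.0], -0.006], [[-32.0, -5.0, 5.0], -0.006]]
[[[-32.0, -5.0, 5.0], -0.006]]
```

Call:
send_rows(
  motion=[
    [[-33,-2,7],-0.008],
    [[-33,-2,7],-0.008],
    [[-33,-2,7],-0.008],
    [[-32,-2,7],-0.008],
    [[-28,0,10],-0.006],
  ],
)

```text
time_s: 32.6
position: [0.5072, 0.1354, 0.346]
tcp_rot: [[0.319, -0.853, 0.413], [-0.948, -0.295, 0.123], [0.017, -0.431, -0.902]]
force: [0.3, -1.0, -1.6]
opening: 0.574
```

Run:
```python
from fin import *
s=report();print(s["position"]);plan([.545,.19,.25],-70.4,step=30)
```

```text
t 32.6 z [ 0.413  0.123 -0.902] need z [ 0.371  0.133 -0.919] dz [-0.042  0.01  -0.017] az of dz 166.0 | rot err in cam axes [-1.4 -2.3 -0.4] | face [0.5188 0.1395 0.3614] err(cam axes mm) [-30.9 -32.5 148.4] j [ -2.   5. 105.  11.  47.  63.] F [ 0.3 -1.  -1.6]
[0.50721859 0.13536074 0.34603208]
t 32.6 pos [0.5072 0.1354 0.346 ] yaw -71.38 z [ 0.4132  0.1231 -0.9023] F [ 0.3 -1.  -1.6] op 0.574 j [ -2.   5. 105.  11.  47.  63.]
[[[-10.0, -2.0, 27.0], -0.004], [[-10.0, -2.0, 27.0], -0.004], [[-10.0, -2.0, 27.0], -0.004], [[-10.0, -2.0, 27.0], -0.004]]
```

Orientation error is about 2.7°, mostly pitched too far. I'll correct it with a short push against the inner limit.

Run:
```python
from fin import *
plan([.38,.12,.29],-70.4,n=5)
```

```text
t 32.6 pos [0.5072 0.1354 0.346 ] yaw -71.38 z [ 0.4132  0.1231 -0.9023] F [ 0.3 -1.  -1.6] op 0.574 j [ -2.   5. 105.  11.  47.  63.]
[[[-5.0, 27.0, -1.0], -0.003], [[-5.0, 27.0, -1.0], -0.003], [[-6.0, 27.0, -1.0], -0.003], [[-6.0, 27.0, -1.0], -0.003], [[-6.0, 27.0, -1.0], -0.003]]
```

Call:
send_rows(
  motion=[
    [[-5,25,-1],0],
    [[-5,27,-1],0],
    [[-5,27,-1],0],
    [[-5,24,-1],0],
    [[-4,20,0],0],
  ],
)

```text
time_s: 33.02
position: [0.3939, 0.1218, 0.2944]
tcp_rot: [[0.322, -0.849, 0.42], [-0.947, -0.297, 0.124], [0.02, -0.437, -0.899]]
force: [-0.2, -0.4, -1.1]
opening: 0.573
```

Run:
```python
from fin import *
s=report();print(s["position"])
```

```text
t 33.02 z [ 0.42   0.124 -0.899] need z [ 0.371  0.133 -0.919] dz [-0.049  0.009 -0.02 ] az of dz 169.0 | rot err in cam axes [-1.4 -2.7 -0.2] | face [0.4053 0.1259 0.3099] err(cam axes mm) [-153.7   -7.4  148.8] j [ -6.  -3. 122.  16.  37.  54.] F [-0.2 -0.4 -1.1]
[0.39390092 0.12179803 0.2944056 ]
```

Call:
send_rows(
  motion=[
    [[-3,18,0],0],
    [[-3,16,1],0],
    [[-2,13,3],0],
    [[-2,13,5],0],
    [[-2,13,5],0],
  ],
)

```text
time_s: 33.43
position: [0.3313, 0.1074, 0.2481]
tcp_rot: [[0.31, -0.85, 0.425], [-0.95, -0.289, 0.116], [0.025, -0.44, -0.898]]
force: [0.0, 1.0, -1.7]
opening: 0.573
```

Run:
```python
from fin import *
s=report();print(s["position"])
```

```text
t 33.43 z [ 0.425  0.116 -0.898] need z [ 0.371  0.133 -0.919] dz [-0.055  0.018 -0.022] az of dz 162.0 | rot err in cam axes [-2.  -2.9 -0.6] | face [0.3428 0.1115 0.2636] err(cam axes mm) [-2.311e+02 -1.000e-01  1.339e+02] j [-12.  -4. 134.  24.  29.  41.] F [ 0.   1.  -1.7]
[0.33134294 0.10744009 0.24809666]
```

Call:
send_rows(
  motion=[
    [[-2,12,8],0],
    [[-2,12,10],0],
    [[-2,12,12],0],
    [[-2,12,12],0],
    [[-2,12,12],0],
  ],
)

```text
time_s: 33.85
position: [0.3274, 0.1061, 0.1973]
tcp_rot: [[0.292, -0.861, 0.416], [-0.956, -0.28, 0.093], [0.036, -0.425, -0.904]]
force: [-0.9, 0.4, -0.3]
opening: 0.569
```

Run:
```python
from fin import *
s=report();print(s["position"])
```

```text
t 33.85 z [ 0.416  0.093 -0.904] need z [ 0.371  0.133 -0.919] dz [-0.046  0.04  -0.015] az of dz 138.0 | rot err in cam axes [-3.1 -1.9 -1.3] | face [0.3391 0.1102 0.2127] err(cam axes mm) [-2.562e+02 -1.000e-01  8.930e+01] j [-10.   5. 140.  40.  15.  26.] F [-0.9  0.4 -0.3]
[0.3273701  0.10614933 0.19733401]
```

Call:
send_rows(
  motion=[
    [[-8,14,-8],0],
    [[-10,14,-8],0],
    [[-10,14,-8],0],
    [[-10,14,-8],0],
    [[-10,14,-8],0],
  ],
)

```text
time_s: 34.27
position: [0.263, 0.1331, 0.2263]
tcp_rot: [[0.269, -0.877, 0.398], [-0.962, -0.263, 0.071], [0.042, -0.403, -0.914]]
force: [0.2, 1.1, -1.5]
opening: 0.572
```

Run:
```python
from fin import *
s=report();print(s["position"])
```

```text
t 34.27 z [ 0.398  0.071 -0.914] need z [ 0.371  0.133 -0.919] dz [-0.028  0.062 -0.005] az of dz 114.0 | rot err in cam axes [-4.  -0.5 -2.5] | face [0.2751 0.1371 0.2413] err(cam axes mm) [-290.6   46.6  136.9] j [  0.  -6. 140.  10.  23.  65.] F [ 0.2  1.1 -1.5]
[0.26300174 0.13314429 0.22628078]
```

Run:
```python
from fin import *
plan([.50,.17,.30],-70.4,n=8)
```

```text
t 34.27 pos [0.263  0.1331 0.2263] yaw -74.38 z [ 0.3985  0.0712 -0.9144] F [ 0.2  1.1 -1.5] op 0.572 j [  0.  -6. 140.  10.  23.  65.]
[[[4.0, -31.0, 4.0], -0.009], [[4.0, -31.0, 4.0], -0.009], [[4.0, -31.0, 4.0], -0.009], [[5.0, -31.0, 4.0], -0.009], [[5.0, -31.0, 4.0], -0.009]]
[[[5.0, -31.0, 4.0], -0.009], [[6.0, -31.0, 4.0], -0.009], [[6.0, -31.0, 4.0], -0.009]]
```

Call:
send_rows(
  motion=[
    [[3,-25,3],-0.01],
    [[4,-31,4],-0.01],
    [[4,-31,4],-0.01],
    [[5,-31,4],-0.01],
    [[5,-31,4],-0.01],
  ],
)

```text
time_s: 34.68
position: [0.3995, 0.1539, 0.2671]
tcp_rot: [[0.309, -0.868, 0.389], [-0.949, -0.308, 0.067], [0.062, -0.39, -0.919]]
force: [0.1, -0.0, -0.6]
opening: 0.574
```

Run:
```python
from fin import *
s=report();print(s["position"]);plan([.545,.19,.25],-70.4)
```

```text
t 34.68 z [ 0.389  0.067 -0.919] need z [ 0.371  0.133 -0.919] dz [-0.018  0.066 -0.   ] az of dz 106.0 | rot err in cam axes [-3.9  0.2  0.2] | face [0.4115 0.1587 0.282 ] err(cam axes mm) [-150.4   21.4  116.4] j [  4.   3. 121.   4.  33.  73.] F [ 0.1 -0.  -0.6]
[0.39947561 0.15385671 0.26711991]
t 34.68 pos [0.3995 0.1539 0.2671] yaw -71.97 z [ 0.3893  0.0672 -0.9186] F [ 0.1 -0.  -0.6] op 0.574 j [  4.   3. 121.   4.  33.  73.]
[[[2.0, -33.0, 19.0], -0.007], [[3.0, -33.0, 19.0], -0.007], [[3.0, -33.0, 19.0], -0.007], [[3.0, -33.0, 19.0], -0.007]]
```

Only a 3.9° roll error remains. I'll mirror the earlier right-hand trip, on the left side, to cancel it.

Run:
```python
from fin import *
print([k for k in dir(bot) if not k.startswith("_")])
plan([.25,.48,.36],None,step=37)
```

```text
['PlanningError', 'grip_point_offset', 'hand_in', 'read_state']
t 34.68 pos [0.3995 0.1539 0.2671] yaw -71.97 z [ 0.3893  0.0672 -0.9186] F [ 0.1 -0.  -0.6] op 0.574 j [  4.   3. 121.   4.  33.  73.]
[[[-32.0, -1.0, -11.0], 0.0], [[-32.0, -1.0, -11.0], 0.0], [[-32.0, -1.0, -11.0], 0.0], [[-32.0, -1.0, -11.0], 0.0], [[-32.0, -1.0, -11.0], 0.0]]
[[[-32.0, -1.0, -11.0], 0.0], [[-32.0, -1.0, -11.0], 0.0], [[-32.0, -1.0, -11.0], 0.0], [[-32.0, -1.0, -11.0], 0.0], [[-32.0, -1.0, -11.0], 0.0]]
[[[-32.0, -1.0, -11.0], 0.0]]
```

Call:
send_rows(
  motion=[
    [[-28,-1,-10],0],
    [[-32,-1,-11],0],
    [[-32,-1,-11],0],
    [[-32,-1,-11],0],
    [[-32,-1,-11],0],
  ],
)

```text
time_s: 35.1
position: [0.3554, 0.2972, 0.315]
tcp_rot: [[0.278, -0.87, 0.408], [-0.959, -0.279, 0.058], [0.064, -0.408, -0.911]]
force: [1.0, 0.4, -1.5]
opening: 0.569
```

Call:
send_rows(
  motion=[
    [[-32,-1,-11],0],
    [[-32,-1,-11],0],
    [[-32,-1,-11],0],
    [[-32,-1,-11],0],
    [[-32,-1,-11],0],
  ],
)

```text
time_s: 35.52
position: [0.2952, 0.4534, 0.3594]
tcp_rot: [[0.267, -0.872, 0.41], [-0.962, -0.268, 0.057], [0.06, -0.41, -0.91]]
force: [0.4, -1.0, -1.8]
opening: 0.57
```

Run:
```python
from fin import *
s=report();print(s["position"]);plan([.28,.66,.46],None,step=35)
```

```text
t 35.52 z [ 0.41   0.057 -0.91 ] need z [ 0.371  0.133 -0.919] dz [-0.039  0.076 -0.009] az of dz 117.0 | rot err in cam axes [-4.9 -0.9 -2.1] | face [0.3072 0.4576 0.3745] err(cam axes mm) [-110.   338.   199.7] j [ 55.  11.  95. -21.  59. 137.] F [ 0.4 -1.  -1.8]
[0.29524553 0.45339627 0.35941257]
t 35.52 pos [0.2952 0.4534 0.3594] yaw -74.49 z [ 0.4103  0.0569 -0.9102] F [ 0.4 -1.  -1.8] op 0.57 j [ 55.  11.  95. -21.  59. 137.]
[[[-28.0, -12.0, -12.0], 0.0], [[-28.0, -12.0, -12.0], 0.0], [[-28.0, -12.0, -12.0], 0.0], [[-28.0, -12.0, -12.0], 0.0], [[-28.0, -12.0, -12.0], 0.0]]
[[[-28.0, -12.0, -12.0], 0.0], [[-28.0, -12.0, -12.0], 0.0]]
```

Call:
send_rows(
  motion=[
    [[-26,-14,-12],-0.04],
    [[-26,-15,-12],-0.04],
    [[-26,-15,-12],-0.04],
    [[-26,-15,-12],-0.04],
    [[-26,-15,-12],-0.04],
  ],
)

```text
time_s: 35.93
position: [0.2918, 0.6018, 0.4305]
tcp_rot: [[0.439, -0.803, 0.404], [-0.887, -0.458, 0.054], [0.142, -0.382, -0.913]]
force: [0.7, 0.2, -1.1]
opening: 0.571
```

Call:
send_rows(
  motion=[
    [[-20,-20,-10],0],
    [[-20,-20,-10],0],
    [[-14,-16,-7],0],
    [[-12,-12,-5],0],
    [[-8,-10,-4],0],
  ],
)

```text
time_s: 36.35
position: [0.3155, 0.7086, 0.4821]
tcp_rot: [[0.439, -0.805, 0.4], [-0.888, -0.456, 0.057], [0.136, -0.38, -0.915]]
force: [0.2, -0.4, -1.6]
opening: 0.571
```

Run:
```python
from fin import *
s=report();print(s["position"],s["opening"])
```

```text
t 36.35 z [ 0.4    0.057 -0.915] need z [ 0.371  0.133 -0.919] dz [-0.029  0.076 -0.004] az of dz 111.0 | rot err in cam axes [-4.4  0.2  9.4] | face [0.3264 0.7161 0.4967] err(cam axes mm) [ 36.3 575.3 266.4] j [ 65.  31.  45. -20.  90. 125.] F [ 0.2 -0.4 -1.6]
[0.31551014 0.70861516 0.48211359] 0.5706057336265493
```

Call:
send_rows(
  motion=[
    [[-9,-13,-2],0],
    [[-9,-13,-2],0],
    [[-9,-13,-2],0],
    [[-7,-10,-2],0],
    [[-6,-8,-2],0],
  ],
)

```text
time_s: 36.77
position: [0.3526, 0.7714, 0.5033]
tcp_rot: [[0.434, -0.809, 0.396], [-0.891, -0.451, 0.054], [0.135, -0.376, -0.917]]
force: [-0.5, 0.7, -0.6]
opening: 0.573
```

Call:
send_rows(
  motion=[
    [[-6,-7,-2],0],
    [[-5,-7,-3],0],
    [[-5,-7,-3],0],
    [[-5,-7,-3],0],
    [[-5,-7,-3],0],
  ],
)

```text
time_s: 37.18
position: [0.3757, 0.7995, 0.5083]
tcp_rot: [[0.431, -0.812, 0.393], [-0.892, -0.448, 0.051], [0.135, -0.373, -0.918]]
force: [0.5, 0.3, -2.4]
opening: 0.573
```

Run:
```python
from fin import *
s=report();print(s["position"],s["opening"])
```

```text
t 37.18 z [ 0.393  0.051 -0.918] need z [ 0.371  0.133 -0.919] dz [-0.023  0.082 -0.001] az of dz 105.0 | rot err in cam axes [-4.6  0.7  8.9] | face [0.3868 0.807  0.5229] err(cam axes mm) [126.4 640.8 253.2] j [ 64.  46.  13. -20. 107. 118.] F [ 0.5  0.3 -2.4]
[0.37572403 0.79954825 0.50834804] 0.5731550140967856
```

Call:
send_rows(
  motion=[
    [[-18,-3,-4],0],
    [[-22,-4,-4],0],
    [[-22,-4,-4],0],
    [[-22,-4,-4],0],
    [[-22,-4,-4],0],
  ],
)

```text
time_s: 37.6
position: [0.3264, 0.8481, 0.4846]
tcp_rot: [[0.437, -0.798, 0.415], [-0.894, -0.437, 0.1], [0.102, -0.415, -0.904]]
force: [-0.3, 0.0, -1.3]
opening: 0.576
```

Run:
```python
from fin import *
s=report();print(s["position"],s["opening"])
```

```text
t 37.6 z [ 0.415  0.1   -0.904] need z [ 0.371  0.133 -0.919] dz [-0.044  0.033 -0.015] az of dz 143.0 | rot err in cam axes [-2.5 -1.8  8.4] | face [0.337  0.8549 0.4998] err(cam axes mm) [ 88.7 702.6 245.3] j [ 69.  48.  13. -21. 103. 123.] F [-0.3  0.  -1.3]
[0.32640181 0.84810138 0.4846364 ] 0.5757645922803295
```

Call:
send_rows(
  motion=[
    [[-26,2,-6],0],
    [[-26,2,-6],0],
    [[-26,2,-6],0],
    [[-15,0,-3],0],
    [[0,0,0],0],
  ],
)

```text
time_s: 38.02
position: [0.2471, 0.8908, 0.4641]
tcp_rot: [[0.461, -0.78, 0.422], [-0.884, -0.444, 0.146], [0.074, -0.441, -0.895]]
force: [0.8, -0.1, -1.1]
opening: 0.57
```

Run:
```python
from fin import *
s=report();print(s["position"],s["opening"])
plan([.25,.5,.40],None,step=36)
```

```text
t 38.02 z [ 0.422  0.146 -0.895] need z [ 0.371  0.133 -0.919] dz [-0.051 -0.012 -0.024] az of dz -166.0 | rot err in cam axes [-0.3 -3.3  9.1] | face [0.2573 0.8973 0.4796] err(cam axes mm) [ 24.9 769.2 252.8] j [ 75.  50.  13. -22. 101. 129.] F [ 0.8 -0.1 -1.1]
[0.24709124 0.89077493 0.46409215] 0.5703125177470443
t 38.02 pos [0.2471 0.8908 0.4641] yaw -62.44 z [ 0.4223  0.1457 -0.8947] F [ 0.8 -0.1 -1.1] op 0.57 j [ 75.  50.  13. -22. 101. 129.]
[[[29.0, 17.0, 0.0], 0.0], [[29.0, 17.0, 0.0], 0.0], [[29.0, 17.0, 0.0], 0.0], [[29.0, 17.0, 0.0], 0.0], [[29.0, 17.0, 0.0], 0.0]]
[[[29.0, 17.0, 0.0], 0.0], [[29.0, 17.0, 0.0], 0.0], [[29.0, 17.0, 0.0], 0.0], [[29.0, 17.0, 0.0], 0.0], [[29.0, 17.0, 0.0], 0.0]]
[[[29.0, 17.0, 0.0], 0.0], [[29.0, 17.0, 0.0], 0.0]]
```

Call:
send_rows(
  motion=[
    [[18,12,0],0],
    [[26,17,0],0.01],
    [[29,19,0],0.01],
    [[29,19,0],0.01],
    [[29,19,0],0.01],
  ],
)

```text
time_s: 38.43
position: [0.2354, 0.7407, 0.4243]
tcp_rot: [[0.437, -0.794, 0.423], [-0.898, -0.413, 0.153], [0.053, -0.446, -0.893]]
force: [1.0, 0.4, -0.5]
opening: 0.575
```

Call:
send_rows(
  motion=[
    [[30,17,2],0.01],
    [[30,17,2],0.01],
    [[30,17,2],0.01],
    [[30,17,2],0.01],
    [[30,17,2],0.01],
  ],
)

```text
time_s: 38.85
position: [0.2346, 0.5632, 0.3871]
tcp_rot: [[0.395, -0.813, 0.428], [-0.918, -0.362, 0.161], [0.025, -0.457, -0.889]]
force: [1.0, -0.2, -1.3]
opening: 0.574
```

Run:
```python
from fin import *
s=report();print(s["position"],s["opening"])
plan([.50,.20,.33],-70.4,step=36)
```

```text
t 38.85 z [ 0.428  0.161 -0.889] need z [ 0.371  0.133 -0.919] dz [-0.057 -0.027 -0.03 ] az of dz -155.0 | rot err in cam axes [ 0.4 -4.   4. ] | face [0.2453 0.5681 0.4028] err(cam axes mm) [-117.4  462.8  234.4] j [ 66.  15.  86. -22.  61. 140.] F [ 1.  -0.2 -1.3]
[0.2346069  0.5631619  0.38706762] 0.5738450000983238
t 38.85 pos [0.2346 0.5632 0.3871] yaw -66.71 z [ 0.4282  0.1605 -0.8893] F [ 1.  -0.2 -1.3] op 0.574 j [ 66.  15.  86. -22.  61. 140.]
[[[34.0, -4.0, 8.0], 0.005], [[34.0, -5.0, 8.0], 0.005], [[34.0, -5.0, 8.0], 0.005], [[34.0, -5.0, 8.0], 0.005], [[34.0, -5.0, 8.0], 0.005]]
[[[33.0, -5.0, 8.0], 0.005], [[33.0, -5.0, 8.0], 0.005], [[33.0, -6.0, 8.0], 0.005], [[33.0, -6.0, 8.0], 0.005], [[33.0, -6.0, 8.0], 0.005]]
[[[33.0, -6.0, 8.0], 0.005], [[33.0, -6.0, 8.0], 0.005], [[33.0, -6.0, 8.0], 0.005]]
```

The roll is fixed and the pitch is 4° over. The inner-limit push earlier gave about +2.5° of pitch and -2.6° of roll, so I'll go by that spot.

Run:
```python
from fin import *
plan([.35,.14,.27],-70.4,step=37)
```

```text
t 38.85 pos [0.2346 0.5632 0.3871] yaw -66.71 z [ 0.4282  0.1605 -0.8893] F [ 1.  -0.2 -1.3] op 0.574 j [ 66.  15.  86. -22.  61. 140.]
[[[33.0, 9.0, 7.0], 0.005], [[33.0, 9.0, 7.0], 0.005], [[33.0, 8.0, 7.0], 0.005], [[33.0, 8.0, 7.0], 0.005], [[33.0, 8.0, 7.0], 0.005]]
[[[33.0, 8.0, 7.0], 0.005], [[33.0, 8.0, 7.0], 0.005], [[33.0, 8.0, 7.0], 0.005], [[33.0, 7.0, 7.0], 0.005], [[34.0, 7.0, 7.0], 0.005]]
[[[34.0, 7.0, 7.0], 0.005], [[34.0, 7.0, 7.0], 0.005], [[34.0, 7.0, 7.0], 0.005]]
```

Call:
send_rows(
  motion=[
    [[33,6,7],0.005],
    [[33,6,7],0.005],
    [[33,6,7],0.005],
    [[33,6,7],0.005],
    [[33,6,7],0.005],
  ],
)

```text
time_s: 39.27
position: [0.2888, 0.3979, 0.3495]
tcp_rot: [[0.378, -0.816, 0.436], [-0.926, -0.338, 0.17], [0.009, -0.468, -0.884]]
force: [0.9, -1.0, -1.6]
opening: 0.573
```

Call:
send_rows(
  motion=[
    [[33,8,7],0.005],
    [[33,8,7],0.005],
    [[33,8,7],0.005],
    [[25,8,6],0.005],
    [[18,8,4],0],
  ],
)

```text
time_s: 39.68
position: [0.3254, 0.2499, 0.3085]
tcp_rot: [[0.362, -0.815, 0.452], [-0.932, -0.318, 0.173], [0.003, -0.484, -0.875]]
force: [-0.1, 0.1, -0.7]
opening: 0.573
```

Run:
```python
from fin import *
s=report();print(s["position"],s["opening"])
```

```text
t 39.68 z [ 0.452  0.173 -0.875] need z [ 0.371  0.133 -0.919] dz [-0.081 -0.04  -0.044] az of dz -154.0 | rot err in cam axes [ 0.6 -5.7  1.6] | face [0.3359 0.254  0.3247] err(cam axes mm) [-168.1  136.5  171.8] j [ 22.  -4. 122.  -1.  33.  92.] F [-0.1  0.1 -0.7]
[0.32535665 0.24989983 0.30853893] 0.5729064548607086
```

Call:
send_rows(
  motion=[
    [[0,13,-7],0],
    [[0,14,-7],0],
    [[0,14,-7],0],
    [[0,12,-6],0],
    [[0,11,-5],0],
  ],
)

```text
time_s: 40.1
position: [0.2608, 0.217, 0.3083]
tcp_rot: [[0.349, -0.814, 0.464], [-0.937, -0.308, 0.165], [0.009, -0.492, -0.871]]
force: [0.5, -0.4, -1.9]
opening: 0.571
```

Run:
```python
from fin import *
s=report();print(s["position"],s["opening"])
```

```text
t 40.1 z [ 0.464  0.165 -0.871] need z [ 0.371  0.133 -0.919] dz [-0.093 -0.031 -0.049] az of dz -161.0 | rot err in cam axes [-0.1 -6.3  1.1] | face [0.2712 0.2209 0.3246] err(cam axes mm) [-233.4  126.9  202.1] j [ 22. -13. 129.  -2.  35.  92.] F [ 0.5 -0.4 -1.9]
[0.2607693  0.21695074 0.30834436] 0.5713104269109538
```

Call:
send_rows(
  motion=[
    [[0,12,-4],0],
    [[0,12,-4],0],
    [[0,10,-3],0],
    [[0,10,-3],0],
    [[0,10,-3],0],
  ],
)

```text
time_s: 40.52
position: [0.2076, 0.1952, 0.2998]
tcp_rot: [[0.348, -0.808, 0.475], [-0.937, -0.307, 0.165], [0.013, -0.503, -0.864]]
force: [0.0, -0.6, -1.3]
opening: 0.572
```

Call:
send_rows(
  motion=[
    [[0,10,-3],0],
    [[0,10,-3],0],
    [[0,10,-3],0],
    [[0,10,-3],0],
    [[0,10,-3],0],
  ],
)

```text
time_s: 40.93
position: [0.1558, 0.1754, 0.2868]
tcp_rot: [[0.348, -0.807, 0.477], [-0.937, -0.307, 0.165], [0.014, -0.504, -0.863]]
force: [0.8, 0.1, -1.7]
opening: 0.574
```

Run:
```python
from fin import *
s=report();print(s["position"],s["opening"])
```

```text
t 40.93 z [ 0.477  0.165 -0.863] need z [ 0.371  0.133 -0.919] dz [-0.106 -0.031 -0.056] az of dz -164.0 | rot err in cam axes [-0.4 -7.1  1.1] | face [0.166  0.1794 0.3032] err(cam axes mm) [-344.9  122.9  230.5] j [ 23. -27. 138.  -3.  38.  95.] F [ 0.8  0.1 -1.7]
[0.15580639 0.17542582 0.28677315] 0.5738947778179302
```

Run:
```python
from fin import *
c=capture("scene");cv2.imwrite("pics/s20.png",crop(c["image"],240,0,240,240,3)[:600])
c=capture("top");cv2.imwrite("pics/t20.png",c["image"])
```

```text
(no output)
```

View pics/s20.png

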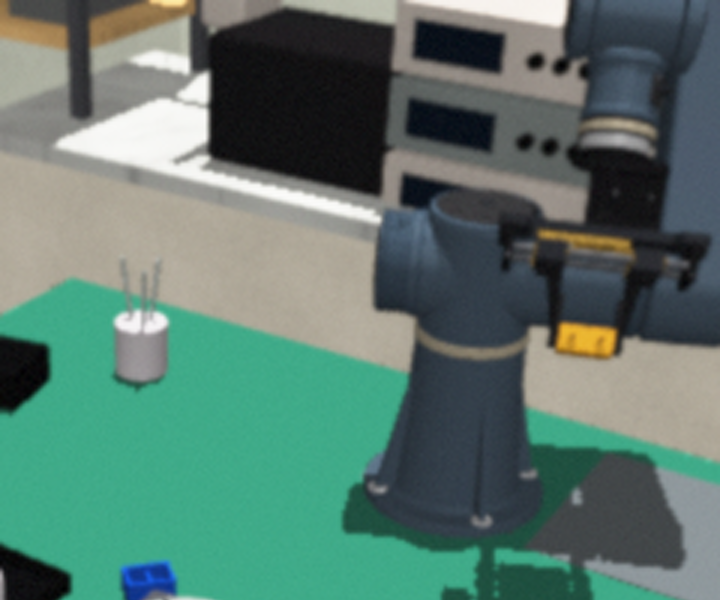

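View pics/t20.png

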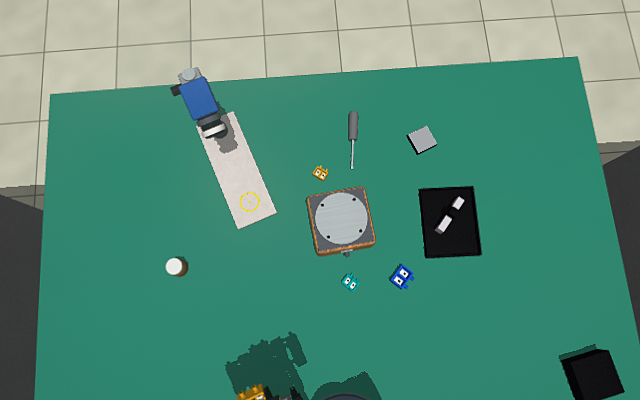

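The bridge stands in the tray at (450,215), and the jar, screwdriver and chip box are unmoved. The gripper is close in front of the shoulder, so no further in; I'll push downward along the limit.

Call:
send_rows(
  motion=[
    [[0,8,12],0],
    [[0,8,12],0],
    [[0,9,13],0],
    [[0,10,13],0],
    [[0,10,13],0],
  ],
)

```text
time_s: 41.45
position: [0.1557, 0.1996, 0.2585]
tcp_rot: [[0.335, -0.812, 0.477], [-0.942, -0.302, 0.147], [0.024, -0.499, -0.866]]
force: [0.5, 0.4, -0.4]
opening: 0.574
```

Run:
```python
from fin import *
s=report();print(s["position"],s["opening"])
```

```text
t 41.45 z [ 0.477  0.147 -0.866] need z [ 0.371  0.133 -0.919] dz [-0.106 -0.014 -0.053] az of dz -172.0 | rot err in cam axes [-1.3 -6.7  0.7] | face [0.166  0.2036 0.2748] err(cam axes mm) [-349.5  145.7  201.4] j [ 41. -14. 140. -25.  29. 130.] F [ 0.5  0.4 -0.4]
[0.15574371 0.19964607 0.25850389] 0.5738553660248576
```

Call:
send_rows(
  motion=[
    [[6,12,8],0],
    [[6,12,8],0],
    [[6,12,8],0],
    [[6,12,8],0],
    [[6,12,8],0],
  ],
)

```text
time_s: 41.87
position: [0.1386, 0.1988, 0.2501]
tcp_rot: [[0.328, -0.824, 0.461], [-0.944, -0.308, 0.12], [0.043, -0.475, -0.879]]
force: [0.1, 0.9, -1.7]
opening: 0.574
```

Run:
```python
from fin import *
s=report();print(s["position"],s["opening"])
```

```text
t 41.87 z [ 0.461  0.12  -0.879] need z [ 0.371  0.133 -0.919] dz [-0.09   0.013 -0.04 ] az of dz 172.0 | rot err in cam axes [-2.4 -5.2  0.8] | face [0.1492 0.2031 0.2661] err(cam axes mm) [-367.7  150.9  200.2] j [ 48. -12. 140. -30.  31. 141.] F [ 0.1  0.9 -1.7]
[0.13856372 0.19879881 0.25009242] 0.5742585602904218
```

Run:
```python
from fin import *
plan([.31,.12,.26],-70.4,n=5)
```

```text
t 41.87 pos [0.1386 0.1988 0.2501] yaw -70.82 z [ 0.4611  0.1205 -0.8791] F [ 0.1  0.9 -1.7] op 0.574 j [ 48. -12. 140. -30.  31. 141.]
[[[26.0, -24.0, 12.0], -0.001], [[26.0, -24.0, 12.0], -0.001], [[26.0, -24.0, 12.0], -0.001], [[26.0, -24.0, 12.0], -0.001], [[26.0, -24.0, 12.0], -0.001]]
```

Call:
send_rows(
  motion=[
    [[18,-24,8],0],
    [[26,-26,10],0],
    [[28,-26,10],0],
    [[32,-18,8],0],
    [[34,-10,5],0],
  ],
)

```text
time_s: 42.28
position: [0.1916, 0.1664, 0.2549]
tcp_rot: [[0.333, -0.84, 0.429], [-0.942, -0.318, 0.108], [0.046, -0.44, -0.897]]
force: [-0.8, -0.6, -2.0]
opening: 0.571
```

Run:
```python
from fin import *
s=report();print(s["position"])
plan([.30,-.04,.27],-70.4,n=5)
```

```text
t 42.28 z [ 0.429  0.108 -0.897] need z [ 0.371  0.133 -0.919] dz [-0.058  0.026 -0.022] az of dz 156.0 | rot err in cam axes [-2.5 -2.9  1.1] | face [0.2028 0.171  0.2705] err(cam axes mm) [-329.8  102.7  187.4] j [ 16. -17. 140.  -2.  31.  88.] F [-0.8 -0.6 -2. ]
[0.191598   0.16635505 0.2549349 ]
t 42.28 pos [0.1916 0.1664 0.2549] yaw -70.55 z [ 0.4293  0.1076 -0.8967] F [-0.8 -0.6 -2. ] op 0.571 j [ 16. -17. 140.  -2.  31.  88.]
[[[46.0, -6.0, 2.0], -0.001], [[46.0, -6.0, 2.0], -0.001], [[46.0, -6.0, 2.0], -0.001], [[46.0, -6.0, 2.0], -0.001], [[46.0, -6.0, 2.0], -0.001]]
```

Call:
send_rows(
  motion=[
    [[30,-8,4],0],
    [[34,-8,4],0],
    [[34,-8,4],0],
    [[34,-6,4],0],
    [[30,-4,4],0],
  ],
)

```text
time_s: 42.7
position: [0.2296, 0.1004, 0.2577]
tcp_rot: [[0.322, -0.858, 0.4], [-0.945, -0.316, 0.085], [0.053, -0.405, -0.913]]
force: [0.1, 0.5, -1.0]
opening: 0.574
```

Run:
```python
from fin import *
s=report();print(s["position"])
```

```text
t 42.7 z [ 0.4    0.085 -0.913] need z [ 0.371  0.133 -0.919] dz [-0.029  0.048 -0.006] az of dz 121.0 | rot err in cam axes [-3.2 -0.7  0.7] | face [0.2414 0.1052 0.2727] err(cam axes mm) [-315.8   27.8  183.4] j [-23. -23. 140.  20.  45.  35.] F [ 0.1  0.5 -1. ]
[0.22964553 0.10038566 0.2576799 ]
```

Run:
```python
from fin import *
plan([.30,-.10,.26],None,n=5)
```

```text
t 42.7 pos [0.2296 0.1004 0.2577] yaw -71.16 z [ 0.3998  0.0849 -0.9127] F [ 0.1  0.5 -1. ] op 0.574 j [-23. -23. 140.  20.  45.  35.]
[[[42.0, 0.0, 2.0], 0.0], [[42.0, 0.0, 2.0], 0.0], [[42.0, 0.0, 2.0], 0.0], [[42.0, 0.0, 2.0], 0.0], [[42.0, 0.0, 2.0], 0.0]]
```

Call:
send_rows(
  motion=[
    [[32,-10,5],0],
    [[36,-10,6],0],
    [[36,-5,4],0],
    [[36,0,2],0],
    [[36,0,2],0],
  ],
)

```text
time_s: 43.12
position: [0.3143, -0.0617, 0.2621]
tcp_rot: [[0.317, -0.856, 0.409], [-0.946, -0.315, 0.073], [0.067, -0.41, -0.91]]
force: [0.3, 0.5, -0.5]
opening: 0.575
```

Run:
```python
from fin import *
s=report();print(s["position"])
```

```text
t 43.12 z [ 0.409  0.073 -0.91 ] need z [ 0.371  0.133 -0.919] dz [-0.038  0.06  -0.009] az of dz 122.0 | rot err in cam axes [-4.  -1.   0.8] | face [ 0.326  -0.0568  0.2772] err(cam axes mm) [-290.6 -153.2  176.6] j [-56.  -8. 133.  30.  49.  -4.] F [ 0.3  0.5 -0.5]
[ 0.31431378 -0.06169449  0.26211436]
```

Run:
```python
from fin import *
plan([.26,-.22,.26],None,n=5)
R=bot.read_state()["tcp_rot"];print(R.T@np.array([-.53,.85,-.2])*15)
```

```text
t 43.12 pos [ 0.3143 -0.0617  0.2621] yaw -71.49 z [ 0.4086  0.0728 -0.9098] F [ 0.3  0.5 -0.5] op 0.575 j [-56.  -8. 133.  30.  49.  -4.]
[[[26.0, 19.0, -6.0], 0.0], [[26.0, 19.0, -6.0], 0.0], [[26.0, 19.0, -6.0], 0.0], [[26.0, 19.0, -6.0], 0.0], [[26.0, 19.0, -6.0], 0.0]]
[-14.78182805   4.01180354   0.40986796]
```

Call:
send_rows(
  motion=[
    [[28,14,-4],0],
    [[28,16,-5],0],
    [[28,18,-6],0],
    [[24,18,-6],0],
    [[15,12,-4],0],
  ],
)

```text
time_s: 43.53
position: [0.2759, -0.2276, 0.2639]
tcp_rot: [[0.308, -0.858, 0.412], [-0.948, -0.315, 0.053], [0.085, -0.406, -0.91]]
force: [0.9, -0.5, -1.4]
opening: 0.568
```

Run:
```python
from fin import *
s=report();print(s["position"])
R=s["tcp_rot"];print(R.T@np.array([-.53,.85,-.2])*15)
```

```text
t 43.53 z [ 0.412  0.053 -0.91 ] need z [ 0.371  0.133 -0.919] dz [-0.041  0.081 -0.009] az of dz 117.0 | rot err in cam axes [-5.1 -0.8  0.8] | face [ 0.2876 -0.2226  0.2789] err(cam axes mm) [-372.9 -296.6  216.8] j [-81.   1. 124.  29.  57. -27.] F [ 0.9 -0.5 -1.4]
[ 0.27590812 -0.22761903  0.26388303]
[-14.78568747   4.01648256   0.12772581]
```

Call:
send_rows(
  motion=[
    [[-16,6,2],0],
    [[-18,6,3],0],
    [[-18,6,3],0],
    [[-16,6,3],0],
    [[-16,6,3],0],
  ],
)

```text
time_s: 43.95
position: [0.2266, -0.1791, 0.2322]
tcp_rot: [[0.298, -0.863, 0.408], [-0.948, -0.317, 0.022], [0.11, -0.393, -0.913]]
force: [-0.7, 0.1, -1.4]
opening: 0.574
```

Run:
```python
from fin import *
s=report();print(s["position"])
```

```text
t 43.95 z [ 0.408  0.022 -0.913] need z [ 0.371  0.133 -0.919] dz [-0.037  0.111 -0.006] az of dz 108.0 | rot err in cam axes [-6.7  0.   0.8] | face [ 0.2384 -0.1737  0.2471] err(cam axes mm) [-413.5 -234.1  200.6] j [-93.  -3. 136.  30.  54. -41.] F [-0.7  0.1 -1.4]
[ 0.22662748 -0.17907465  0.23222983]
```

Still just short of the limit (j3 136°); pushing on.

Call:
send_rows(
  motion=[
    [[-14,8,5],0],
    [[-14,8,5],0],
    [[-16,8,5],0],
    [[-16,8,5],0],
    [[-16,8,5],0],
  ],
)

```text
time_s: 44.37
position: [0.187, -0.1535, 0.2244]
tcp_rot: [[0.31, -0.872, 0.378], [-0.946, -0.321, 0.033], [0.092, -0.368, -0.925]]
force: [-0.1, -0.3, -1.1]
opening: 0.573
```

Run:
```python
from fin import *
s=report();print(s["position"])
```

```text
t 44.37 z [ 0.378  0.033 -0.925] need z [ 0.371  0.133 -0.919] dz [-0.007  0.1    0.006] az of dz 94.0 | rot err in cam axes [-5.5  1.6  0.9] | face [ 0.1992 -0.1482  0.2389] err(cam axes mm) [-442.8 -197.   205.3] j [-105.   -7.  140.   25.   57.  -50.] F [-0.1 -0.3 -1.1]
[ 0.18697686 -0.15353613  0.22439461]
```

Time allows one more pass. On the left outer limit, pushing tangentially gave almost pure roll correction, so I'll go there.

Run:
```python
from fin import *
plan([.37,-.03,.30],None,n=6)
```

```text
t 44.37 pos [ 0.187  -0.1535  0.2244] yaw -71.88 z [ 0.3783  0.0334 -0.9251] F [-0.1 -0.3 -1.1] op 0.573 j [-105.   -7.  140.   25.   57.  -50.]
[[[-9.0, -38.0, 1.0], 0.0], [[-9.0, -38.0, 1.0], 0.0], [[-9.0, -38.0, 1.0], 0.0], [[-9.0, -38.0, 1.0], 0.0], [[-9.0, -38.0, 1.0], 0.0]]
[[[-9.0, -38.0, 1.0], 0.0]]
```

Call:
send_rows(
  motion=[
    [[-4,-28,1],0],
    [[-8,-36,1],0],
    [[-12,-36,0],0],
    [[-18,-34,0],-0.02],
    [[-24,-28,0],-0.02],
  ],
)

```text
time_s: 44.78
position: [0.2925, -0.0831, 0.2717]
tcp_rot: [[0.286, -0.882, 0.374], [-0.95, -0.312, -0.009], [0.125, -0.353, -0.927]]
force: [0.5, -1.4, -1.3]
opening: 0.571
```

Run:
```python
from fin import *
s=report();print(s["position"]);plan([.32,.40,.36],-65,step=39)
```

```text
t 44.78 z [ 0.374 -0.009 -0.927] need z [ 0.371  0.133 -0.919] dz [-0.003  0.142  0.008] az of dz 91.0 | rot err in cam axes [-7.8  2.5  0.4] | face [ 0.3049 -0.0776  0.286 ] err(cam axes mm) [-311.2 -165.7  195.8] j [-59. -12. 132.  24.  50.  -1.] F [ 0.5 -1.4 -1.3]
[ 0.29247098 -0.08313481  0.27170238]
t 44.78 pos [ 0.2925 -0.0831  0.2717] yaw -73.24 z [ 0.3743 -0.0091 -0.9272] F [ 0.5 -1.4 -1.3] op 0.571 j [-59. -12. 132.  24.  50.  -1.]
[[[-34.0, -16.0, -6.0], -0.011], [[-34.0, -16.0, -6.0], -0.011], [[-33.0, -17.0, -6.0], -0.011], [[-33.0, -17.0, -6.0], -0.011], [[-33.0, -17.0, -6.0], -0.011]]
[[[-33.0, -18.0, -6.0], -0.011], [[-33.0, -18.0, -6.0], -0.011], [[-33.0, -18.0, -6.0], -0.011], [[-32.0, -19.0, -6.0], -0.011], [[-32.0, -19.0, -6.0], -0.011]]
[[[-32.0, -20.0, -6.0], -0.011], [[-32.0, -20.0, -6.0], -0.011], [[-31.0, -20.0, -6.0], -0.011]]
```

Call:
send_rows(
  motion=[
    [[-30,-22,-6],-0.01],
    [[-32,-22,-6],-0.01],
    [[-33,-20,-6],-0.01],
    [[-34,-16,-6],-0.01],
    [[-35,-12,-6],-0.01],
  ],
)

```text
time_s: 45.2
position: [0.3159, 0.0572, 0.3056]
tcp_rot: [[0.318, -0.869, 0.379], [-0.936, -0.35, -0.018], [0.148, -0.349, -0.925]]
force: [0.3, -0.1, -1.6]
opening: 0.572
```

Call:
send_rows(
  motion=[
    [[-36,-9,-7],-0.01],
    [[-36,-9,-7],-0.01],
    [[-36,-9,-8],-0.01],
    [[-36,-9,-8],-0.01],
    [[-36,-9,-8],-0.01],
  ],
)

```text
time_s: 45.62
position: [0.2897, 0.2159, 0.3281]
tcp_rot: [[0.354, -0.852, 0.385], [-0.921, -0.39, -0.017], [0.165, -0.349, -0.923]]
force: [0.9, -0.2, -1.0]
opening: 0.572
```

Call:
send_rows(
  motion=[
    [[-34,-12,-10],-0.02],
    [[-34,-12,-10],-0.02],
    [[-33,-14,-10],-0.02],
    [[-33,-16,-10],-0.02],
    [[-32,-16,-10],-0.02],
  ],
)

```text
time_s: 46.03
position: [0.2599, 0.4113, 0.3705]
tcp_rot: [[0.448, -0.805, 0.39], [-0.872, -0.49, -0.009], [0.198, -0.336, -0.921]]
force: [1.7, 0.5, -1.4]
opening: 0.573
```

Run:
```python
from fin import *
s=report();print(s["position"]);plan([.30,.72,.49],-62,step=36)
```

```text
t 46.03 z [ 0.39  -0.009 -0.921] need z [ 0.371  0.133 -0.919] dz [-0.019  0.142  0.002] az of dz 98.0 | rot err in cam axes [-7.5  2.4 11.6] | face [0.2708 0.4199 0.3844] err(cam axes mm) [-148.2  314.7  228.5] j [ 57.   7.  97. -21.  65. 125.] F [ 1.7  0.5 -1.4]
[0.25991292 0.41125725 0.37051218]
t 46.03 pos [0.2599 0.4113 0.3705] yaw -62.8 z [ 0.3899 -0.0091 -0.9208] F [ 1.7  0.5 -1.4] op 0.573 j [ 57.   7.  97. -21.  65. 125.]
[[[-23.0, -22.0, -10.0], -0.001], [[-23.0, -22.0, -10.0], -0.001], [[-23.0, -22.0, -10.0], -0.001], [[-23.0, -22.0, -10.0], -0.001], [[-23.0, -22.0, -10.0], -0.001]]
[[[-23.0, -23.0, -10.0], -0.001], [[-23.0, -23.0, -10.0], -0.001], [[-23.0, -23.0, -10.0], -0.001], [[-22.0, -23.0, -10.0], -0.001], [[-22.0, -23.0, -10.0], -0.001]]
```

Call:
send_rows(
  motion=[
    [[-21,-28,-7],0],
    [[-21,-28,-7],0],
    [[-21,-28,-7],0],
    [[-21,-28,-7],0],
    [[-21,-28,-7],0],
  ],
)

```text
time_s: 46.45
position: [0.3075, 0.5869, 0.4276]
tcp_rot: [[0.46, -0.799, 0.386], [-0.866, -0.5, -0.002], [0.195, -0.334, -0.922]]
force: [0.7, 1.3, -1.1]
opening: 0.574
```

Call:
send_rows(
  motion=[
    [[-20,-28,-7],0],
    [[-20,-28,-7],0],
    [[-18,-24,-5],0],
    [[-14,-18,-4],0],
    [[-9,-12,-2],0],
  ],
)

```text
time_s: 46.87
position: [0.3521, 0.7271, 0.469]
tcp_rot: [[0.465, -0.796, 0.387], [-0.865, -0.502, 0.006], [0.189, -0.337, -0.922]]
force: [0.5, -0.2, -2.1]
opening: 0.571
```

Run:
```python
from fin import *
s=report();print(s["position"])
```

```text
t 46.87 z [ 0.387  0.006 -0.922] need z [ 0.371  0.133 -0.919] dz [-0.016  0.127  0.003] az of dz 97.0 | rot err in cam axes [-6.6  2.2 12.3] | face [0.3629 0.7359 0.483 ] err(cam axes mm) [ 67.7 581.7 236.5] j [ 64.  36.  38. -20.  95. 120.] F [ 0.5 -0.2 -2.1]
[0.3521382  0.72711048 0.46904961]
```

Call:
send_rows(
  motion=[
    [[-14,-10,-4],0],
    [[-14,-10,-4],0],
    [[-12,-8,-4],0],
    [[-10,-6,-3],0],
    [[-10,-6,-3],0],
  ],
)

```text
time_s: 47.28
position: [0.3531, 0.8081, 0.4799]
tcp_rot: [[0.466, -0.796, 0.386], [-0.864, -0.503, 0.007], [0.188, -0.337, -0.923]]
force: [0.9, 0.1, -0.7]
opening: 0.571
```

Call:
send_rows(
  motion=[
    [[-16,-3,-4],0],
    [[-20,-2,-4],0],
    [[-22,-2,-5],0],
    [[-24,-2,-5],0],
    [[-24,-2,-5],0],
  ],
)

```text
time_s: 47.7
position: [0.29, 0.8584, 0.4454]
tcp_rot: [[0.476, -0.783, 0.4], [-0.864, -0.502, 0.045], [0.166, -0.367, -0.915]]
force: [-0.8, -0.0, -1.0]
opening: 0.571
```

Run:
```python
from fin import *
s=report();print(s["position"])
```

```text
t 47.7 z [ 0.4    0.045 -0.915] need z [ 0.371  0.133 -0.919] dz [-0.03   0.088 -0.004] az of dz 109.0 | rot err in cam axes [-4.9  0.5 12.4] | face [0.3004 0.8669 0.4598] err(cam axes mm) [ 44.1 726.1 222. ] j [ 71.  50.  13. -22. 105. 123.] F [-0.8 -0.  -1. ]
[0.28995123 0.85841785 0.4454142 ]
```

Call:
send_rows(
  motion=[
    [[-28,4,-9],0],
    [[-30,4,-10],0],
    [[-30,4,-10],0],
    [[-30,4,-10],0],
    [[-30,4,-10],0],
  ],
)

```text
time_s: 48.12
position: [0.1636, 0.9078, 0.4238]
tcp_rot: [[0.497, -0.762, 0.415], [-0.859, -0.499, 0.113], [0.121, -0.412, -0.903]]
force: [0.3, 1.1, -1.1]
opening: 0.575
```

Run:
```python
from fin import *
s=report();print(s["position"])
```

```text
t 48.12 z [ 0.415  0.113 -0.903] need z [ 0.371  0.133 -0.919] dz [-0.044  0.02  -0.016] az of dz 155.0 | rot err in cam axes [-1.8 -2.  12.5] | face [0.1736 0.9156 0.4389] err(cam axes mm) [-58.3 814.3 246.7] j [ 80.  52.  13. -24. 103. 131.] F [ 0.3  1.1 -1.1]
[0.16359073 0.90775225 0.42384308]
```

Run:
```python
from fin import *
plan([.23,.50,.37],-66,step=37)
```

```text
t 48.12 pos [0.1636 0.9078 0.4238] yaw -59.93 z [ 0.4147  0.113  -0.9029] F [ 0.3  1.1 -1.1] op 0.575 j [ 80.  52.  13. -24. 103. 131.]
[[[31.0, 15.0, 3.0], 0.009], [[32.0, 14.0, 3.0], 0.009], [[32.0, 14.0, 3.0], 0.009], [[32.0, 14.0, 3.0], 0.009], [[32.0, 13.0, 3.0], 0.009]]
[[[32.0, 13.0, 3.0], 0.009], [[32.0, 13.0, 3.0], 0.009], [[32.0, 13.0, 3.0], 0.009], [[32.0, 12.0, 3.0], 0.009], [[32.0, 12.0, 3.0], 0.009]]
[[[33.0, 12.0, 3.0], 0.009], [[33.0, 11.0, 3.0], 0.009]]
```

Call:
send_rows(
  motion=[
    [[18,9,2],0],
    [[28,13,3],0.01],
    [[32,14,3],0.01],
    [[32,14,3],0.01],
    [[32,14,3],0.01],
  ],
)

```text
time_s: 48.53
position: [0.1657, 0.7627, 0.3872]
tcp_rot: [[0.492, -0.771, 0.404], [-0.865, -0.484, 0.131], [0.094, -0.414, -0.905]]
force: [0.9, 0.1, -0.9]
opening: 0.575
```

Call:
send_rows(
  motion=[
    [[32,13,3],0.01],
    [[32,13,3],0.01],
    [[32,13,3],0.01],
    [[32,13,3],0.01],
    [[32,13,3],0.01],
  ],
)

```text
time_s: 48.95
position: [0.1879, 0.5877, 0.3623]
tcp_rot: [[0.462, -0.79, 0.403], [-0.885, -0.442, 0.148], [0.061, -0.425, -0.903]]
force: [1.3, 0.4, -1.5]
opening: 0.57
```

Run:
```python
from fin import *
s=report();print(s["position"]);plan([.19,.24,.28],-70.4,step=37)
```

```text
t 48.95 z [ 0.403  0.148 -0.903] need z [ 0.371  0.133 -0.919] dz [-0.032 -0.015 -0.016] az of dz -155.0 | rot err in cam axes [ 0.3 -2.2  8.8] | face [0.1984 0.5942 0.3776] err(cam axes mm) [-160.2  503.1  226.6] j [ 71.  18.  85. -22.  63. 141.] F [ 1.3  0.4 -1.5]
[0.18785788 0.58774169 0.36229509]
t 48.95 pos [0.1879 0.5877 0.3623] yaw -62.44 z [ 0.4027  0.1482 -0.9033] F [ 1.3  0.4 -1.5] op 0.57 j [ 71.  18.  85. -22.  63. 141.]
[[[30.0, 19.0, 2.0], 0.014], [[31.0, 18.0, 2.0], 0.014], [[31.0, 18.0, 2.0], 0.014], [[31.0, 17.0, 2.0], 0.014], [[31.0, 17.0, 2.0], 0.014]]
[[[32.0, 17.0, 2.0], 0.014], [[32.0, 16.0, 2.0], 0.014], [[32.0, 16.0, 2.0], 0.014], [[32.0, 15.0, 2.0], 0.014], [[32.0, 15.0, 2.0], 0.014]]
```

Call:
send_rows(
  motion=[
    [[30,18,2],0.014],
    [[31,18,2],0.014],
    [[31,18,2],0.014],
    [[31,17,2],0.014],
    [[31,17,2],0.014],
  ],
)

```text
time_s: 49.37
position: [0.1829, 0.4095, 0.3261]
tcp_rot: [[0.411, -0.816, 0.406], [-0.912, -0.375, 0.168], [0.015, -0.439, -0.898]]
force: [0.1, 0.2, -1.2]
opening: 0.572
```

Call:
send_rows(
  motion=[
    [[32,14,2],0.014],
    [[32,14,2],0.014],
    [[28,12,2],0.014],
    [[20,12,1],0.014],
    [[15,12,1],0],
  ],
)

```text
time_s: 49.78
position: [0.1762, 0.2653, 0.2921]
tcp_rot: [[0.372, -0.833, 0.411], [-0.928, -0.324, 0.183], [-0.019, -0.449, -0.893]]
force: [0.1, -0.6, -1.0]
opening: 0.572
```

Run:
```python
from fin import *
s=report();print(s["position"])
```

```text
t 49.78 z [ 0.411  0.183 -0.893] need z [ 0.371  0.133 -0.919] dz [-0.04  -0.05  -0.026] az of dz -129.0 | rot err in cam axes [ 1.9 -3.5  1.6] | face [0.1874 0.2694 0.3078] err(cam axes mm) [-297.4  200.6  213.5] j [ 45. -10. 129. -16.  37. 124.] F [ 0.1 -0.6 -1. ]
[0.17617025 0.26529966 0.2921201 ]
```

Call:
send_rows(
  motion=[
    [[8,10,0],0],
    [[8,11,2],0],
    [[8,11,4],0],
    [[8,11,4],0],
    [[8,11,4],0],
  ],
)

```text
time_s: 50.2
position: [0.1478, 0.2117, 0.2569]
tcp_rot: [[0.378, -0.824, 0.422], [-0.926, -0.323, 0.198], [-0.027, -0.465, -0.885]]
force: [-1.2, -0.1, -0.7]
opening: 0.574
```

Run:
```python
from fin import *
s=report();print(s["position"])
```

```text
t 50.2 z [ 0.422  0.198 -0.885] need z [ 0.371  0.133 -0.919] dz [-0.051 -0.065 -0.034] az of dz -128.0 | rot err in cam axes [ 2.5 -4.5  1.7] | face [0.1588 0.2156 0.2727] err(cam axes mm) [-352.9  159.4  200.7] j [ 36. -15. 139. -11.  29. 112.] F [-1.2 -0.1 -0.7]
[0.14782483 0.21167129 0.25688219]
```

Right at the limit (j3 139°); one more push, then the slide.

Call:
send_rows(
  motion=[
    [[6,12,6],0],
    [[6,12,6],0],
    [[6,12,6],0],
    [[6,12,6],0],
    [[6,12,6],0],
  ],
)

```text
time_s: 50.62
position: [0.1228, 0.2005, 0.2562]
tcp_rot: [[0.365, -0.832, 0.419], [-0.931, -0.319, 0.177], [-0.014, -0.455, -0.89]]
force: [-0.2, -0.8, -0.7]
opening: 0.573
```

Run:
```python
from fin import *
s=report();print(s["position"])
```

```text
t 50.62 z [ 0.419  0.177 -0.89 ] need z [ 0.371  0.133 -0.919] dz [-0.048 -0.044 -0.029] az of dz -137.0 | rot err in cam axes [ 1.5 -3.8  1.3] | face [0.1339 0.2045 0.272 ] err(cam axes mm) [-377.9  157.3  211.5] j [ 43. -17. 140. -17.  33. 124.] F [-0.2 -0.8 -0.7]
[0.12279379 0.20047849 0.25623897]
```

Call:
send_rows(
  motion=[
    [[18,-24,8],0],
    [[26,-26,10],0],
    [[28,-26,10],0],
    [[32,-18,8],0],
    [[34,-10,5],0],
  ],
)

```text
time_s: 51.03
position: [0.1743, 0.1676, 0.2587]
tcp_rot: [[0.366, -0.846, 0.388], [-0.931, -0.331, 0.156], [-0.004, -0.418, -0.908]]
force: [0.6, -0.4, -1.4]
opening: 0.576
```

Run:
```python
from fin import *
s=report();print(s["position"])
```

```text
t 51.03 z [ 0.388  0.156 -0.908] need z [ 0.371  0.133 -0.919] dz [-0.017 -0.023 -0.011] az of dz -126.0 | rot err in cam axes [ 1.  -1.5  1.7] | face [0.186  0.1721 0.274 ] err(cam axes mm) [-342.4  109.3  197.1] j [  8. -22. 140.   9.  39.  70.] F [ 0.6 -0.4 -1.4]
[0.17429522 0.16763614 0.25871751]
```

Call:
send_rows(
  motion=[
    [[30,-8,4],0.006],
    [[34,-8,4],0.006],
    [[32,-10,4],0.006],
    [[22,-20,4],0.006],
    [[14,-28,4],0.006],
  ],
)

```text
time_s: 51.45
position: [0.2567, 0.1079, 0.2717]
tcp_rot: [[0.325, -0.867, 0.377], [-0.946, -0.298, 0.13], [0.0, -0.399, -0.917]]
force: [-0.2, -1.8, -0.2]
opening: 0.575
```

Run:
```python
from fin import *
s=report();print(s["position"]);plan([.51,.175,.29],-70.4,step=35)
```

```text
t 51.45 z [ 0.377  0.13  -0.917] need z [ 0.371  0.133 -0.919] dz [-0.006  0.004 -0.002] az of dz 150.0 | rot err in cam axes [-0.3 -0.3 -0.5] | face [0.2688 0.112  0.2867] err(cam axes mm) [-284.4   25.1  184.2] j [-19. -18. 136.  20.  46.  40.] F [-0.2 -1.8 -0.2]
[0.2566619  0.10793388 0.27174932]
t 51.45 pos [0.2567 0.1079 0.2717] yaw -71.01 z [ 0.3772  0.1296 -0.917 ] F [-0.2 -1.8 -0.2] op 0.575 j [-19. -18. 136.  20.  46.  40.]
[[[2.0, -31.0, 11.0], -0.001], [[2.0, -31.0, 11.0], -0.001], [[2.0, -31.0, 11.0], -0.001], [[3.0, -31.0, 11.0], -0.001], [[3.0, -31.0, 11.0], -0.001]]
[[[3.0, -31.0, 11.0], -0.001], [[3.0, -31.0, 11.0], -0.001], [[3.0, -31.0, 11.0], -0.001]]
```

All angles are now within 0.5°. Going straight out to the focus.

Call:
send_rows(
  motion=[
    [[0,-24,7],0],
    [[2,-32,9],0],
    [[2,-34,9],0],
    [[2,-34,9],0],
    [[2,-34,9],0],
  ],
)

```text
time_s: 51.87
position: [0.4228, 0.1522, 0.3015]
tcp_rot: [[0.312, -0.866, 0.391], [-0.95, -0.288, 0.12], [0.009, -0.409, -0.913]]
force: [-0.1, -0.4, -0.4]
opening: 0.574
```

Run:
```python
from fin import *
s=report();print(s["position"],PF);plan(PF,-70.4,step=33)
```

```text
t 51.87 z [ 0.391  0.12  -0.913] need z [ 0.371  0.133 -0.919] dz [-0.02   0.014 -0.007] az of dz 146.0 | rot err in cam axes [-1.1 -0.9 -1. ] | face [0.4348 0.1562 0.3166] err(cam axes mm) [-116.6   11.3  138.9] j [  1.   1. 116.  10.  40.  66.] F [-0.1 -0.4 -0.4]
[0.42279864 0.15221077 0.30145648] [0.58132568 0.1961865  0.22509482]
t 51.87 pos [0.4228 0.1522 0.3015] yaw -71.81 z [ 0.391   0.1198 -0.9126] F [-0.1 -0.4 -0.4] op 0.574 j [  1.   1. 116.  10.  40.  66.]
[[[1.0, -20.0, 23.0], -0.004], [[1.0, -20.0, 23.0], -0.004], [[1.0, -20.0, 23.0], -0.004], [[1.0, -20.0, 23.0], -0.004], [[1.0, -20.0, 23.0], -0.004]]
[[[2.0, -20.0, 23.0], -0.004]]
```

Call:
send_rows(
  motion=[
    [[1,-20,23],-0.004],
    [[1,-20,23],-0.004],
    [[1,-20,23],-0.004],
    [[1,-16,18],-0.004],
    [[1,-6,7],0],
  ],
)

```text
time_s: 52.28
position: [0.5481, 0.1956, 0.257]
tcp_rot: [[0.335, -0.847, 0.412], [-0.942, -0.312, 0.125], [0.023, -0.43, -0.903]]
force: [-0.2, 0.1, -0.9]
opening: 0.577
```

Run:
```python
from fin import *
s=report();print(s["position"],PF);plan(FOC-s["tcp_rot"]@fp,-70.4,n=2)
```

```text
t 52.28 z [ 0.412  0.125 -0.903] need z [ 0.371  0.133 -0.919] dz [-0.041  0.009 -0.016] az of dz 168.0 | rot err in cam axes [-1.2 -2.3  0.6] | face [0.5596 0.2    0.2724] err(cam axes mm) [-15.4  10.9  42.9] j [  6.  16. 106.   8.  33.  70.] F [-0.2  0.1 -0.9]
[0.54813092 0.19562495 0.25702394] [0.58132568 0.1961865  0.22509482]
t 52.28 pos [0.5481 0.1956 0.257 ] yaw -70.43 z [ 0.412   0.1246 -0.9026] F [-0.2  0.1 -0.9] op 0.577 j [  6.  16. 106.   8.  33.  70.]
[[[5.1, -7.5, 21.6], -0.0], [[5.1, -7.5, 21.6], -0.0]]
```

Call:
send_rows(
  motion=[
    [[5,-8,22],0],
    [[4,-6,18],0],
    [[0,0,0],0],
    [[0,0,0],0],
    [[0,0,0],0],
  ],
)

```text
time_s: 52.7
position: [0.5803, 0.2033, 0.2279]
tcp_rot: [[0.341, -0.845, 0.413], [-0.94, -0.317, 0.128], [0.023, -0.431, -0.902]]
force: [-0.3, -0.5, -2.3]
opening: 0.576
```

Run:
```python
from fin import *
s=report();plan(FOC-s["tcp_rot"]@fp,-70.4,n=2)
```

```text
t 52.7 z [ 0.413  0.128 -0.902] need z [ 0.371  0.133 -0.919] dz [-0.042  0.005 -0.017] az of dz 173.0 | rot err in cam axes [-1.1 -2.4  1. ] | face [0.5917 0.2078 0.2433] err(cam axes mm) [2.1 7.5 2.7] j [  7.  21. 104.   9.  30.  69.] F [-0.3 -0.5 -2.3]
t 52.7 pos [0.5803 0.2033 0.2279] yaw -70.05 z [ 0.4127  0.1279 -0.9019] F [-0.3 -0.5 -2.3] op 0.576 j [  7.  21. 104.   9.  30.  69.]
[[[3.7, 1.1, 1.4], 0.003], [[3.7, 1.1, 1.4], 0.003]]
```

The face is 8 mm from the focus, with an angle error of about 2.7°. I'll check the real housing pose in the pictures before the last trim.

Run:
```python
from fin import *
s=bot.read_state();R=s["tcp_rot"];T=np.eye(4);T[:3,:3]=R@Rth;T[:3,3]=s["position"]+R@pth
CAM=np.eye(4);CAM[:3,:3]=RC;CAM[:3,3]=FOC+.1*RC[:,0]
w=capture("wrist");a=crop(w["image"],220,150,200,150,3);draw(a,w,HO,T,(255,0,0),np.array([220,150]),3)
t=capture("top");b=crop(t["image"],190,90,110,130,4);b0=b.copy();draw(b,t,HO,T,(255,0,0),np.array([190,90]),4)
q=(proj(t,[FOC,CAM[:3,3]])-[190,90])*4;cv2.line(b,tuple(map(int,q[0])),tuple(map(int,q[1])),(0,0,255),1)
sc=capture("scene");c=crop(sc["image"],320,180,90,100,5);draw(c,sc,HO,T,(255,0,0),np.array([320,180]),5)
cv2.imwrite("pics/f1.png",a);cv2.imwrite("pics/f2.png",np.hstack([b[:,:400],b0[:,:400]])[:600]);cv2.imwrite("pics/f3.png",c)
for n,cc in (("top",t),("scene",sc),("wrist",w)):
    print(n,[(round(d["p"],2),np.round(d["xy"],1)) for d in place_of(n,"housing_face")[:4]],"pred",proj(cc,s["position"]+R@fp).round(1))
```

```text
top [(0.81, array([410.1, 284.2])), (0.65, array([324.4, 171.9])), (0.55, array([355.5, 277.3])), (0.42, array([232.5, 184.2]))] pred [[230.9 179. ]]
scene [(0.73, array([276.1, 271. ])), (0.67, array([286.7, 190.5])), (0.62, array([369.7, 207.7])), (0.44, array([320.1, 209.9]))] pred [[372.3 208.7]]
wrist [(0.81, array([319.3, 232.2])), (0.6, array([503.2, 241.7]))] pred [[320.2 234. ]]
```

View pics/f1.png

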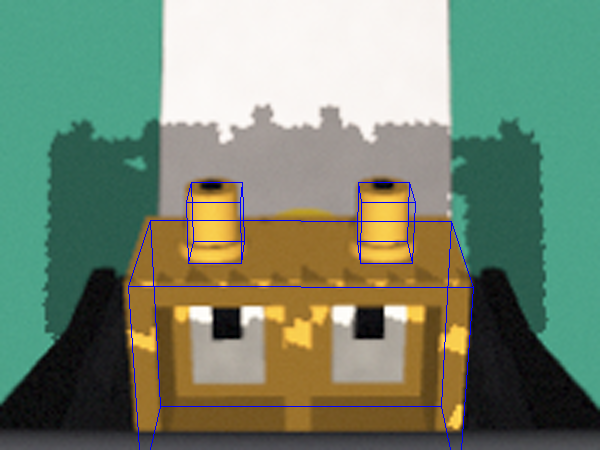

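View pics/f2.png

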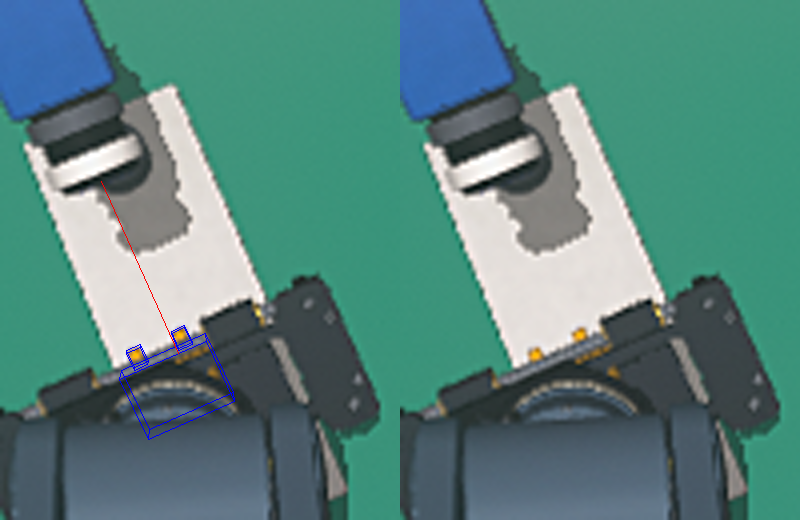

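View pics/f3.png

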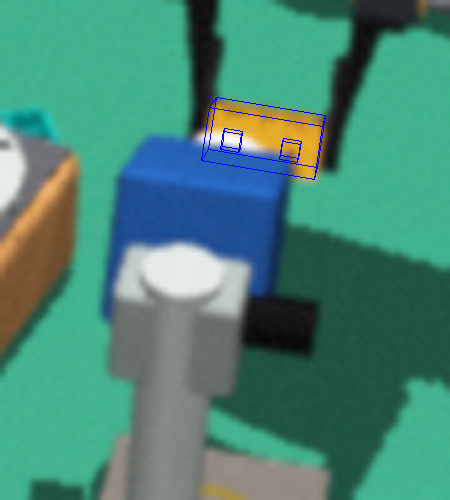

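The model matches the housing in all three views (connector tips at (290,211) and (347,211) in the wrist picture), so the grip is undisturbed. Final trim.

Call:
send_rows(
  motion=[
    [[7.5,2,3],0.017],
    [[0,0,0],0],
    [[0,0,0],0],
    [[0,0,0],0],
    [[0,0,0],0],
  ],
)

```text
time_s: 53.42
position: [0.583, 0.1937, 0.2257]
tcp_rot: [[0.323, -0.85, 0.416], [-0.946, -0.297, 0.127], [0.015, -0.434, -0.901]]
force: [-0.3, 0.3, -1.6]
opening: 0.572
```

Run:
```python
from fin import *
s=report();plan(FOC-s["tcp_rot"]@fp,-70.4,n=1)
```

```text
t 53.42 z [ 0.416  0.127 -0.901] need z [ 0.371  0.133 -0.919] dz [-0.045  0.006 -0.018] az of dz 172.0 | rot err in cam axes [-1.2 -2.5 -0.2] | face [0.5946 0.1978 0.2411] err(cam axes mm) [ 0.6 -2.8  1. ] j [  5.  22. 104.  10.  30.  69.] F [-0.3  0.3 -1.6]
t 53.42 pos [0.583  0.1937 0.2257] yaw -71.16 z [ 0.4155  0.1271 -0.9007] F [-0.3  0.3 -1.6] op 0.572 j [  5.  22. 104.  10.  30.  69.]
[[[-2.8, 0.6, 0.9], -0.013]]
```

Call:
send_rows(
  motion=[
    [[-2.5,0.5,1],0],
    [[0,0,0],0],
    [[0,0,0],0],
    [[0,0,0],0],
    [[0,0,0],0],
  ],
)

```text
time_s: 53.83
position: [0.582, 0.1964, 0.2241]
tcp_rot: [[0.323, -0.851, 0.415], [-0.946, -0.297, 0.127], [0.015, -0.434, -0.901]]
force: [-1.0, -0.8, -1.1]
opening: 0.571
```

Run:
```python
from fin import *
s=report();print(s["qvel"].round(2),s["opening"])
t=capture("top");cv2.imwrite("pics/g1.png",t["image"])
report()
```

```text
t 53.83 z [ 0.415  0.127 -0.901] need z [ 0.371  0.133 -0.919] dz [-0.044  0.006 -0.018] az of dz 172.0 | rot err in cam axes [-1.2 -2.5 -0.2] | face [0.5936 0.2005 0.2395] err(cam axes mm) [-0.1  0.1 -0.4] j [  6.  22. 104.  10.  29.  69.] F [-1.  -0.8 -1.1]
[0.14 0.11 0.01 0.   0.12 0.03] 0.5706728110901145
t 53.88 z [ 0.415  0.127 -0.901] need z [ 0.371  0.133 -0.919] dz [-0.044  0.006 -0.018] az of dz 172.0 | rot err in cam axes [-1.2 -2.5 -0.2] | face [0.5936 0.2005 0.2396] err(cam axes mm) [-0.1  0.  -0.4] j [  6.  22. 104.  10.  29.  69.] F [ 0.2  0.  -1.3]
```

View pics/g1.png

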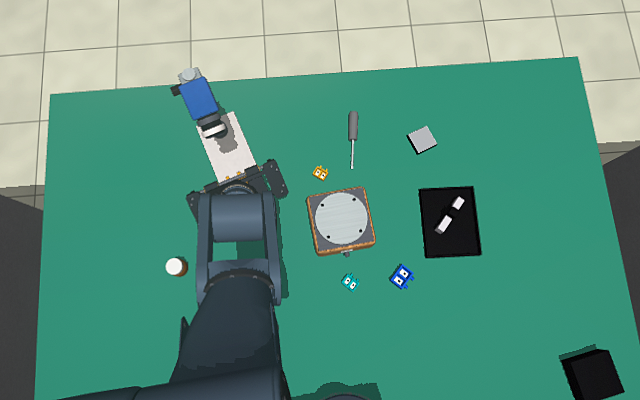

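The top view shows the bridge standing in the tray at (450,215). The jar (177,267), screwdriver (352,130) and chip box (421,140) have not moved, and the arm is still. Handing in.

Run:
```python
from rig import bot
print(bot.hand_in())
```

```text
the job is handed in; nothing more can be done
None
```

The bridge stands on both feet in the tray. The gold housing from the stage is held at the focus in front of the camera, pockets up, gripped and still. I handed in at 53.9 s of the 72 s allowed; no verdict was reported.

**Position:** the last check put the connector face within 0.5 mm of my measured focus point. That point is itself only good to about 2 mm, which is the calibration accuracy.

**Angle:** this is not perfect. The housing is tilted about 2.5° too far and rolled about 1.2°, a total error of about 2.8°; yaw error is 0.2°. The moves could only turn the tool about its own axis, so I tilted it by pushing gently against the arm's reach limits. The tool drifted slightly on every later move, and I kept the remaining error rather than risk a worse result.

**Grip:** the housing model matched the pictures from all three cameras just before the last two small corrections. The opening stayed near 50 mm, as it should.

**Everything else:** in the final top view the bridge is upright in the tray, and the jar, screwdriver and chip box are where they started. I saw no contact with the camera or its stand.

**Wrist force:** it read about 90 N for a moment when the arm ran into its reach limit at speed at 22.6 s. That is under the 120 N limit, and nothing was touched.

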